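Tighten the hub and fit the seats of the dolls' roundabout

TASK

Get the dolls' roundabout ready to play with. Lay the adjustable wrench flat on the deck round the hub nut, roll its worm until the jaws just fit the nut, and with it turn the nut clockwise until it comes up tight (about a sixth of a turn); every seat that is out on the table gets plugged fully home into a free socket of the deck with its back rest outwards, and the wrench goes back on its cork mat. Leave the other toys where they are.

Things in the scene. Friction and masses are not known exactly. Their poses are not given: they have to be found in the camera images.
- roundabout: Dolls' playground roundabout, fixed to the table: a cream wooden deck of eight lobes, nearly round, about 295 mm across and flat on top at 40 mm above the table, with the hub nut in its middle and four rectangular seat sockets sunk in it. Origin on the table under the hub axis; +x points to socket0, +y to socket1, z up.
- nut (a point): Hub axis at the deck's top face, turning with the hub nut: a plain steel hex nut, 30 mm across flats, 34.6 mm across corners, 16 mm high, lying on the deck; a brass thread end 18 mm across stands 4 mm above it. Corners point along its own +x and -x, flats face its own +y and -y, and so on every 60 degrees. Takes about 0.25 N m to turn.
- hub_nut (a joint): Turn of the hub nut in rad, clockwise seen from above (tightening) counts up; it comes up tight against the deck and stops at 1.25. Starts slack, between 0 and 0.2.
- socket0 (a point): Centre of the mouth of seat socket 0, at the deck's top face, 112 mm from the hub axis, on the roundabout's +x side; axes as the roundabout's. Each socket is 40 mm radially (towards the hub) by 46 mm across, 16 mm deep, with a 1.5 mm chamfer.
- socket1 (a point): Centre of the mouth of seat socket 1, as socket 0, on the roundabout's +y side.
- socket2 (a point): Centre of the mouth of seat socket 2, as socket 0, on the roundabout's -x side.
- socket3 (a point): Centre of the mouth of seat socket 3, as socket 0, on the roundabout's -y side.
- wrench: Steel wide-jaw adjustable wrench, 190 mm long, about 0.34 kg, lying flat; head 16 mm thick, 69 mm across the jaws. Origin on its underside, where the axis of a 30 mm nut lies once gripped. +x points out of the mouth, away from the handle; z up. Fixed jaw at -y, its flat face at y = -15 mm; sliding jaw at +y. The mouth runs from the throat at x = -19 mm to the jaw tips at x = +16 mm.
- wrench_grip (a point): Place to grip the handle, at (-100, 21, 6) mm in the wrench's axes. The handle is 20 mm wide and 12 mm thick (z 0 to 12 mm) and bent 22.5 degrees from the mouth: its axis runs from (-45, -2) mm along (-0.924, +0.383) to the round end 134 mm on. The centre of mass lies about 45 mm nearer the head.
- wrench_mid (a point): Middle of the wrench's length, on its underside at (-65, 7, 0) mm in the wrench's axes.
- worm_top (a point): Top of the worm (thumb roller), at (-45, 1, 19) mm in the wrench's axes. The worm is a knurled roller 17 mm in diameter and 18 mm long, its axis along the wrench's y, standing 3 mm proud of the head's top face; a fingertip pressed lightly on it and dragged along the wrench's x rolls it.
- worm (a joint): Turn of the worm in rad, 0 = jaws widest. Grows when its top is dragged towards the mouth (wrench +x), which closes the jaws by 1.0 mm a rad; the other way opens them. Stiff (about 0.02 N m) and self-locking: the jaws stay as set, though a hard jerk can force them. Starts between 1 and 5.
- jaw (a joint): How far the sliding jaw has closed, in m: its face is at y = 24 mm minus this in the wrench's axes, the mouth's opening is 39 mm minus this. 0.009 just fits the 30 mm nut.
- seatA: Wooden roundabout seat A, absent in some starts: 52 x 52 mm block with arm rests and, on its own +x side, a back rest; 58 mm tall, 60 g. Origin at the centre of the underside; z up. It stands on its plug: 38 mm (x) by 44 mm (y), 14 mm high. Block and arm rests (z 14 to 42 mm) are 52 mm wide in y and flat-sided: grip it across y, or across x (52 mm too).
- seatB: Wooden roundabout seat B, like seat A; absent in some starts.
- seatC: Wooden roundabout seat C, like seat A; absent in some starts.
- seatD: Wooden roundabout seat D, like seat A; absent in some starts.
- mat: Cork mat for the wrench, 240 mm (x) by 150 mm (y), 3 mm thick, fixed; origin at the centre of its underside.
- teapot: White ceramic toy teapot, 84 mm across, 140 mm over spout and handle (along its y), 82 mm high, bystander; origin under its centre, as for all bystanders.
- telephone: Red plastic toy telephone, 80 x 146 mm, 66 mm high, bystander. Beyond it, along the table's far edge, stand a lunchbox, a crib and a dresser up to 145 mm high, fixed to the table; books and a block basket, fixed, at the sides.
- dog: Black wooden dog figure, 30 x 130 mm (along its y), 80 mm high, bystander.
Not all that is in view belongs to the job. Several things have the shape of the wrench; the one meant has the colours described above.

How it is judged:
By the outcome, as a careful person would: the job done as asked, in the order asked, and still so for the second after the job is handed in, with the robot touching nothing.
Of seatA, seatB, seatC, seatD only 2 to 4 are there at a start; the rules pass over those that are not, and their reading is None.
At some moment in a run one of seatA, seatB, seatC, seatD may be knocked a few centimetres aside while the robot is not near it.
It also fails if it takes over 210 s, if anything falls off the work surface, if the arm or the gripper's body presses on something with over 40 N, if the wrist force passes 120 N, or if a joint passes its speed limit or range.

ROBOT

A 6-joint arm with a two-finger parallel gripper is mounted at the origin on the work surface. World frame = base frame: x ahead of the robot, y to its left, z up, the work surface at z = 0. Lengths are in m, angles in degrees, forces in N, time in s.
With the tool pointing down it reaches from about 0.275 to 0.725 m from the base axis. Payload 15.9 kg.
Tool frame: the origin (TCP) lies between the finger pads; the fingertips stand 11 mm ahead of it and the grasp point (between the pads) lies 8 mm behind it; z points along the fingers, y is the line along which they close (so a half turn about z gives the same grasp; the last joint's range is limited). The gripper opens to 85 mm and grips with 20 to 120 N. Pads are 22 mm wide; open, the fingers measure 114 mm over their backs; the gripper's body (76 mm by 85 mm) begins 54 mm behind the grasp point. The pads swing forward as they close: fully open they stand 13 mm farther back than shut.
Start: joints at [69.844, 12.198, -1.971, 75.831, 0, 90], TCP at [0.172, 0.469, 0.242] pointing down, gripper open.
Joint ranges: [-170.91, 170.91], [-42.67, 98.43], [-65.05, 77.54], [-120.47, 116.71], [-90, 82.35], [-180, 180]. Speed limits (degrees/s): [108.29, 108.29, 136.94, 147.25, 180, 180].

INTERFACE

Orientations are given as a 3x3 rotation matrix whose columns are the frame's x, y, z axes.
In Python, from cell import manip gives the robot as it stands. The module is installed in compiled form; this text tells all that it offers.
- The arm moves only by the tool arm_command, never from a script. Its argument "series" is a list of rows, each an object of numbers: "x", "y", "z": the shift along the tool's x, y, z in cm; "twist": the turn about the tool's z in rad; "claw": the closure in counts, from 0 (fully open) to 255 (shut). In form: [{"x": .., "y": .., "z": .., "twist": .., "claw": ..}, ...]. A call has 1 to 12 rows; each row shifts and turns the commanded pose from where the row before left it, along the tool's axes as they then stand; what a row does not reach is not made up. A row lasts 1/12 s, in which the tool goes at most 41.7 mm and 7.16 degrees, less where a joint would pass 70% of its speed; a pose out of reach is approached as far as the arm can. A call with a gripper value outside its range is refused whole. The fingers move at their own pace and stop on an object; the grip force is fixed at half the most. Time passes only in rows, so rows that do not move let the fingers close. It gives the time, the measured TCP pose, the force, the opening and the grip force at its end, in the units of the state.
- manip.read_state(): the state, without advancing time (a new reading comes with each control period).
- manip.grab_frame(name): name is "scene" or "top" or "wrist"; returns the picture (384x512x3 uint8, red, green, blue); there is no depth.
- manip.camera_params(name): a dict with "intrinsics" (3x3 intrinsics, pixels), "k1" (the pictures are not rectified: a ray, as slopes to the right and down, at radius r is drawn at 1 + k1 r^2 times it, then the intrinsics apply), "pose" (4x4, takes a point from camera to world coordinates). Camera axes: x right, y down, z forward; pixel columns grow to the right and rows downward; lengths in m; the calibration is good to about 2 mm. A picture is of the moment at which its call begins: read the wrist's pose just before it. camera_params takes no time and is no camera call; for the wrist camera it gives the pose at the moment of the call.
- manip.hand_in(): hands the job in; it is judged then, once.
The state is a dict: "time": time; "q": joint angles; "joint_vel": joint speeds; "joint_efforts": joint torques, N m; "eef_pos": TCP position; "tool_rot": TCP orientation; "wrist_force": force on the tool from outside, world axes, zero at the start; "torque": the same for the moment, N m; "opening": opening from 0.0 (shut) to 1.0 (fully open); "grip_force": force on a finger pad.
Only numpy, scipy, OpenCV 4.12 (cv2) and the standard library are available. Lean on these libraries where they do the work, as an engineer would, in place of code of your own. Each camera call takes 0.05 s, during which the arm holds its last target. There are 200 camera calls.

## Working session

There is one attempt and no reset: what is moved stays moved. The work goes in short steps, Python scripts to look and compute and a tool call to move; the robot and the scene stay as the last step left them, time stands still between calls to the robot, and variables do not carry over. Pictures are saved under pics/ and viewed, at most 14 in all, crops included, and the job is handed in when it is done.

Besides the shell and the picture viewer there is one more tool, called in YAML: its name, and indented under it one key for each argument. arm_command: Moves the arm, as the interface text tells. Its arguments: {"type":"object","properties":{"series":{"type":"array","items":{"type":"object","properties":{"x":{"type":"number"},"y":{"type":"number"},"z":{"type":"number"},"twist":{"type":"number"},"claw":{"type":"number"}}}}},"required":["series"]}

```bash
mkdir -p pics; cat > h.py <<'E'
import numpy as np, cv2
from cell import manip
def snap(name, fn=None):
    p=manip.camera_params(name); im=manip.grab_frame(name)
    if fn: cv2.imwrite(f'pics/{fn}.png', im[:,:,::-1])
    return im,p
def ray(p,uv):
    uv=np.atleast_2d(np.asarray(uv,float)); K=np.array(p['intrinsics']);k=p['k1']
    d=np.stack([(uv[:,0]-K[0,2])/K[0,0],(uv[:,1]-K[1,2])/K[1,1]],1); s=d.copy()
    for _ in range(20): s=d/(1+k*(s**2).sum(1,keepdims=True))
    T=np.array(p['pose']); return T[:3,3], np.c_[s,np.ones(len(s))]@T[:3,:3].T
def onplane(p,uv,z):
    o,r=ray(p,uv); return o+r*((z-o[2])/r[:,2:3])
def proj(p,X):
    X=np.atleast_2d(np.asarray(X,float));T=np.array(p['pose']);c=(X-T[:3,3])@T[:3,:3]
    s=c[:,:2]/c[:,2:];s=s*(1+p['k1']*(s**2).sum(1,keepdims=True));K=np.array(p['intrinsics'])
    return s*[K[0,0],K[1,1]]+[K[0,2],K[1,2]]
def st():
    s=manip.read_state(); print('t',round(s['time'],2),'p',np.round(s['eef_pos'],4),'F',np.round(s['wrist_force'],1),'op',round(s['opening'],3),'g',np.round(s['grip_force'],1)); return s
E
python3 - <<'E'
from h import *
s=st(); print(np.round(s['tool_rot'],3))
for n in ['top','scene','wrist']:
    im,p=snap(n,n+'0'); print(n,np.round(p['intrinsics'],1).tolist(),p['k1'],np.round(p['pose'],3).tolist())
    if n!='wrist': cv2.imwrite(f'pics/{n}0b.png',cv2.resize(im[:,:,::-1],(800,600),interpolation=cv2.INTER_CUBIC))
E
```

```text
t 0.0 p [0.1722 0.4691 0.2418] F [-0.1  0.4  0.8] op 1.002 g 0.0
[[-0.939  0.345 -0.   ]
 [ 0.345  0.939 -0.001]
 [ 0.    -0.001 -1.   ]]
top [[360.6, 0.0, 256.9], [0.0, 360.6, 192.8], [0.0, 0.0, 1.0]] -0.057711474656783446 [[0.016, -0.988, 0.154, 0.251], [-1.0, -0.014, 0.016, -0.079], [-0.014, -0.154, -0.988, 1.082], [0.0, 0.0, 0.0, 1.0]]
scene [[351.1, 0.0, 248.7], [0.0, 351.1, 184.6], [0.0, 0.0, 1.0]] -0.055556874611856884 [[-0.837, 0.457, -0.301, 0.71], [0.547, 0.701, -0.457, 0.391], [0.002, -0.547, -0.837, 0.873], [0.0, 0.0, 0.0, 1.0]]
wrist [[306.8, 0.0, 251.2], [0.0, 306.8, 187.0], [0.0, 0.0, 1.0]] -0.06809632287184714 [[0.344, 0.907, 0.243, 0.109], [0.939, -0.332, -0.09, 0.492], [-0.001, 0.259, -0.966, 0.373], [0.0, 0.0, 0.0, 1.0]]
```

View pics/top0b.png

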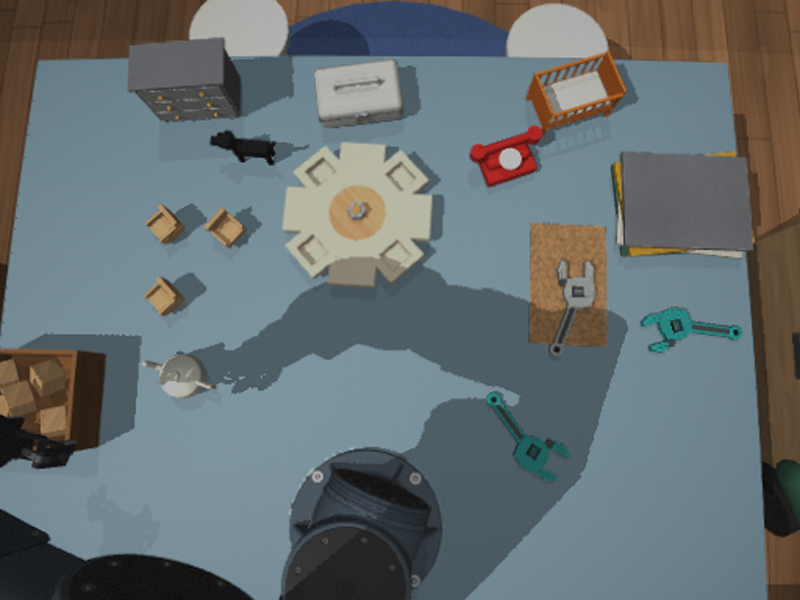

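View pics/scene0b.png

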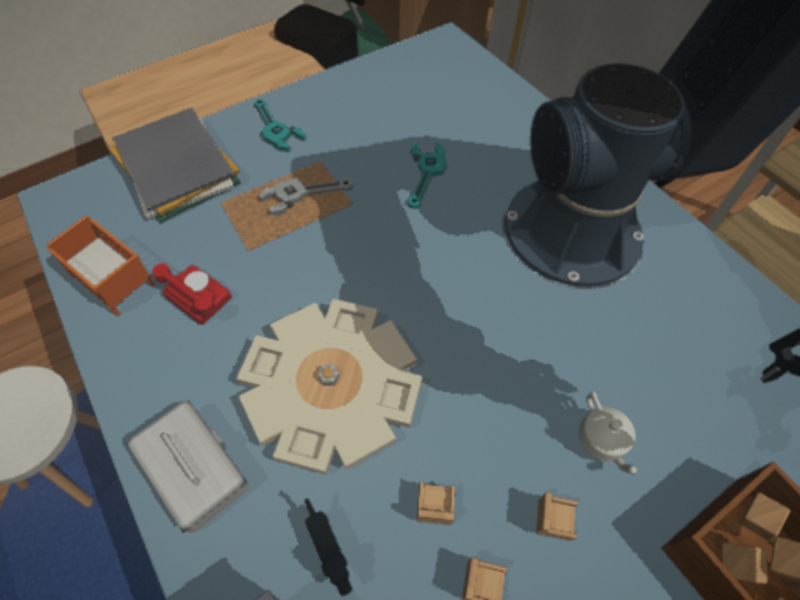

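Candidates for the wrench in the top view (800×600): the steel grey one on the cork mat at (577,285), a teal one at (690,327) and a teal one at (530,440). I choose the grey one on the mat. Three seats stand at (164,224), (226,228) and (163,296). The roundabout is centred at (358,211) and its four sockets are empty.

```bash
python3 - <<'E'
from h import *
im=cv2.imread('pics/top0.png'); p=manip.camera_params('top'); k=1/1.5625
def P(l,z): print(np.round(onplane(p,np.array(l)*k,z)[:,:2],3).tolist())
print('hub');P([(358,211)],.06)
print('sock');P([(403,176),(320,172),(313,250),(396,254)],.04)
print('wrench tips,worm,end');P([(563,264),(589,264),(578,291),(556,350)],.015)
print('seats');P([(164,222),(226,227),(163,294)],.035)
print('mat');P([(531,223),(606,226),(606,346),(530,345)],.003)
print('dog,tele,teapot');P([(245,147),(508,158),(183,376)],.06)
cv2.imwrite('pics/wr.png',cv2.resize(im[135:240,325:430],(600,600),interpolation=cv2.INTER_CUBIC))
E
```

```text
hub
[[0.581, 0.022]]
sock
[[0.66, -0.061], [0.667, 0.101], [0.51, 0.108], [0.504, -0.051]]
wrench tips,worm,end
[[0.494, -0.374], [0.495, -0.425], [0.442, -0.402], [0.328, -0.356]]
seats
[[0.565, 0.405], [0.555, 0.281], [0.422, 0.395]]
mat
[[0.58, -0.316], [0.576, -0.466], [0.337, -0.456], [0.337, -0.309]]
dog,tele,teapot
[[0.709, 0.246], [0.691, -0.263], [0.266, 0.334]]
```

View pics/wr.png

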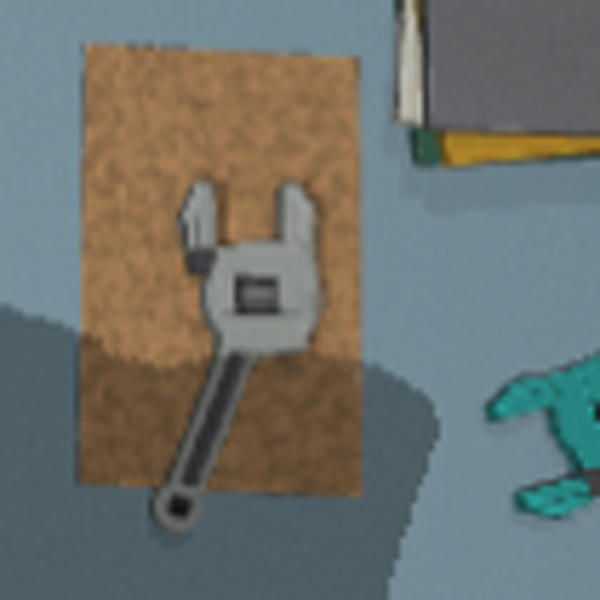

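The crop shows the steel-grey wrench lying on the cork, mouth towards +x, with the worm near crop pixel (258,293). This is the right one. Next I look at the hub from above.

arm_command:
  series:
    - {"x": -3, "y": -1.9}
    - {"x": -3, "y": -1.9}
    - {"x": -3, "y": -1.9}
    - {"x": -3, "y": -1.9}
    - {"x": -3, "y": -1.9}
    - {"x": -3, "y": -1.9}
    - {"x": -3, "y": -1.9}
    - {"x": -3, "y": -1.9}

```text
invalid input at $.series[0]: expected keys x, y, z, twist, claw
```

arm_command:
  series:
    - {"x": -3, "y": -1.9}
    - {"x": -3, "y": -1.9}
    - {"x": -3, "y": -1.9}
    - {"x": -3, "y": -1.9}
    - {"x": -3, "y": -1.9}
    - {"x": -3, "y": -1.9}
    - {"x": -3, "y": -1.9}
    - {"x": -3, "y": -1.9}
    - {}
    - {}

```text
invalid input at $.series[0]: expected keys x, y, z, twist, claw
```

```bash
python3 - <<'E'
from h import *
st(); im,p=snap('wrist','hub')
h=proj(p,[.583,.022,.058])[0]; print(h, proj(p,[[.66,-.061,.04],[.667,.101,.04],[.51,.108,.04],[.504,-.051,.04]]).round())
u,v=h.astype(int); c=im[max(0,v-35):v+35,u-45:u+45,::-1]; print(u-45,max(0,v-35))
c=cv2.resize(c,None,fx=6,fy=6,interpolation=cv2.INTER_CUBIC); cv2.imwrite('pics/hubc.png',np.vstack([cv2.resize(im[:,:,::-1],(540,405))[:170],c]) if 0 else c)
E
```

```text
t 0.15 p [0.1722 0.4691 0.2419] F [ 1.4 -0.5 -0.5] op 1.0 g 0.0
[ 86.03991794 486.12720088] [[ 76. 504.]
 [152. 497.]
 [111. 441.]
 [ 32. 452.]]
41 451Traceback (most recent call last):
  File "<stdin>", line 5, in <module>
cv2.error: OpenCV(4.12.0) /io/opencv/modules/imgproc/src/resize.cpp:4208: error: (-215:Assertion failed) !ssize.empty() in function 'resize'
```

View pics/hub.png

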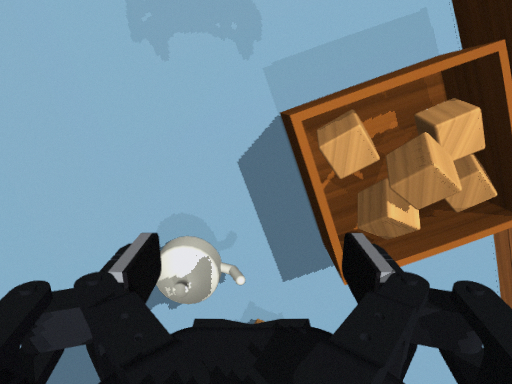

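Both moves were refused because every row needs all five keys, so the arm is still at the start. The picture shows only the teapot and block basket, with the fingers in the lower part of the frame (around row 260). Things to be seen must therefore lie on the tool's +x side.

arm_command:
  series:
    - {"x": -3.4, "y": -1.5, "z": 0, "twist": 0, "claw": 0}
    - {"x": -3.4, "y": -1.5, "z": 0, "twist": 0, "claw": 0}
    - {"x": -3.4, "y": -1.5, "z": 0, "twist": 0, "claw": 0}
    - {"x": -3.4, "y": -1.5, "z": 0, "twist": 0, "claw": 0}
    - {"x": -3.4, "y": -1.5, "z": 0, "twist": 0, "claw": 0}
    - {"x": -3.4, "y": -1.5, "z": 0, "twist": 0, "claw": 0}
    - {"x": -3.4, "y": -1.5, "z": 0, "twist": 0, "claw": 0}
    - {"x": -3.4, "y": -1.5, "z": 0, "twist": 0, "claw": 0}
    - {"x": -3.4, "y": -1.5, "z": 0, "twist": 0, "claw": 0}

```text
time: 0.95
eef_pos: [0.414, 0.2356, 0.2423]
tool_rot: [[-0.939, 0.345, 0.0], [0.345, 0.939, 0.0], [-0.0, 0.0, -1.0]]
wrist_force: [0.3, 1.3, -0.4]
opening: 1.002
grip_force: 0.0
```

arm_command:
  series:
    - {"x": -3.4, "y": -1.5, "z": 0, "twist": 0, "claw": 0}
    - {"x": -3.4, "y": -1.5, "z": 0, "twist": 0, "claw": 0}
    - {"x": -3.4, "y": -1.5, "z": 0, "twist": 0, "claw": 0}
    - {"x": -3.4, "y": -1.5, "z": 0, "twist": 0, "claw": 0}
    - {"x": -3.4, "y": -1.5, "z": 0, "twist": 0, "claw": 0}
    - {"x": -3.4, "y": -1.5, "z": 0, "twist": 0, "claw": 0}
    - {"x": -3.4, "y": -1.5, "z": 0, "twist": 0, "claw": 0}
    - {"x": -3.4, "y": -1.5, "z": 0, "twist": 0, "claw": 0}
    - {"x": -3.4, "y": -1.5, "z": 0, "twist": 0, "claw": 0}
    - {"x": 0, "y": 0, "z": 0, "twist": 0, "claw": 0}
    - {"x": 0, "y": 0, "z": 0, "twist": 0, "claw": 0}

```text
time: 1.87
eef_pos: [0.6545, 0.0035, 0.2408]
tool_rot: [[-0.938, 0.347, -0.002], [0.347, 0.938, -0.0], [0.002, -0.001, -1.0]]
wrist_force: [-1.0, 1.3, -1.0]
opening: 1.002
grip_force: 0.0
```

```bash
python3 - <<'E'
from h import *
st(); im,p=snap('wrist','hub1')
h=proj(p,[.583,.022,.058])[0]; print(h, proj(p,[[.66,-.061,.04],[.667,.101,.04],[.51,.108,.04],[.504,-.051,.04]]).round().tolist())
u,v=h.astype(int); print(u-40,v-40)
c=cv2.resize(im[v-40:v+40,u-40:u+40,::-1],None,fx=5,fy=5,interpolation=cv2.INTER_CUBIC)
cv2.imwrite('pics/hubc1.png',np.hstack([cv2.resize(im[:,:,::-1],(400,300)),np.zeros((300,0,3),np.uint8)]) if 0 else np.hstack([np.vstack([cv2.resize(im[:,:,::-1],(400,300)),np.zeros((100,400,3),np.uint8)]),c]))
E
```

```text
t 1.87 p [0.6545 0.0035 0.2408] F [-1.   1.3 -1. ] op 1.002 g 0.0
[243.89040899  98.56211671] [[199.0, 192.0], [339.0, 148.0], [300.0, -3.0], [150.0, 51.0]]
203 58
```

View pics/hubc1.png

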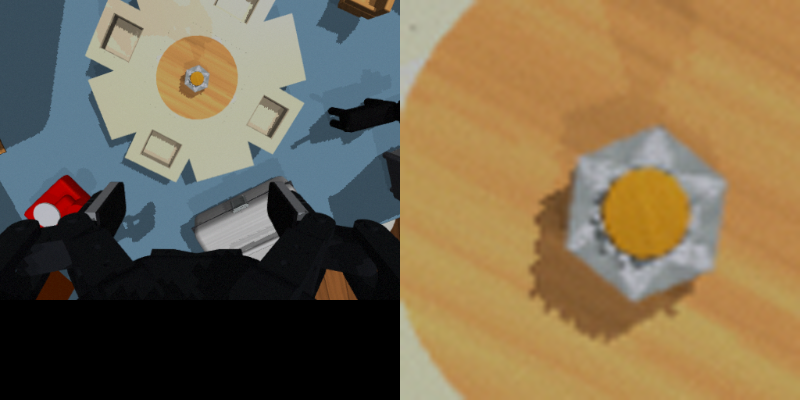

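The crop shows the hex nut with corners at crop pixels (257,126), (327,180), (312,270), (236,300), (168,248) and (180,157), and the brass thread at (245,212). The four sockets are all free.

```bash
python3 - <<'E'
from h import *
# brass centroid by colour & nut corners
im=cv2.imread('pics/hub1.png'); p=manip.camera_params('wrist')
c=np.array([(257,126),(327,180),(312,270),(236,300),(168,248),(180,157)])/5+[203,58]-.4
X=onplane(p,c,.056)[:,:2]; m=X.mean(0); d=X-m
print(m, np.hypot(*d.T).round(4)); a=np.degrees(np.arctan2(d[:,1],d[:,0]))%60; print(a)
b=onplane(p,np.array([[245,212]])/5+[203,58]-.4,.06);print('brass',b)
hsv=cv2.cvtColor(im,cv2.COLOR_BGR2HSV); print(hsv[100,252],hsv[75,245])
# deck outline centroid
mk=cv2.inRange(hsv,(18,15,120),(40,110,255)); 
cv2.imwrite('pics/m.png',mk)
v=im[0:240,100:400]; cv2.imwrite('pics/sock.png',cv2.resize(v,(750,600),interpolation=cv2.INTER_CUBIC))
E
```

```text
[0.58675726 0.02994077] [0.017  0.0173 0.0171 0.0171 0.0171 0.0172]
[32.96089029 32.22303445 30.01968219 32.56256527 32.58868751 30.04374438]
brass [[0.58634713 0.02973163 0.06      ]]
[ 20 212 185] [ 16 149 185]
```

View pics/sock.png

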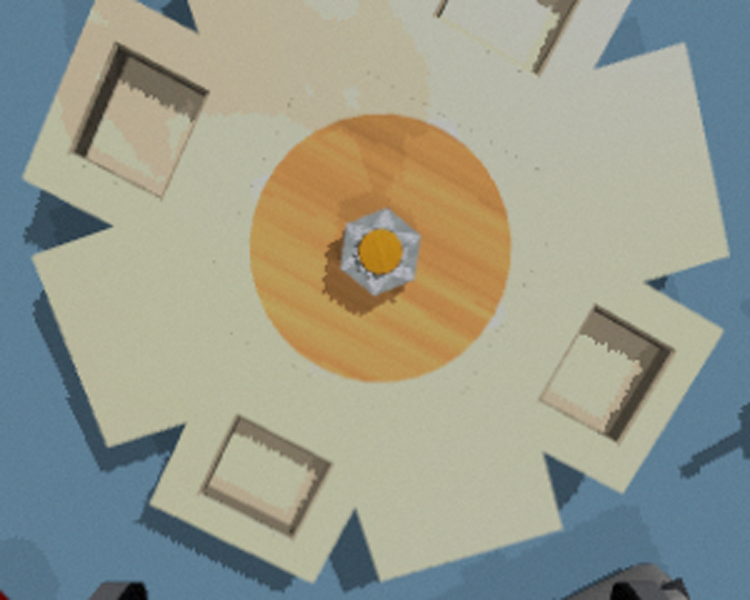

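```bash
python3 - <<'E'
from h import *
p=manip.camera_params('wrist')
S=dict(L=[(118,43),(208,92),(162,198),(73,153)],B=[(238,416),(330,463),(293,536),(201,491)],R=[(596,305),(674,350),(619,440),(540,400)])
C={}
for k,l in S.items():
    X=onplane(p,np.array(l)/2.5+[100,0]-.3,.04)[:,:2]; C[k]=X.mean(0); e=np.diff(np.r_[X,X[:1]],axis=0); print(k,C[k].round(4),np.hypot(*e.T).round(4),(np.degrees(np.arctan2(e[:,1],e[:,0]))%90).round(1))
print('hub from L,R',(C['L']+C['R'])/2)
d=C['R']-C['L'];print(np.hypot(*d),np.degrees(np.arctan2(*d[::-1])))
disc=onplane(p,np.array([(250,248),(511,248),(380,113),(380,381)])/2.5+[100,0]-.3,.04)[:,:2];print(disc, disc.mean(0))
# top-view: brass & sockets
im,pt=snap('top','top1'); hsv=cv2.cvtColor(im,cv2.COLOR_RGB2HSV)
for X in ([.5865,.0298,.06],[*C['L'],.04],[*C['R'],.04],[*C['B'],.04]): print(proj(pt,X)*1.5625)
E
```

```text
L [ 0.5034 -0.0443] [0.0407 0.0463 0.0408 0.0473] [41.3 42.7 42.7 42.6]
B [ 0.6609 -0.0526] [0.0458 0.039  0.0466 0.0393] [41.8 42.9 42.2 41.6]
R [0.6693 0.1055] [0.0405 0.0456 0.0408 0.0469] [41.8 42.  43.6 41.7]
hub from L,R [0.58633306 0.03063626]
0.2235311914266369 42.08152129294592
[[ 0.56598627 -0.02088694]
 [ 0.60386045  0.08210223]
 [ 0.53490072  0.04876447]
 [ 0.63781112  0.01095511]] [0.58563964 0.03023372]
[[354.02547907 208.3684948 ]]
[[392.66178242 254.13915665]]
[[317.69357129 170.67229201]]
[[398.45030886 175.38638986]]
```

arm_command:
  series:
    - {"x": 0.75, "y": 2, "z": 0, "twist": 0, "claw": 0}
    - {"x": 0.75, "y": 2, "z": 0, "twist": 0, "claw": 0}
    - {"x": 0.75, "y": 2, "z": 0, "twist": 0, "claw": 0}
    - {"x": 0.75, "y": 2, "z": 0, "twist": 0, "claw": 0}
    - {"x": 0, "y": 0, "z": 0, "twist": -0.12, "claw": 0}
    - {"x": 0, "y": 0, "z": 0, "twist": -0.12, "claw": 0}
    - {"x": 0, "y": 0, "z": 0, "twist": -0.12, "claw": 0}
    - {"x": 0, "y": 0, "z": 0, "twist": -0.12, "claw": 0}
    - {"x": 0, "y": 0, "z": 0, "twist": -0.12, "claw": 0}
    - {"x": 0, "y": 0, "z": 0, "twist": -0.12, "claw": 0}
    - {"x": 0, "y": 0, "z": 0, "twist": -0.12, "claw": 0}
    - {"x": 0, "y": 0, "z": 0, "twist": -0.12, "claw": 0}

```text
time: 2.97
eef_pos: [0.6522, 0.0916, 0.2431]
tool_rot: [[-0.816, -0.578, 0.0], [-0.578, 0.816, 0.0], [-0.001, -0.0, -1.0]]
wrist_force: [0.3, 0.1, -0.6]
opening: 0.999
grip_force: 0.0
```

arm_command:
  series:
    - {"x": 0, "y": 0, "z": 0, "twist": -0.1, "claw": 0}
    - {"x": 0, "y": 0, "z": 0, "twist": 0, "claw": 0}
    - {"x": 0, "y": 0, "z": 0, "twist": 0, "claw": 0}

```text
time: 3.22
eef_pos: [0.6526, 0.0913, 0.2429]
tool_rot: [[-0.761, -0.649, 0.0], [-0.649, 0.761, 0.0], [-0.0, -0.0, -1.0]]
wrist_force: [-0.4, 0.4, -0.1]
opening: 0.999
grip_force: 0.0
```

```bash
cat >> h.py <<'E'
def brass(im,p,z=.06):
    h=cv2.cvtColor(im,cv2.COLOR_RGB2HSV); m=cv2.inRange(h,(17,200,120),(25,255,255))
    g=proj(p,[.586,.03,.06])[0].astype(int); w=np.zeros_like(m); cv2.circle(w,tuple(int(a) for a in g),30,255,-1)
    ys,xs=np.nonzero(m&w); c=[xs.mean(),ys.mean()]; return len(xs),c,onplane(p,c,z)[0]
E
python3 - <<'E'
from h import *
s=st(); print(np.degrees(np.arctan2(s['tool_rot'][1][0],s['tool_rot'][0][0])))
im,p=snap('wrist','hub2'); print(brass(im,p))
im0=cv2.imread('pics/hub1.png')[:,:,::-1]
# same detection on hub1 in pixels
h=cv2.cvtColor(np.ascontiguousarray(im0),cv2.COLOR_RGB2HSV); m=cv2.inRange(h,(17,200,120),(25,255,255))[85:115,237:267]; ys,xs=np.nonzero(m); print(len(xs),xs.mean()+237,ys.mean()+85)
E
```

```text
t 3.22 p [0.6526 0.0913 0.2429] F [-0.4  0.4 -0.1] op 0.999 g 0.0
-139.5442431342177
(220, [np.float64(244.4409090909091), np.float64(79.88181818181818)], array([0.58742892, 0.02863663, 0.06      ]))
214 251.57009345794393 100.3177570093458
```

arm_command:
  series:
    - {"x": 3.1, "y": -2, "z": -0.2, "twist": 0, "claw": 0}
    - {"x": 3.1, "y": -2, "z": -0.2, "twist": 0, "claw": 0}
    - {"x": 3.1, "y": -2, "z": -0.2, "twist": 0, "claw": 0}
    - {"x": 3.1, "y": -2, "z": -0.2, "twist": 0, "claw": 0}
    - {"x": 3.1, "y": -2, "z": -0.2, "twist": 0, "claw": 0}
    - {"x": 3.1, "y": -2, "z": -0.2, "twist": 0, "claw": 0}
    - {"x": 3.1, "y": -2, "z": -0.2, "twist": 0, "claw": 0}
    - {"x": 3.1, "y": -2, "z": -0.2, "twist": 0, "claw": 0}
    - {"x": 3.1, "y": -2, "z": -0.2, "twist": 0, "claw": 0}
    - {"x": 3.1, "y": -2, "z": -0.2, "twist": 0, "claw": 0}
    - {"x": 3.1, "y": -2, "z": -0.2, "twist": 0, "claw": 0}
    - {"x": 3.1, "y": -2, "z": -0.2, "twist": 0, "claw": 0}

```text
time: 4.27
eef_pos: [0.5259, -0.3351, 0.2668]
tool_rot: [[-0.761, -0.648, 0.0], [-0.648, 0.761, -0.0], [-0.0, -0.0, -1.0]]
wrist_force: [1.4, -0.2, 0.2]
opening: 0.993
grip_force: 0.0
```

arm_command:
  series:
    - {"x": 3.1, "y": -2, "z": -0.2, "twist": 0, "claw": 0}
    - {"x": 3.1, "y": -2, "z": -0.2, "twist": 0, "claw": 0}
    - {"x": 0, "y": 0, "z": 0, "twist": 0.11, "claw": 0}
    - {"x": 0, "y": 0, "z": 0, "twist": 0.11, "claw": 0}
    - {"x": 0, "y": 0, "z": 0, "twist": 0.11, "claw": 0}
    - {"x": 0, "y": 0, "z": 0, "twist": 0.11, "claw": 0}
    - {"x": 0, "y": 0, "z": 0, "twist": 0.11, "claw": 0}
    - {"x": 0, "y": 0, "z": 0, "twist": 0.11, "claw": 0}
    - {"x": 0, "y": 0, "z": 0, "twist": 0.11, "claw": 0}
    - {"x": 0, "y": 0, "z": 0, "twist": 0.11, "claw": 0}
    - {"x": 0, "y": 0, "z": 0, "twist": 0.11, "claw": 0}
    - {"x": 0, "y": 0, "z": 0, "twist": 0.11, "claw": 0}

```text
time: 5.27
eef_pos: [0.5057, -0.4041, 0.2705]
tool_rot: [[-0.921, 0.39, 0.0], [0.39, 0.921, -0.0], [-0.0, -0.0, -1.0]]
wrist_force: [-0.5, 0.3, 0.4]
opening: 0.999
grip_force: 0.0
```

arm_command:
  series:
    - {"x": 0, "y": 0, "z": 0, "twist": 0, "claw": 0}
    - {"x": 0, "y": 0, "z": 0, "twist": 0, "claw": 0}

```text
time: 5.43
eef_pos: [0.5057, -0.4042, 0.2705]
tool_rot: [[-0.925, 0.38, 0.0], [0.38, 0.925, -0.0], [-0.0, -0.0, -1.0]]
wrist_force: [-0.3, 0.0, 0.4]
opening: 1.0
grip_force: 0.0
```

```bash
cat >> h.py <<'E'
def tcp():
    s=st(); R=np.array(s['tool_rot']); print('phi',round(float(np.degrees(np.arctan2(R[1,0],R[0,0])))%360,2)); return np.array(s['eef_pos']),R
def fix(X): # remove wrist camera bias in the tool frame
    R=np.array(manip.read_state()['tool_rot']); return np.asarray(X)-R[:,0]*.0013+R[:,1]*.0007
def shift(T,phi=None): # cm in the tool axes to world target; twist in rad
    t,R=tcp(); d=(np.array(T)-t)@R*100; a=np.degrees(np.arctan2(R[1,0],R[0,0]))
    print('shift cm',d.round(2),'twist',None if phi is None else round(float(np.radians((a-phi+180)%360-180)),3))
E
python3 - <<'E'
from h import *
tcp(); im,p=snap('wrist','wr1')
c=im[0:240,130:430,::-1]; cv2.imwrite('pics/wr1c.png',cv2.resize(c,(750,600),interpolation=cv2.INTER_CUBIC))
E
```

```text
t 5.43 p [ 0.5057 -0.4042  0.2705] F [-0.3  0.   0.4] op 1.0 g 0.0
phi 157.65
```

View pics/wr1c.png

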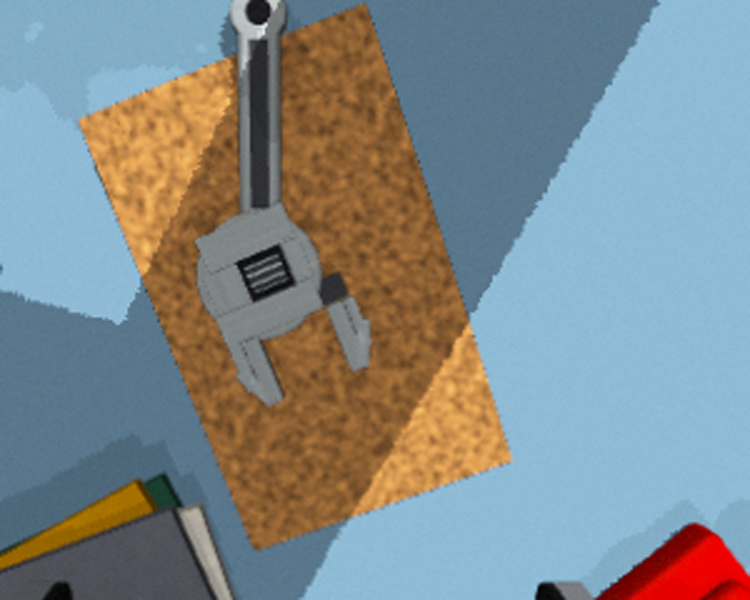

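The crop shows the wrench clearly. The worm is at (267,272), the handle axis runs from (258,14) to (260,200), and the jaw tips are at (272,403) and (360,368).

```bash
python3 - <<'E'
from h import *
p=manip.camera_params('wrist'); g=lambda l,z: fix(onplane(p,np.array(l)/2.5+[130,0]-.3,z))[:,:2]
H=g([(258,14),(260,200)],.015); d=H[0]-H[1]; yaw=np.degrees(np.arctan2(d[1],d[0]))-157.5; print('handle',H.round(4),'yaw',yaw)
a=np.radians(yaw);R=np.array([[np.cos(a),-np.sin(a)],[np.sin(a),np.cos(a)]])
w=g([(267,272)],.0215)[0]; o=w-R@[-.045,.001]; print('worm',w,'origin',o)
print('hole in wrench axes',R.T@(H[0]-o),'tips', (g([(272,403),(360,368)],.019)-o)@R)
print('inner faces',(g([(281,388),(247,340),(347,368),(326,312)],.019)-o)@R)
for q in ([-.08,.0125],[-.1,.0208]): print('grip',q,o+R@q)
print('mat',g([(80,121),(365,4),(510,460),(255,549)],.003), (R.T@np.array([0,0])))
shift([*(o+R@[-.08,.0125]),.12],yaw+157.5)
E
```

```text
handle [[ 0.3328 -0.3557]
 [ 0.4097 -0.3871]] yaw 0.24397999873207254
worm [ 0.4422775  -0.39686788] origin [ 0.48728135 -0.39767625]
hole in wrench axes [-0.15426438  0.04267289] tips [[ 0.01530505 -0.0221774 ]
 [ 0.01582716  0.0254429 ]]
inner faces [[ 0.01000464 -0.01499194]
 [-0.01858339 -0.02120931]
 [ 0.01334329  0.01943065]
 [-0.01625265  0.0201229 ]]
grip [-0.08, 0.0125] [ 0.40722885 -0.38551702]
grip [-0.1, 0.0208] [ 0.38719368 -0.37730226]
mat [[ 0.34011533 -0.45414226]
 [ 0.34443944 -0.30625237]
 [ 0.58226918 -0.31475925]
 [ 0.57704053 -0.46212133]] [0. 0.]
t 5.48 p [ 0.5057 -0.4043  0.2704] F [ 0.1  0.4 -0.3] op 1.002 g 0.0
phi 157.71
shift cm [ 9.82 -2.   15.04] twist -0.001
```

arm_command:
  series:
    - {"x": 1.64, "y": -0.33, "z": 2.5, "twist": 0, "claw": 0}
    - {"x": 1.64, "y": -0.33, "z": 2.5, "twist": 0, "claw": 0}
    - {"x": 1.64, "y": -0.33, "z": 2.5, "twist": 0, "claw": 0}
    - {"x": 1.64, "y": -0.33, "z": 2.5, "twist": 0, "claw": 0}
    - {"x": 1.64, "y": -0.33, "z": 2.5, "twist": 0, "claw": 0}
    - {"x": 1.64, "y": -0.33, "z": 2.5, "twist": 0, "claw": 0}
    - {"x": 0, "y": 0, "z": 2.1, "twist": 0, "claw": 0}
    - {"x": 0, "y": 0, "z": 2.1, "twist": 0, "claw": 0}
    - {"x": 0, "y": 0, "z": 2.1, "twist": 0, "claw": 0}
    - {"x": 0, "y": 0, "z": 2.1, "twist": 0, "claw": 0}
    - {"x": 0, "y": 0, "z": 2, "twist": 0, "claw": 0}
    - {"x": 0, "y": 0, "z": 0, "twist": 0, "claw": 0}

```text
time: 6.48
eef_pos: [0.4055, -0.3836, 0.013]
tool_rot: [[-0.925, 0.38, -0.004], [0.38, 0.925, 0.003], [0.005, 0.002, -1.0]]
wrist_force: [-1.4, 1.3, -1.1]
opening: 1.0
grip_force: 0.0
```

arm_command:
  series:
    - {"x": 0, "y": 0, "z": 0, "twist": 0, "claw": 100}
    - {"x": 0, "y": 0, "z": 0, "twist": 0, "claw": 200}
    - {"x": 0, "y": 0, "z": 0, "twist": 0, "claw": 255}
    - {"x": 0, "y": 0, "z": 0, "twist": 0, "claw": 255}
    - {"x": 0, "y": 0, "z": 0, "twist": 0, "claw": 255}
    - {"x": 0, "y": 0, "z": 0, "twist": 0, "claw": 255}
    - {"x": 0, "y": 0, "z": 0, "twist": 0, "claw": 255}
    - {"x": 0, "y": 0, "z": 0, "twist": 0, "claw": 255}

```text
time: 7.15
eef_pos: [0.4076, -0.386, 0.0175]
tool_rot: [[-0.924, 0.382, 0.001], [0.382, 0.924, -0.002], [-0.002, -0.001, -1.0]]
wrist_force: [-1.9, 0.1, 10.3]
opening: 0.235
grip_force: 54.0
```

arm_command:
  series:
    - {"x": 0, "y": 0, "z": -1, "twist": 0, "claw": 255}
    - {"x": 0, "y": 0, "z": -2, "twist": 0, "claw": 255}
    - {"x": 0, "y": 0, "z": -3, "twist": 0, "claw": 255}
    - {"x": 0, "y": 0, "z": -3, "twist": 0, "claw": 255}
    - {"x": 0, "y": 0, "z": -3, "twist": 0, "claw": 255}
    - {"x": 0, "y": 0, "z": -2, "twist": 0, "claw": 255}
    - {"x": 0, "y": 0, "z": 0, "twist": 0, "claw": 255}
    - {"x": 0, "y": 0, "z": 0, "twist": 0, "claw": 255}

```text
time: 7.82
eef_pos: [0.4075, -0.3855, 0.1573]
tool_rot: [[-0.924, 0.382, 0.001], [0.382, 0.924, -0.001], [-0.002, -0.001, -1.0]]
wrist_force: [0.4, -0.6, -4.9]
opening: 0.219
grip_force: 59.0
```

```bash
python3 - <<'E'
from h import *
tcp(); im,p=snap('wrist','lift'); im2,_=snap('scene'); c=cv2.resize(im2[60:220,90:330,::-1],(480,320),interpolation=cv2.INTER_CUBIC)
cv2.imwrite('pics/lift2.png',np.vstack([cv2.resize(im[:,:,::-1],(480,280)),c]))
E
```

```text
t 7.82 p [ 0.4075 -0.3855  0.1573] F [ 0.4 -0.6 -4.9] op 0.219 g 59.0
phi 157.56
```

View pics/lift2.png

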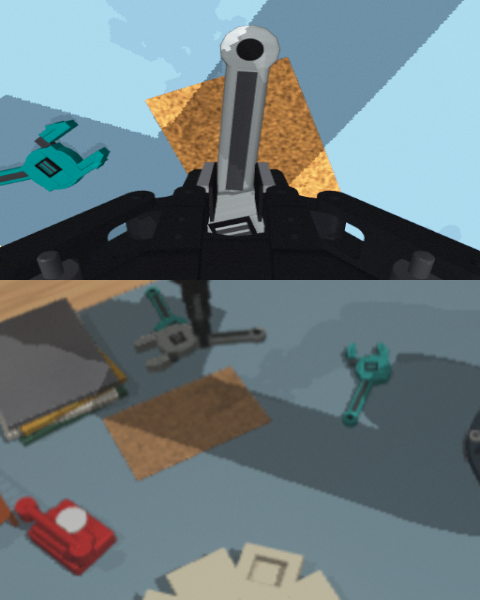

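```bash
python3 - <<'E'
from h import *
p=manip.camera_params('wrist');t,R=tcp()
for dz in (0,.01,.02):
    X=onplane(p,[(266.7,65.8),(252,240)],.155+dz); L=(X-t)@R; print(dz,L.round(4).tolist(),np.degrees(np.arctan2(*(L[0]-L[1])[[1,0]])))
E
```

```text
t 7.92 p [ 0.4066 -0.3847  0.1552] F [ 1.  -0.3 -3.2] op 0.221 g 59.1
phi 157.55
0 [[0.0825, 0.0062, 0.0003], [0.0059, 0.0003, 0.0002]] 4.401894300087475
0.01 [[0.0813, 0.0057, -0.0097], [0.0105, 0.0002, -0.0098]] 4.401894300087495
0.02 [[0.0801, 0.0052, -0.0197], [0.0151, 0.0002, -0.0198]] 4.4018943000875135
```

```bash
python3 - <<'E'
from h import *
im=cv2.imread('pics/lift.png'); hsv=cv2.cvtColor(im,cv2.COLOR_BGR2HSV); p=manip.camera_params('wrist');t,R=tcp()
m=(hsv[...,1]<60)
L=[];E=[]
for r in range(100,225,10):
    xs=[x for x in range(200,320) if m[r,x]]; L.append(((xs[0]+xs[-1])/2,r)); E.append((r,xs[0],xs[-1]))
print(E)
X=(onplane(p,L,.155)-t)@R; print(X[:,:2].round(4).tolist()); print(np.degrees(np.polyfit(X[:,0],X[:,1],1)[0]))
print('worm?',(onplane(p,[(248.5,311)],.162)-t)@R)
E
```

```text
t 7.92 p [ 0.4066 -0.3847  0.1552] F [ 1.  -0.3 -3.2] op 0.221 g 59.1
phi 157.55
[(100, 240, 314), (110, 221, 317), (120, 239, 284), (130, 239, 282), (140, 238, 281), (150, 237, 280), (160, 236, 279), (170, 236, 278), (180, 235, 277), (190, 234, 276), (200, 234, 275), (210, 233, 274), (220, 232, 273)]
[[0.0689, 0.0106], [0.0649, 0.0073], [0.0607, 0.0042], [0.0565, 0.0038], [0.0523, 0.0034], [0.048, 0.003], [0.0436, 0.0026], [0.0392, 0.0024], [0.0347, 0.002], [0.0301, 0.0016], [0.0254, 0.0014], [0.0207, 0.0009], [0.0158, 0.0005]]
8.049180192529832
worm? [[-0.02800473 -0.00137526 -0.0068524 ]]
```

arm_command:
  series:
    - {"x": 0.1, "y": 1, "z": 0, "twist": 0, "claw": 255}
    - {"x": 0.3, "y": 2.5, "z": 0, "twist": 0, "claw": 255}
    - {"x": 0.3, "y": 2.5, "z": 0, "twist": 0, "claw": 255}
    - {"x": 0.3, "y": 2.5, "z": 0, "twist": 0, "claw": 255}
    - {"x": 0.3, "y": 2.5, "z": 0, "twist": 0, "claw": 255}
    - {"x": 0.3, "y": 2.5, "z": 0, "twist": 0, "claw": 255}
    - {"x": 0.3, "y": 2.5, "z": 0, "twist": 0, "claw": 255}
    - {"x": 0.3, "y": 2.5, "z": 0, "twist": 0, "claw": 255}
    - {"x": 0.3, "y": 2.5, "z": 0, "twist": 0, "claw": 255}
    - {"x": 0.3, "y": 2.5, "z": 0, "twist": 0, "claw": 255}
    - {"x": 0.3, "y": 2.5, "z": 0, "twist": 0, "claw": 255}
    - {"x": 0.3, "y": 2.5, "z": 0, "twist": 0, "claw": 255}

```text
time: 8.92
eef_pos: [0.4838, -0.1069, 0.1552]
tool_rot: [[-0.924, 0.382, -0.002], [0.382, 0.924, 0.001], [0.002, -0.0, -1.0]]
wrist_force: [0.1, 0.5, -3.3]
opening: 0.218
grip_force: 59.2
```

arm_command:
  series:
    - {"x": 0.3, "y": 2.5, "z": 0, "twist": 0, "claw": 255}
    - {"x": 0.3, "y": 2.5, "z": 0, "twist": 0, "claw": 255}
    - {"x": 0.3, "y": 2.5, "z": 0, "twist": 0, "claw": 255}
    - {"x": 0.3, "y": 2, "z": 0, "twist": 0, "claw": 255}
    - {"x": 0.2, "y": 1, "z": 0, "twist": -0.05, "claw": 255}
    - {"x": 0, "y": 0, "z": 0, "twist": -0.1, "claw": 255}
    - {"x": 0, "y": 0, "z": 0, "twist": -0.1, "claw": 255}
    - {"x": 0, "y": 0, "z": 0, "twist": -0.1, "claw": 255}
    - {"x": 0, "y": 0, "z": 0, "twist": -0.1, "claw": 255}
    - {"x": 0, "y": 0, "z": 0, "twist": -0.1, "claw": 255}
    - {"x": 0, "y": 0, "z": 0, "twist": -0.085, "claw": 255}
    - {"x": 0, "y": 0, "z": 0, "twist": 0, "claw": 255}

```text
time: 9.92
eef_pos: [0.5107, -0.006, 0.1552]
tool_rot: [[-0.969, -0.245, -0.002], [-0.245, 0.969, 0.0], [0.002, 0.001, -1.0]]
wrist_force: [-0.0, -0.6, -2.9]
opening: 0.223
grip_force: 59.2
```

```bash
python3 - <<'E'
from h import *
shift([.5115,-.0031,.112],194)
im,p=snap('wrist','ap1'); t,R=tcp()
m=cv2.cvtColor(im,cv2.COLOR_RGB2HSV); print([tuple(m[r,c].tolist()) for r in (150,190) for c in (220,232,240,255,275,285)])
imt,pt=snap('top','ap1t'); c=np.array(proj(pt,[.575,.0,.12])[0],int); print(c)
cv2.imwrite('pics/ap1.v.png',np.hstack([cv2.resize(im[60:300,180:350,::-1],(400,560)),cv2.resize(imt[c[1]-28:c[1]+28,c[0]-20:c[0]+20,::-1],(400,560),interpolation=cv2.INTER_CUBIC)]))
E
```

```text
t 9.92 p [ 0.5107 -0.006   0.1552] F [-0.  -0.6 -2.9] op 0.223 g 59.2
phi 194.19
shift cm [-0.15  0.26  4.32] twist 0.003
t 9.97 p [ 0.5109 -0.0061  0.1553] F [ 0.7  0.  -2.6] op 0.225 g 59.2
phi 193.87
[(19, 53, 165), (20, 49, 223), (100, 7, 113), (111, 30, 59), (87, 14, 165), (20, 46, 225), (26, 36, 218), (23, 42, 221), (85, 10, 149), (114, 21, 60), (80, 10, 153), (20, 51, 222)]
[235 130]
```

View pics/ap1.v.png

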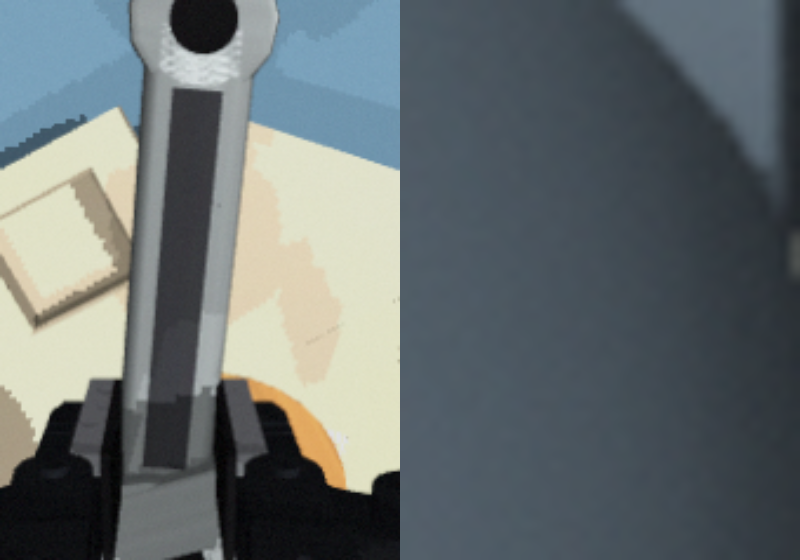

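The left half shows the handle leaning about 4.7° in the pads. In the right half the arm hides the wrench from the top camera. I'll allow for the lean and lower the wrench.

arm_command:
  series:
    - {"x": -0.15, "y": 0.26, "z": 1, "twist": 0, "claw": 255}
    - {"x": 0, "y": 0, "z": 1.5, "twist": 0, "claw": 255}
    - {"x": 0, "y": 0, "z": 1.5, "twist": 0, "claw": 255}
    - {"x": 0, "y": 0, "z": 1.5, "twist": 0, "claw": 255}
    - {"x": 0, "y": 0, "z": 1, "twist": 0, "claw": 255}
    - {"x": 0, "y": 0, "z": 0.4, "twist": 0, "claw": 255}
    - {"x": 0, "y": 0, "z": 0.4, "twist": 0, "claw": 255}
    - {"x": 0, "y": 0, "z": 0.4, "twist": 0, "claw": 255}
    - {"x": 0, "y": 0, "z": 0.4, "twist": 0, "claw": 255}

```text
time: 10.77
eef_pos: [0.513, -0.0036, 0.0755]
tool_rot: [[-0.971, -0.24, 0.001], [-0.24, 0.971, 0.0], [-0.001, -0.0, -1.0]]
wrist_force: [0.3, 0.0, -3.0]
opening: 0.222
grip_force: 59.2
```

```bash
python3 - <<'E'
from h import *
tcp()
ims,ps=snap('scene','low'); c=proj(ps,[.587,.03,.06])[0].astype(int); print(c)
cv2.imwrite('pics/lowv.png',cv2.resize(ims[c[1]-40:c[1]+50,c[0]-50:c[0]+70,::-1],None,fx=6,fy=6,interpolation=cv2.INTER_CUBIC))
E
```

```text
t 10.77 p [ 0.513  -0.0036  0.0755] F [ 0.3  0.  -3. ] op 0.222 g 59.2
phi 193.91
[210 238]
```

View pics/lowv.png

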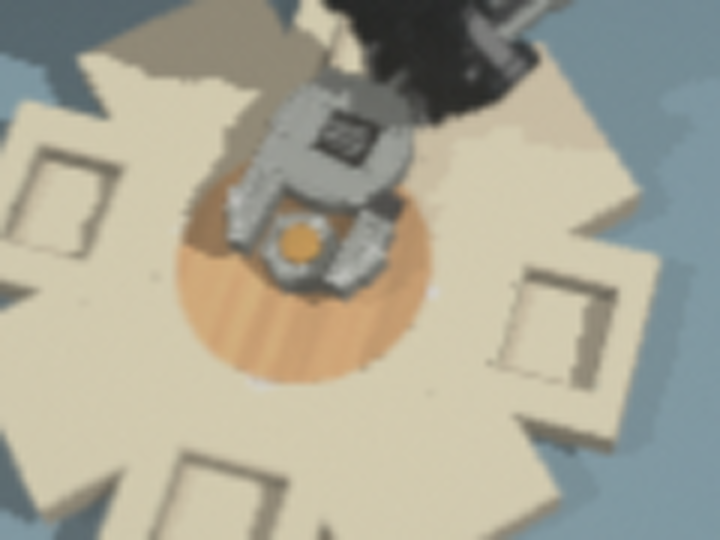

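The scene crop shows the mouth coming over the nut: worm at (345,137), fixed jaw tip near (240,245), sliding jaw tip near (340,293), brass thread at (300,243).

```bash
python3 - <<'E'
from h import *
p=manip.camera_params('scene'); g=lambda l,z: onplane(p,np.array(l)/6+[160,198]-.4,z)[:,:2]
print('brass',g([(300,243)],.06)); w=g([(345,137)],.0815)[0]; T=g([(240,247),(342,294)],.075); print('worm',w,'tips',T)
t,R=tcp(); phi=np.degrees(np.arctan2(R[1,0],R[0,0]))
yaw=phi-157.5-4.7; a=np.radians(yaw); W=np.array([[np.cos(a),-np.sin(a)],[np.sin(a),np.cos(a)]])
o=t[:2]-W@[-.079,.0121]; print('yaw',yaw%360,'o',o,'pred worm',o+W@[-.045,.001],'tips',[o+W@q for q in ([.0155,-.0222],[.0155,.0254])])
print('nut in wrench',W.T@([.588,.03]-o))
for n,q in (('worm',[-.045,.001,.021]),('tip-',[.0155,-.0222,.016]),('tip+',[.0155,.0254,.016])):
    X=np.r_[o+W@q[:2],.061+q[2]]; print(n,((proj(p,X)[0]-[160,198]+.4)*6).round())
E
```

```text
brass [[0.58823569 0.02849726]]
worm [0.55137093 0.00615013] tips [[0.61213857 0.02328156]
 [0.5873891  0.0641386 ]]
t 10.82 p [ 0.5125 -0.0036  0.0747] F [-1.9  0.5 -4.4] op 0.222 g 59.3
phi 193.92
yaw 31.720651829921678 o [0.58610994 0.02768282] pred worm [0.54730618 0.00487342] tips [array([0.61096685, 0.01694859]), array([0.5859398 , 0.05743818])]
nut in wrench [0.00282605 0.00097729]
worm [352. 130.]
tip- [235. 232.]
tip+ [336. 277.]
```

arm_command:
  series:
    - {"x": 0, "y": -0.12, "z": 0.4, "twist": 0, "claw": 255}
    - {"x": 0, "y": 0, "z": 0.4, "twist": 0, "claw": 255}
    - {"x": 0, "y": 0, "z": 0.4, "twist": 0, "claw": 255}
    - {"x": 0, "y": 0, "z": 0.3, "twist": 0, "claw": 255}
    - {"x": 0, "y": 0, "z": 0.2, "twist": 0, "claw": 255}
    - {"x": 0, "y": 0, "z": 0.1, "twist": 0, "claw": 255}
    - {"x": 0, "y": 0, "z": 0, "twist": 0, "claw": 255}

```text
time: 11.4
eef_pos: [0.5127, -0.0047, 0.0571]
tool_rot: [[-0.971, -0.241, -0.0], [-0.241, 0.971, 0.0], [0.0, 0.0, -1.0]]
wrist_force: [0.2, 0.4, -3.1]
opening: 0.223
grip_force: 59.3
```

arm_command:
  series:
    - {"x": 0, "y": 0, "z": 0.1, "twist": 0, "claw": 255}
    - {"x": 0, "y": 0, "z": 0.1, "twist": 0, "claw": 255}
    - {"x": 0, "y": 0, "z": 0.1, "twist": 0, "claw": 255}
    - {"x": 0, "y": 0, "z": 0, "twist": 0, "claw": 255}

```text
time: 11.73
eef_pos: [0.513, -0.0047, 0.0546]
tool_rot: [[-0.971, -0.241, 0.0], [-0.241, 0.971, 0.0], [-0.0, -0.0, -1.0]]
wrist_force: [-1.4, 1.0, 3.8]
opening: 0.22
grip_force: 60.7
```

arm_command:
  series:
    - {"x": 0, "y": 0, "z": 0, "twist": 0, "claw": 120}
    - {"x": 0, "y": 0, "z": 0, "twist": 0, "claw": 60}
    - {"x": 0, "y": 0, "z": 0, "twist": 0, "claw": 0}
    - {"x": 0, "y": 0, "z": 0, "twist": 0, "claw": 0}
    - {"x": 0, "y": 0, "z": -1, "twist": 0, "claw": 0}
    - {"x": 0, "y": 0, "z": -2, "twist": 0, "claw": 0}
    - {"x": 0, "y": 0, "z": -2, "twist": 0, "claw": 0}
    - {"x": 0, "y": 0, "z": -2, "twist": 0, "claw": 0}

```text
time: 12.4
eef_pos: [0.5127, -0.0048, 0.1258]
tool_rot: [[-0.971, -0.241, 0.0], [-0.241, 0.971, -0.0], [-0.0, -0.0, -1.0]]
wrist_force: [0.2, 0.3, 0.3]
opening: 0.994
grip_force: 0.0
```

arm_command:
  series:
    - {"x": -2.2, "y": 0.5, "z": -1.1, "twist": 0, "claw": 0}
    - {"x": -2.2, "y": 0.5, "z": -1.1, "twist": 0, "claw": 0}
    - {"x": -2.2, "y": 0.5, "z": -1.1, "twist": 0, "claw": 0}
    - {"x": -2.2, "y": 0.5, "z": -1.1, "twist": 0, "claw": 0}
    - {"x": -2.2, "y": 0.5, "z": -1.1, "twist": 0, "claw": 0}
    - {"x": 0, "y": 0, "z": 0, "twist": -0.1, "claw": 0}
    - {"x": 0, "y": 0, "z": 0, "twist": -0.1, "claw": 0}
    - {"x": 0, "y": 0, "z": 0, "twist": -0.11, "claw": 0}
    - {"x": 0, "y": 0, "z": 0, "twist": 0, "claw": 0}
    - {"x": 0, "y": 0, "z": 0, "twist": 0, "claw": 0}

```text
time: 13.23
eef_pos: [0.6136, 0.046, 0.1798]
tool_rot: [[-0.853, -0.523, 0.0], [-0.523, 0.853, -0.0], [-0.0, -0.0, -1.0]]
wrist_force: [0.3, 0.3, -0.1]
opening: 1.0
grip_force: 0.0
```

```bash
python3 - <<'E'
from h import *
tcp(); im,p=snap('wrist','on1'); print(brass(im,p)); c=proj(p,[.588,.03,.06])[0].astype(int); print(c)
v0=max(0,c[1]-100); u0=c[0]-75; print('crop0',u0,v0)
cv2.imwrite('pics/on1v.png',cv2.resize(im[v0:v0+150,u0:u0+150,::-1],None,fx=4,fy=4,interpolation=cv2.INTER_CUBIC))
E
```

```text
t 13.23 p [0.6136 0.046  0.1798] F [ 0.3  0.3 -0.1] op 1.0 g 0.0
phi 211.5
(311, [np.float64(248.556270096463), np.float64(148.37942122186496)], array([0.5870549 , 0.02842378, 0.06      ]))
[249 150]
crop0 174 50
```

View pics/on1v.png

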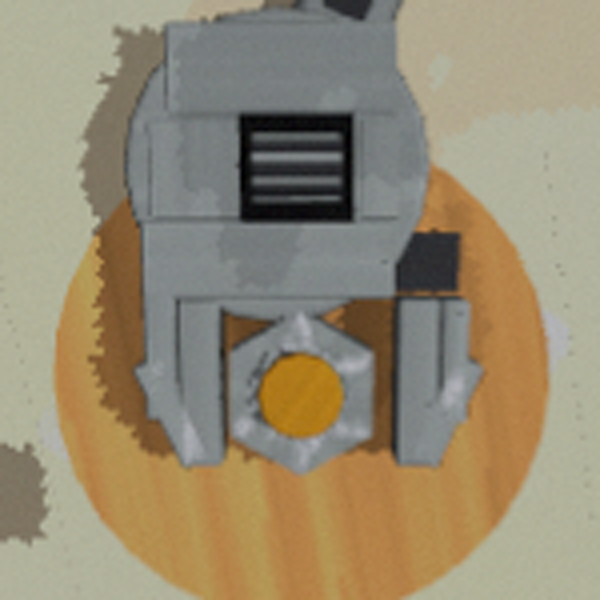

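The crop shows the jaws straddling the nut and almost square to it. The fixed face is at x≈224 and the sliding face at x≈395, against a nut running from 230 to 375, so about 4.8 mm is still to close. The worm is at (297,167).

```bash
python3 - <<'E'
from h import *
p=manip.camera_params('wrist'); g=lambda l,z: fix(onplane(p,np.array(l)/4+[174,50]-.4,z))[:,:2]
w=g([(297,167)],.0585)[0]; F=g([(222,460),(222,310)],.056); d=F[0]-F[1]; print('face yaw',np.degrees(np.arctan2(*d[::-1])))
a=np.radians(31.5);W=np.array([[np.cos(a),-np.sin(a)],[np.sin(a),np.cos(a)]]);o=w-W@[-.045,.001]
print('worm',w,'o',o,'nut in wrench',W.T@([.588,.03]-o))
shift([*(w-W@[.009,0]),.082])
E
```

```text
face yaw 30.490440923403078
worm [0.54945261 0.00565837] o [0.58834392 0.02831817] nut in wrench [0.00058552 0.00161369]
t 13.28 p [0.6135 0.046  0.1797] F [0.5 0.3 0.2] op 1.003 g 0.0
phi 211.47
shift cm [ 8.47 -0.09  9.77] twist None
```

arm_command:
  series:
    - {"x": 1.7, "y": 0, "z": 1.9, "twist": 0, "claw": 255}
    - {"x": 1.7, "y": 0, "z": 1.9, "twist": 0, "claw": 255}
    - {"x": 1.7, "y": 0, "z": 1.9, "twist": 0, "claw": 255}
    - {"x": 1.7, "y": -0.1, "z": 1.9, "twist": 0, "claw": 255}
    - {"x": 1.7, "y": 0, "z": 1.9, "twist": 0, "claw": 255}
    - {"x": 0, "y": 0, "z": 0.3, "twist": 0, "claw": 255}
    - {"x": 0, "y": 0, "z": 0.3, "twist": 0, "claw": 255}
    - {"x": 0, "y": 0, "z": 0, "twist": 0, "claw": 255}
    - {"x": 0, "y": 0, "z": 0, "twist": 0, "claw": 255}

```text
time: 14.03
eef_pos: [0.5429, 0.0008, 0.0792]
tool_rot: [[-0.851, -0.525, 0.002], [-0.525, 0.851, 0.0], [-0.001, -0.001, -1.0]]
wrist_force: [-0.0, 0.2, -0.6]
opening: 0.004
grip_force: 0.0
```

arm_command:
  series:
    - {"x": 0, "y": 0, "z": 0.3, "twist": 0, "claw": 255}
    - {"x": 0, "y": 0, "z": 0.2, "twist": 0, "claw": 255}
    - {"x": 0, "y": 0, "z": 0.1, "twist": 0, "claw": 255}
    - {"x": 0, "y": 0, "z": 0, "twist": 0, "claw": 255}

```text
time: 14.37
eef_pos: [0.5418, 0.0006, 0.0721]
tool_rot: [[-0.851, -0.525, -0.0], [-0.525, 0.851, -0.0], [0.0, 0.0, -1.0]]
wrist_force: [1.2, -0.7, 0.4]
opening: -0.001
grip_force: 0.0
```

Just above the worm. Press and drag.

arm_command:
  series:
    - {"x": 0, "y": 0, "z": 0.2, "twist": 0, "claw": 255}
    - {"x": 0, "y": 0, "z": 0.1, "twist": 0, "claw": 255}
    - {"x": -0.1, "y": 0, "z": 0, "twist": 0, "claw": 255}

```text
time: 14.62
eef_pos: [0.5426, 0.0009, 0.0696]
tool_rot: [[-0.851, -0.525, 0.0], [-0.525, 0.851, -0.0], [-0.0, -0.0, -1.0]]
wrist_force: [-4.4, -1.4, 9.5]
opening: -0.006
grip_force: 5.0
```

arm_command:
  series:
    - {"x": -0.2, "y": 0, "z": 0, "twist": 0, "claw": 255}
    - {"x": -0.2, "y": 0, "z": 0, "twist": 0, "claw": 255}
    - {"x": -0.2, "y": 0, "z": 0, "twist": 0, "claw": 255}
    - {"x": -0.2, "y": 0, "z": 0, "twist": 0, "claw": 255}

```text
time: 14.95
eef_pos: [0.5496, 0.0052, 0.0697]
tool_rot: [[-0.851, -0.525, 0.0], [-0.525, 0.851, -0.0], [-0.0, -0.0, -1.0]]
wrist_force: [-3.3, -0.1, 9.4]
opening: 0.0
grip_force: 4.4
```

arm_command:
  series:
    - {"x": -0.2, "y": 0, "z": 0, "twist": 0, "claw": 255}
    - {"x": -0.2, "y": 0, "z": 0, "twist": 0, "claw": 255}
    - {"x": -0.2, "y": 0, "z": 0, "twist": 0, "claw": 255}
    - {"x": -0.2, "y": 0, "z": 0, "twist": 0, "claw": 255}
    - {"x": 0, "y": 0, "z": -0.6, "twist": 0, "claw": 255}
    - {"x": 0.9, "y": 0, "z": -0.4, "twist": 0, "claw": 255}
    - {"x": 0.8, "y": 0, "z": 0.4, "twist": 0, "claw": 255}
    - {"x": 0, "y": 0, "z": 0.3, "twist": 0, "claw": 255}
    - {"x": 0, "y": 0, "z": 0.2, "twist": 0, "claw": 255}
    - {"x": 0, "y": 0, "z": 0.1, "twist": 0, "claw": 255}

```text
time: 15.78
eef_pos: [0.5413, 0.0002, 0.069]
tool_rot: [[-0.851, -0.525, -0.001], [-0.525, 0.851, -0.0], [0.001, 0.0, -1.0]]
wrist_force: [-7.8, -2.9, 16.1]
opening: -0.001
grip_force: 8.9
```

arm_command:
  series:
    - {"x": -0.2, "y": 0, "z": 0, "twist": 0, "claw": 255}
    - {"x": -0.2, "y": 0, "z": 0, "twist": 0, "claw": 255}
    - {"x": -0.2, "y": 0, "z": 0, "twist": 0, "claw": 255}
    - {"x": -0.2, "y": 0, "z": 0, "twist": 0, "claw": 255}
    - {"x": -0.2, "y": 0, "z": 0, "twist": 0, "claw": 255}
    - {"x": -0.2, "y": 0, "z": 0, "twist": 0, "claw": 255}
    - {"x": -0.2, "y": 0, "z": 0, "twist": 0, "claw": 255}
    - {"x": -0.2, "y": 0, "z": 0, "twist": 0, "claw": 255}

```text
time: 16.45
eef_pos: [0.5557, 0.009, 0.0697]
tool_rot: [[-0.851, -0.525, 0.0], [-0.525, 0.851, 0.0], [-0.0, -0.0, -1.0]]
wrist_force: [-3.3, -0.3, 10.2]
opening: -0.0
grip_force: 5.4
```

arm_command:
  series:
    - {"x": 0, "y": 0, "z": -1.8, "twist": 0, "claw": 255}
    - {"x": -1.7, "y": 0, "z": -1.8, "twist": 0, "claw": 255}
    - {"x": -1.7, "y": 0, "z": -1.8, "twist": 0, "claw": 100}
    - {"x": -1.7, "y": 0, "z": -1.8, "twist": 0, "claw": 0}
    - {"x": -1.7, "y": 0, "z": -1.9, "twist": 0, "claw": 0}
    - {"x": 0, "y": 0, "z": -1.9, "twist": 0, "claw": 0}
    - {"x": 0, "y": 0, "z": 0, "twist": 0, "claw": 0}
    - {"x": 0, "y": 0, "z": 0, "twist": 0, "claw": 0}
    - {"x": 0, "y": 0, "z": 0, "twist": 0, "claw": 0}

```text
time: 17.2
eef_pos: [0.6129, 0.0445, 0.1784]
tool_rot: [[-0.851, -0.525, -0.001], [-0.525, 0.851, -0.0], [0.001, 0.0, -1.0]]
wrist_force: [-0.5, -0.7, -0.0]
opening: 0.973
grip_force: 0.0
```

```bash
cat > jaw.py <<'E'
from h import *
import sys
tcp(); im,p=snap('wrist',sys.argv[1]); n,b,_=brass(im,p); print(n,b)
u0=int(b[0])-75; v0=max(0,int(b[1])-98); print('crop0',u0,v0)
c=cv2.resize(im[v0:v0+150,u0:u0+150,::-1],None,fx=4,fy=4,interpolation=cv2.INTER_CUBIC); cv2.imwrite(f'pics/{sys.argv[1]}v.png',c)
h=cv2.cvtColor(im,cv2.COLOR_RGB2HSV); r=int(b[1]) # low-saturation runs at rows across the nut
for r in (int(b[1])-8,int(b[1]),int(b[1])+8): print(r,''.join('#' if s<75 else '.' for s in h[r,u0+20:u0+130,1]))
E
python3 jaw.py on2
```

```text
t 17.2 p [0.6129 0.0445 0.1784] F [-0.5 -0.7 -0. ] op 0.973 g 0.0
phi 211.69
309 [np.float64(249.66343042071196), np.float64(150.31715210355986)]
crop0 174 52
142 ................##################################.............#################################..............
150 .................############################......................############################...............
158 .....................############################...............###########################...................
```

```bash
python3 - <<'E'
import cv2
for f,r0,u in (('on1',148,174),('on2',150,174)):
    g=cv2.imread(f'pics/{f}.png'); 
    for r in (r0-12,r0+4,r0+11):
        print(f,r,' '.join(f'{x}' for x in cv2.cvtColor(g,cv2.COLOR_BGR2GRAY)[r,u+40:u+125]))
E
```

```text
on1 136 136 136 136 120 75 123 127 126 130 132 130 135 134 135 114 58 66 82 67 73 108 122 133 135 136 136 134 133 130 124 136 157 156 157 144 148 159 155 144 133 129 131 128 127 126 129 128 129 126 113 91 72 66 71 74 77 81 77 48 70 112 129 129 128 131 133 135 135 138 108 89 118 131 135 139 144 137 125 121 121 126 132 132 135 136
on1 152 140 139 138 139 140 140 139 130 128 131 134 134 136 136 128 87 63 114 128 127 129 136 141 128 100 94 120 126 125 127 121 122 128 131 130 129 125 127 124 124 127 128 134 127 124 120 126 125 126 126 125 127 116 90 75 85 85 74 43 80 127 131 132 131 129 133 136 137 136 141 141 145 145 144 148 145 130 123 142 141 138 132 131 135 134
on1 159 93 93 106 138 141 148 168 172 164 150 130 131 135 135 130 101 62 105 121 126 140 141 134 132 135 135 143 149 144 138 138 128 112 123 126 127 131 140 151 147 153 140 130 137 136 142 136 138 140 143 144 133 113 87 81 87 85 72 43 85 131 131 130 132 132 137 137 140 138 140 137 139 133 136 145 148 145 146 141 141 141 137 130 132 135
on2 138 133 134 135 135 123 81 118 129 124 129 130 132 136 134 137 119 66 67 80 56 77 112 130
[... 227 characters left out ...]
128 133 132 134
on2 154 136 141 154 169 163 140 135 133 131 132 133 131 131 135 137 126 88 67 114 127 128 131 140 148 148 124 96 122 125 126 127 122 122 124 130 131 127 126 126 126 123 126 129 131 130 128 125 129 129 129 130 127 128 121 81 59 107 131 131 129 132 133 133 137 137 134 137 133 131 135 140 146 138 135 148 149 147 143 142 142 141 138 135 131 134
on2 161 94 93 93 106 139 140 139 136 143 151 148 132 132 137 137 133 103 62 107 118 130 133 135 139 147 149 147 145 143 136 134 128 120 115 130 131 139 144 139 141 149 154 133 131 128 126 127 129 131 134 130 132 125 104 56 70 118 130 130 129 134 139 149 159 162 136 136 137 134 137 141 139 141 143 144 147 147 145 143 139 141 142 139 135 133
```

arm_command:
  series:
    - {"x": 1.7, "y": 0, "z": 1.9, "twist": 0, "claw": 255}
    - {"x": 1.7, "y": 0, "z": 1.9, "twist": 0, "claw": 255}
    - {"x": 1.7, "y": 0, "z": 1.9, "twist": 0, "claw": 255}
    - {"x": 1.7, "y": 0, "z": 1.9, "twist": 0, "claw": 255}
    - {"x": 1.5, "y": 0, "z": 1.9, "twist": 0, "claw": 255}
    - {"x": 0, "y": 0, "z": 0.6, "twist": 0, "claw": 255}
    - {"x": 0, "y": 0, "z": 0.4, "twist": 0, "claw": 255}
    - {"x": 0, "y": 0, "z": 0, "twist": 0, "claw": 255}
    - {"x": 0, "y": 0, "z": 0, "twist": 0, "claw": 255}

```text
time: 18.0
eef_pos: [0.5434, 0.0013, 0.0747]
tool_rot: [[-0.851, -0.526, 0.001], [-0.526, 0.851, 0.0], [-0.001, -0.0, -1.0]]
wrist_force: [0.3, 0.6, 0.0]
opening: 0.004
grip_force: 0.0
```

arm_command:
  series:
    - {"x": 0, "y": 0, "z": 0.2, "twist": 0, "claw": 255}
    - {"x": -0.1, "y": 0, "z": 0.1, "twist": 0, "claw": 255}
    - {"x": -0.2, "y": 0, "z": 0, "twist": 0, "claw": 255}
    - {"x": -0.2, "y": 0, "z": 0, "twist": 0, "claw": 255}

```text
time: 18.33
eef_pos: [0.5473, 0.0038, 0.0715]
tool_rot: [[-0.851, -0.525, 0.0], [-0.525, 0.851, 0.0], [-0.0, -0.0, -1.0]]
wrist_force: [0.5, 0.3, 0.2]
opening: 0.003
grip_force: 0.0
```

arm_command:
  series:
    - {"x": -0.2, "y": 0, "z": 0, "twist": 0, "claw": 255}
    - {"x": -0.2, "y": 0, "z": 0, "twist": 0, "claw": 255}

```text
time: 18.5
eef_pos: [0.5506, 0.0059, 0.0714]
tool_rot: [[-0.851, -0.525, 0.0], [-0.525, 0.851, 0.0], [-0.0, -0.0, -1.0]]
wrist_force: [0.8, -0.4, -0.3]
opening: -0.002
grip_force: 0.0
```

arm_command:
  series:
    - {"x": -0.2, "y": 0, "z": 0, "twist": 0, "claw": 255}
    - {"x": -0.2, "y": 0, "z": 0, "twist": 0, "claw": 255}

```text
time: 18.67
eef_pos: [0.5539, 0.008, 0.0713]
tool_rot: [[-0.851, -0.525, 0.0], [-0.525, 0.851, -0.0], [-0.0, -0.0, -1.0]]
wrist_force: [-0.3, -0.8, -0.1]
opening: 0.001
grip_force: 0.0
```

arm_command:
  series:
    - {"x": -0.2, "y": 0, "z": 0, "twist": 0, "claw": 255}
    - {"x": -0.2, "y": 0, "z": 0, "twist": 0, "claw": 255}

```text
time: 18.83
eef_pos: [0.5573, 0.01, 0.0713]
tool_rot: [[-0.851, -0.525, 0.0], [-0.525, 0.851, -0.0], [-0.0, -0.0, -1.0]]
wrist_force: [0.2, -0.9, 0.0]
opening: -0.0
grip_force: 0.0
```

Not touching: the tip is 2 mm too high. Back, and press deeper.

arm_command:
  series:
    - {"x": 0.9, "y": 0, "z": -0.3, "twist": 0, "claw": 255}
    - {"x": 0.9, "y": 0, "z": 0, "twist": 0, "claw": 255}
    - {"x": 0, "y": 0, "z": 0.3, "twist": 0, "claw": 255}
    - {"x": 0, "y": 0, "z": 0.2, "twist": 0, "claw": 255}
    - {"x": 0, "y": 0, "z": 0.15, "twist": 0, "claw": 255}
    - {"x": -0.2, "y": 0, "z": 0, "twist": 0, "claw": 255}
    - {"x": -0.2, "y": 0, "z": 0, "twist": 0, "claw": 255}

```text
time: 19.42
eef_pos: [0.5457, 0.0026, 0.0694]
tool_rot: [[-0.851, -0.525, 0.002], [-0.525, 0.851, 0.0], [-0.002, -0.001, -1.0]]
wrist_force: [-7.4, 2.7, 26.3]
opening: -0.0
grip_force: 12.9
```

arm_command:
  series:
    - {"x": -0.2, "y": 0, "z": 0, "twist": 0, "claw": 255}
    - {"x": -0.2, "y": 0, "z": 0, "twist": 0, "claw": 255}

```text
time: 19.58
eef_pos: [0.5495, 0.005, 0.0693]
tool_rot: [[-0.851, -0.525, 0.002], [-0.525, 0.851, 0.001], [-0.002, -0.001, -1.0]]
wrist_force: [-7.1, 2.5, 26.2]
opening: 0.002
grip_force: 13.6
```

arm_command:
  series:
    - {"x": -0.2, "y": 0, "z": 0, "twist": 0, "claw": 255}
    - {"x": -0.2, "y": 0, "z": 0, "twist": 0, "claw": 255}

```text
time: 19.75
eef_pos: [0.5528, 0.0072, 0.0693]
tool_rot: [[-0.851, -0.526, 0.002], [-0.526, 0.851, 0.001], [-0.002, -0.001, -1.0]]
wrist_force: [-8.5, 4.3, 27.9]
opening: -0.005
grip_force: 13.9
```

arm_command:
  series:
    - {"x": -0.2, "y": 0, "z": 0, "twist": 0, "claw": 255}
    - {"x": -0.2, "y": 0, "z": 0, "twist": 0, "claw": 255}

```text
time: 19.92
eef_pos: [0.5562, 0.0094, 0.0693]
tool_rot: [[-0.851, -0.526, 0.002], [-0.526, 0.851, 0.001], [-0.002, -0.0, -1.0]]
wrist_force: [-6.3, 3.7, 23.1]
opening: 0.0
grip_force: 11.4
```

arm_command:
  series:
    - {"x": 0, "y": 0, "z": -1.8, "twist": 0, "claw": 255}
    - {"x": -1.7, "y": 0, "z": -1.8, "twist": 0, "claw": 255}
    - {"x": -1.7, "y": 0, "z": -1.8, "twist": 0, "claw": 100}
    - {"x": -1.7, "y": 0, "z": -1.8, "twist": 0, "claw": 0}
    - {"x": -1.7, "y": 0, "z": -1.9, "twist": 0, "claw": 0}
    - {"x": 0, "y": 0, "z": -1.9, "twist": 0, "claw": 0}
    - {"x": 0, "y": 0, "z": 0, "twist": 0, "claw": 0}
    - {"x": 0, "y": 0, "z": 0, "twist": 0, "claw": 0}
    - {"x": 0, "y": 0, "z": 0, "twist": 0, "claw": 0}

```text
time: 20.67
eef_pos: [0.6129, 0.0445, 0.177]
tool_rot: [[-0.851, -0.525, -0.001], [-0.525, 0.851, -0.0], [0.001, 0.0, -1.0]]
wrist_force: [-0.4, 0.3, -0.4]
opening: 0.972
grip_force: 0.0
```

```bash
python3 jaw.py on3
```

```text
t 20.67 p [0.6129 0.0445 0.177 ] F [-0.4  0.3 -0.4] op 0.972 g 0.0
phi 211.69
314 [np.float64(249.71337579617835), np.float64(150.5700636942675)]
crop0 174 52
142 ..................################################.............################################...............
150 ..................###########################......................###########################................
158 ......................##########################................##########################....................
```

View pics/on3v.png

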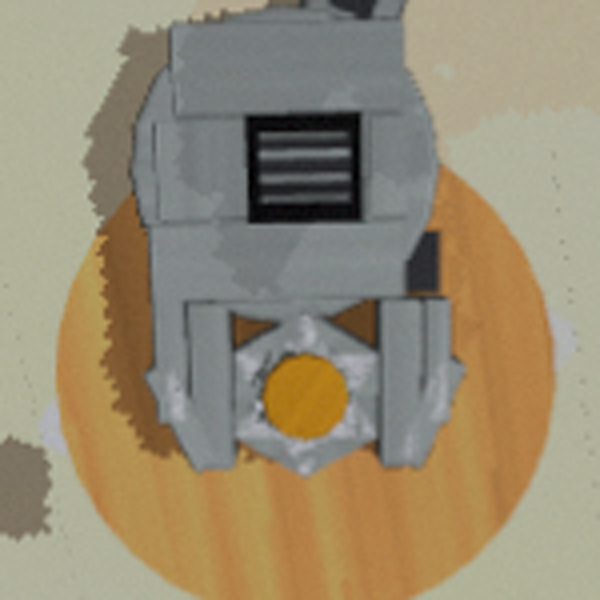

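The crop shows both jaws snug on the nut. Fixed face is at x≈233, sliding face at x≈380, and there is no visible gap. Next I grip the handle.

arm_command:
  series:
    - {"x": 2.06, "y": 0.34, "z": 0.4, "twist": 0, "claw": 0}
    - {"x": 2.06, "y": 0.34, "z": 0.4, "twist": 0, "claw": 0}
    - {"x": 2.06, "y": 0.34, "z": 0.5, "twist": 0, "claw": 0}
    - {"x": 2.06, "y": 0.34, "z": 0.5, "twist": 0, "claw": 0}
    - {"x": 2.06, "y": 0.34, "z": 0.5, "twist": 0, "claw": 0}
    - {"x": 2.06, "y": 0.34, "z": 0.5, "twist": 0, "claw": 0}
    - {"x": 0, "y": 0, "z": 0, "twist": 0.1, "claw": 0}
    - {"x": 0, "y": 0, "z": 0, "twist": 0.1, "claw": 0}
    - {"x": 0, "y": 0, "z": 0, "twist": 0.1, "claw": 0}
    - {"x": 0, "y": 0, "z": 0, "twist": 0.1, "claw": 0}
    - {"x": 0, "y": 0, "z": 0, "twist": 0, "claw": 0}
    - {"x": 0, "y": 0, "z": 0, "twist": 0, "claw": 0}

```text
time: 21.72
eef_pos: [0.4968, -0.0031, 0.1492]
tool_rot: [[-0.988, -0.155, -0.001], [-0.155, 0.988, 0.0], [0.001, 0.0, -1.0]]
wrist_force: [-0.6, 0.6, -0.5]
opening: 1.0
grip_force: 0.0
```

```bash
python3 - <<'E'
from h import *
t,R=tcp(); im,p=snap('wrist','gr'); h=cv2.cvtColor(im,cv2.COLOR_RGB2HSV)
# dark stripe of the handle: expected axis
a=np.radians(31);W=np.array([[np.cos(a),-np.sin(a)],[np.sin(a),np.cos(a)]])
q=[np.r_[np.array([.588,.03])+W@[-.045-.924*s,-.002+.383*s],.052] for s in (.05,.07,.09,.11)]
uv=proj(p,q); print(uv.round())
L=[]
for r in range(int(uv[3][1]),int(uv[0][1]),5):
    c=np.interp(r,uv[::-1,1],uv[::-1,0]); cs=[x for x in range(int(c)-25,int(c)+25) if h[r,x,2]<95]; 
    if 4<len(cs)<30: L.append(((cs[0]+cs[-1])/2,r,len(cs)))
print(L)
X=fix(onplane(p,[l[:2] for l in L],.052)); k=np.polyfit(X[:,0],X[:,1],1); print('handle dir',180+np.degrees(np.arctan(k[0]))); print(X[:,:2].round(4).tolist())
E
```

```text
t 21.72 p [ 0.4968 -0.0031  0.1492] F [-0.6  0.6 -0.5] op 1.0 g 0.0
phi 188.94
[[251. 199.]
 [251. 174.]
 [251. 148.]
 [251. 121.]]
[(239.0, 125, 14), (237.0, 130, 18), (237.0, 135, 17), (237.0, 140, 17), (238.5, 145, 14), (240.0, 150, 14), (240.0, 155, 14), (240.0, 160, 14), (240.5, 165, 12), (240.5, 170, 12), (240.5, 175, 13), (240.5, 180, 13), (241.0, 185, 14), (241.0, 190, 14), (238.5, 195, 18)]
handle dir 190.86469868679873
[[0.4474, -0.0186], [0.4512, -0.0195], [0.4548, -0.019], [0.4585, -0.0184], [0.462, -0.0168], [0.4655, -0.0151], [0.4692, -0.0146], [0.473, -0.014], [0.4767, -0.0131], [0.4806, -0.0125], [0.4844, -0.0119], [0.4883, -0.0114], [0.4922, -0.0104], [0.4961, -0.0098], [0.5004, -0.0111]]
```

arm_command:
  series:
    - {"x": 0, "y": -0.6, "z": 1.5, "twist": -0.036, "claw": 0}
    - {"x": 0, "y": 0, "z": 2, "twist": 0, "claw": 0}
    - {"x": 0, "y": 0, "z": 2, "twist": 0, "claw": 0}
    - {"x": 0, "y": 0, "z": 2, "twist": 0, "claw": 0}
    - {"x": 0, "y": 0, "z": 1.3, "twist": 0, "claw": 0}
    - {"x": 0, "y": 0, "z": 0.5, "twist": 0, "claw": 80}
    - {"x": 0, "y": 0, "z": 0, "twist": 0, "claw": 150}
    - {"x": 0, "y": 0, "z": 0, "twist": 0, "claw": 180}
    - {"x": 0, "y": 0, "z": 0, "twist": 0, "claw": 210}
    - {"x": 0, "y": 0, "z": 0, "twist": 0, "claw": 255}
    - {"x": 0, "y": 0, "z": 0, "twist": 0, "claw": 255}
    - {"x": 0, "y": 0, "z": 0, "twist": 0, "claw": 255}

```text
time: 22.77
eef_pos: [0.4989, -0.0089, 0.0578]
tool_rot: [[-0.982, -0.188, 0.002], [-0.188, 0.982, -0.0], [-0.001, -0.0, -1.0]]
wrist_force: [-2.0, 0.6, 9.0]
opening: 0.207
grip_force: 58.5
```

```bash
python3 - <<'E'
from h import *
tcp(); im,p=snap('wrist','gr2'); s=manip.read_state(); print(np.round(s['torque'],2))
c=cv2.cvtColor(im,cv2.COLOR_RGB2HSV)
for r in range(140,236,12): xs=[x for x in range(215,290) if c[r,x,2]<95]; print(r,xs[:1],xs[-1:],len(xs))
E
```

```text
t 22.77 p [ 0.4989 -0.0089  0.0578] F [-2.   0.6  9. ] op 0.207 g 58.5
phi 190.85
[ 0.07  0.49 -0.01]
140 [216] [260] 26
152 [222] [260] 29
164 [230] [260] 21
176 [230] [260] 22
188 [231] [260] 21
200 [231] [260] 21
212 [231] [260] 20
224 [220] [282] 45
```

arm_command:
  series:
    - {"x": 0.05, "y": 0.24, "z": -0.1, "twist": 0.025, "claw": 255}
    - {"x": 0.095, "y": 0.477, "z": -0.05, "twist": 0.05, "claw": 255}
    - {"x": 0.095, "y": 0.477, "z": 0, "twist": 0.05, "claw": 255}
    - {"x": 0.095, "y": 0.477, "z": 0, "twist": 0.05, "claw": 255}
    - {"x": 0.095, "y": 0.477, "z": 0, "twist": 0.05, "claw": 255}
    - {"x": 0.095, "y": 0.477, "z": 0, "twist": 0.05, "claw": 255}

```text
time: 23.32
eef_pos: [0.4917, 0.0169, 0.0589]
tool_rot: [[-0.996, 0.088, 0.002], [0.088, 0.996, -0.0], [-0.002, -0.0, -1.0]]
wrist_force: [3.3, -1.1, -2.4]
opening: 0.202
grip_force: 58.7
```

arm_command:
  series:
    - {"x": 0.095, "y": 0.477, "z": 0, "twist": 0.05, "claw": 255}
    - {"x": 0.095, "y": 0.477, "z": 0, "twist": 0.05, "claw": 255}
    - {"x": 0.095, "y": 0.477, "z": 0, "twist": 0.05, "claw": 255}
    - {"x": 0.095, "y": 0.477, "z": 0, "twist": 0.05, "claw": 255}
    - {"x": 0.095, "y": 0.477, "z": 0, "twist": 0.05, "claw": 255}
    - {"x": 0.095, "y": 0.477, "z": 0, "twist": 0.05, "claw": 255}

```text
time: 23.82
eef_pos: [0.4925, 0.0459, 0.059]
tool_rot: [[-0.926, 0.378, 0.002], [0.378, 0.926, -0.001], [-0.002, 0.0, -1.0]]
wrist_force: [5.4, -1.6, -3.5]
opening: 0.202
grip_force: 58.7
```

```bash
cat > arc.py <<'E'
from h import *
t,R=tcp(); s=manip.read_state(); d=t[:2]-[.588,.03]; print('r',np.hypot(*d),'ang',np.degrees(np.arctan2(d[1],d[0]))%360,'tool',(d@R[:2,:2]).round(4),'Mz about hub',(d[0]*s['wrist_force'][1]-d[1]*s['wrist_force'][0]).round(3),'tq',np.round(s['torque'],2))
E
python3 arc.py
```

```text
t 23.82 p [0.4925 0.0459 0.059 ] F [ 5.4 -1.6 -3.5] op 0.202 g 58.7
phi 157.76
r 0.09676810869417932 ang 170.5474407425985 tool [ 0.0944 -0.0214] Mz about hub 0.069 tq [-0.53 -1.    0.06]
```

arm_command:
  series:
    - {"x": 0.095, "y": 0.477, "z": 0, "twist": 0.05, "claw": 255}
    - {"x": 0.095, "y": 0.477, "z": 0, "twist": 0.05, "claw": 255}
    - {"x": 0.095, "y": 0.477, "z": 0, "twist": 0.05, "claw": 255}
    - {"x": 0.095, "y": 0.477, "z": 0, "twist": 0.05, "claw": 255}
    - {"x": 0.095, "y": 0.477, "z": 0, "twist": 0.05, "claw": 255}
    - {"x": 0.095, "y": 0.477, "z": 0, "twist": 0.05, "claw": 255}

```text
time: 24.32
eef_pos: [0.5018, 0.0734, 0.0591]
tool_rot: [[-0.772, 0.635, 0.003], [0.635, 0.772, -0.001], [-0.003, 0.001, -1.0]]
wrist_force: [5.5, -5.4, -3.6]
opening: 0.204
grip_force: 58.7
```

```bash
python3 arc.py
```

```text
t 24.32 p [0.5018 0.0734 0.0591] F [ 5.5 -5.4 -3.6] op 0.204 g 58.7
phi 140.57
r 0.09648240013180717 ang 153.2744593154927 tool [ 0.0941 -0.0212] Mz about hub 0.222 tq [-0.99 -1.28  0.1 ]
```

arm_command:
  series:
    - {"x": 0.095, "y": 0.477, "z": 0, "twist": 0.05, "claw": 255}
    - {"x": 0.06, "y": 0.29, "z": 0, "twist": 0.03, "claw": 255}
    - {"x": 0, "y": 0, "z": 0, "twist": 0, "claw": 255}

```text
time: 24.57
eef_pos: [0.5058, 0.0803, 0.059]
tool_rot: [[-0.719, 0.695, 0.003], [0.695, 0.719, -0.001], [-0.003, 0.001, -1.0]]
wrist_force: [6.3, -4.9, -3.4]
opening: 0.207
grip_force: 58.8
```

```bash
python3 arc.py
```

```text
t 24.57 p [0.5058 0.0803 0.059 ] F [ 6.3 -4.9 -3.4] op 0.207 g 58.8
phi 136.01
r 0.09638840819889137 ang 148.51886269267706 tool [ 0.0941 -0.0209] Mz about hub 0.089 tq [-0.99 -1.25  0.06]
```

arm_command:
  series:
    - {"x": 0.06, "y": 0.285, "z": 0, "twist": 0.03, "claw": 255}
    - {"x": 0.06, "y": 0.285, "z": 0, "twist": 0.03, "claw": 255}
    - {"x": 0.06, "y": 0.285, "z": 0, "twist": 0.03, "claw": 255}

```text
time: 24.82
eef_pos: [0.5105, 0.0872, 0.059]
tool_rot: [[-0.654, 0.756, 0.003], [0.756, 0.654, -0.001], [-0.003, 0.001, -1.0]]
wrist_force: [7.1, -6.2, -3.1]
opening: 0.206
grip_force: 58.8
```

```bash
python3 arc.py
```

```text
t 24.82 p [0.5105 0.0872 0.059 ] F [ 7.1 -6.2 -3.1] op 0.206 g 58.8
phi 130.88
r 0.09635350924751943 ang 143.57435199743685 tool [ 0.094  -0.0212] Mz about hub 0.077 tq [-1.16 -1.31  0.15]
```

arm_command:
  series:
    - {"x": 0.06, "y": 0.285, "z": 0, "twist": 0.03, "claw": 255}
    - {"x": 0.06, "y": 0.285, "z": 0, "twist": 0.03, "claw": 255}

```text
time: 24.98
eef_pos: [0.5141, 0.0918, 0.059]
tool_rot: [[-0.608, 0.794, 0.003], [0.794, 0.608, -0.001], [-0.003, 0.001, -1.0]]
wrist_force: [6.4, -6.5, -3.2]
opening: 0.204
grip_force: 58.8
```

```bash
python3 arc.py
```

```text
t 24.98 p [0.5141 0.0918 0.059 ] F [ 6.4 -6.5 -3.2] op 0.204 g 58.8
phi 127.44
r 0.09632637444703346 ang 140.10942079152784 tool [ 0.094  -0.0211] Mz about hub 0.082 tq [-1.27 -1.34  0.24]
```

arm_command:
  series:
    - {"x": 0.06, "y": 0.285, "z": 0, "twist": 0.03, "claw": 255}
    - {"x": 0.06, "y": 0.285, "z": 0, "twist": 0.03, "claw": 255}

```text
time: 25.15
eef_pos: [0.518, 0.0961, 0.059]
tool_rot: [[-0.559, 0.829, 0.003], [0.829, 0.559, -0.001], [-0.003, 0.001, -1.0]]
wrist_force: [6.1, -6.2, -2.4]
opening: 0.203
grip_force: 58.8
```

```bash
python3 arc.py
```

```text
t 25.15 p [0.518  0.0961 0.059 ] F [ 6.1 -6.2 -2.4] op 0.203 g 58.8
phi 124.0
r 0.0962770020262547 ang 136.6736242309221 tool [ 0.0939 -0.0211] Mz about hub 0.03 tq [-1.41 -1.27  0.22]
```

arm_command:
  series:
    - {"x": 0.06, "y": 0.285, "z": 0, "twist": 0.03, "claw": 255}
    - {"x": 0.06, "y": 0.285, "z": 0, "twist": 0.03, "claw": 255}

```text
time: 25.32
eef_pos: [0.5213, 0.1001, 0.0588]
tool_rot: [[-0.509, 0.861, 0.001], [0.861, 0.509, -0.002], [-0.002, 0.0, -1.0]]
wrist_force: [1.4, -8.0, -2.1]
opening: 0.202
grip_force: 59.0
```

```bash
python3 arc.py
```

```text
t 25.32 p [0.5213 0.1001 0.0588] F [ 1.4 -8.  -2.1] op 0.202 g 59.0
phi 120.57
r 0.09670364412470112 ang 133.57523222810767 tool [ 0.0942 -0.0218] Mz about hub 0.431 tq [-1.45 -0.29  0.34]
```

arm_command:
  series:
    - {"x": 0.04, "y": 0.19, "z": 0, "twist": 0.02, "claw": 255}
    - {"x": 0.04, "y": 0.19, "z": 0, "twist": 0.02, "claw": 255}

```text
time: 25.48
eef_pos: [0.5237, 0.1028, 0.0586]
tool_rot: [[-0.474, 0.88, 0.0], [0.88, 0.474, -0.001], [-0.001, -0.0, -1.0]]
wrist_force: [-1.3, -5.1, -1.6]
opening: 0.206
grip_force: 59.0
```

```bash
python3 arc.py
```

```text
t 25.48 p [0.5237 0.1028 0.0586] F [-1.3 -5.1 -1.6] op 0.206 g 59.0
phi 118.31
r 0.0971587997356818 ang 131.45234007054498 tool [ 0.0946 -0.0221] Mz about hub 0.425 tq [-0.87  0.19  0.32]
```

arm_command:
  series:
    - {"x": 0.04, "y": 0.19, "z": 0, "twist": 0.02, "claw": 255}
    - {"x": 0.04, "y": 0.19, "z": 0, "twist": 0.02, "claw": 255}

```text
time: 25.65
eef_pos: [0.5266, 0.1053, 0.0585]
tool_rot: [[-0.439, 0.899, 0.0], [0.899, 0.439, -0.001], [-0.001, -0.0, -1.0]]
wrist_force: [1.4, -6.2, -2.3]
opening: 0.207
grip_force: 59.0
```

```bash
python3 arc.py
```

```text
t 25.65 p [0.5266 0.1053 0.0585] F [ 1.4 -6.2 -2.3] op 0.207 g 59.0
phi 116.01
r 0.0971278549943423 ang 129.18424662480842 tool [ 0.0946 -0.0221] Mz about hub 0.276 tq [-1.32 -0.11  0.32]
```

arm_command:
  series:
    - {"x": 0.06, "y": 0.285, "z": 0, "twist": 0.03, "claw": 255}
    - {"x": 0.06, "y": 0.285, "z": 0, "twist": 0.03, "claw": 255}
    - {"x": 0, "y": 0, "z": 0, "twist": 0, "claw": 255}

```text
time: 25.9
eef_pos: [0.5316, 0.109, 0.0585]
tool_rot: [[-0.383, 0.924, 0.001], [0.924, 0.383, -0.001], [-0.001, 0.0, -1.0]]
wrist_force: [2.3, -5.3, -2.8]
opening: 0.207
grip_force: 58.9
```

```bash
python3 arc.py; python3 - <<'E'
from h import *
im,p=snap('wrist','gr3'); c=cv2.cvtColor(im,cv2.COLOR_RGB2HSV)
for f in ('gr2','gr3'):
    c=cv2.cvtColor(cv2.imread(f'pics/{f}.png'),cv2.COLOR_BGR2HSV); print(f)
    for r in range(150,220,14): print(r,''.join('#' if v<95 else '.' for v in c[r,205:300,2]))
ims,ps=snap('scene','sc3'); c=proj(ps,[.587,.03,.06])[0].astype(int)
cv2.imwrite('pics/sc3v.png',cv2.resize(ims[c[1]-45:c[1]+45,c[0]-50:c[0]+70,::-1],None,fx=6,fy=6,interpolation=cv2.INTER_CUBIC))
E
```

```text
t 25.9 p [0.5316 0.109  0.0585] F [ 2.3 -5.3 -2.8] op 0.207 g 58.9
phi 112.53
r 0.0970705143816625 ang 125.4924455839733 tool [ 0.0946 -0.0218] Mz about hub 0.117 tq [-1.02 -0.24  0.1 ]
gr2
150 ................#######.###..........###################.......................................
164 .........................##..........###################.......................................
178 ..........................#..........###################.......................................
192 ..........................##.........###################.......................................
206 ..........................##.........###################.......................................
gr3
150 ....................................####################.......................................
164 ....................................###################........................................
178 ....................................###################...........#............................
192 .....................................###################.......................................
206 .....................................###################.........##............................
```

View pics/sc3v.png

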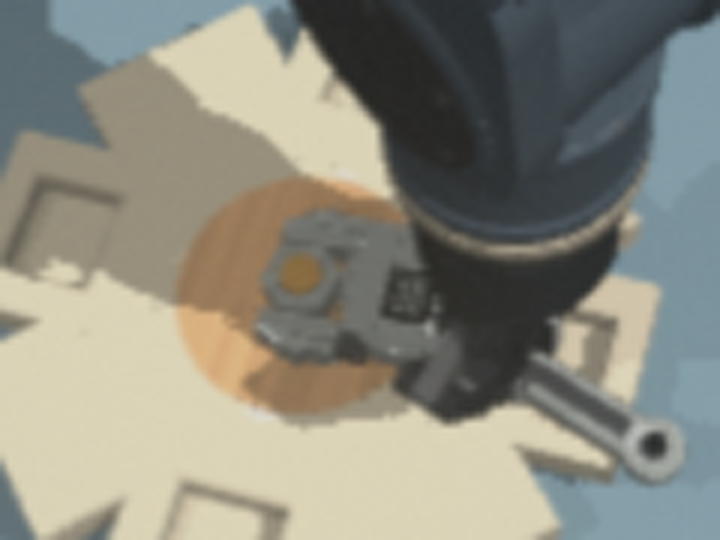

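The scene crop shows the wrench turned well round, handle now towards (655,445). There seems to be some gap between the sliding jaw and the nut. The moment peaked at about 1.2 rad of turn and then dropped, so the nut probably came tight and the wrench slipped after. I'll release and check.

arm_command:
  series:
    - {"x": 0, "y": 0, "z": 0, "twist": 0, "claw": 120}
    - {"x": 0, "y": 0, "z": 0, "twist": 0, "claw": 60}
    - {"x": 0, "y": 0, "z": 0, "twist": 0, "claw": 0}
    - {"x": 0, "y": 0, "z": 0, "twist": 0, "claw": 0}
    - {"x": 0, "y": 0, "z": -1, "twist": 0, "claw": 0}
    - {"x": 0, "y": 0, "z": -2, "twist": 0, "claw": 0}
    - {"x": 0, "y": 0, "z": -2, "twist": 0, "claw": 0}
    - {"x": 0, "y": 0, "z": -2, "twist": 0, "claw": 0}

```text
time: 26.67
eef_pos: [0.531, 0.1094, 0.1299]
tool_rot: [[-0.385, 0.923, 0.0], [0.923, 0.385, 0.0], [0.0, 0.0, -1.0]]
wrist_force: [0.3, -0.7, -0.1]
opening: 0.998
grip_force: 0.0
```

arm_command:
  series:
    - {"x": -2.4, "y": 0.66, "z": -1, "twist": 0, "claw": 0}
    - {"x": -2.4, "y": 0.66, "z": -1, "twist": 0, "claw": 0}
    - {"x": -2.4, "y": 0.66, "z": -1, "twist": 0, "claw": 0}
    - {"x": -2.4, "y": 0.66, "z": -1, "twist": 0, "claw": 0}
    - {"x": -2.4, "y": 0.66, "z": -0.8, "twist": 0, "claw": 0}
    - {"x": 0, "y": 0, "z": 0, "twist": -0.1, "claw": 0}
    - {"x": 0, "y": 0, "z": 0, "twist": -0.1, "claw": 0}
    - {"x": 0, "y": 0, "z": 0, "twist": -0.1, "claw": 0}
    - {"x": 0, "y": 0, "z": 0, "twist": -0.09, "claw": 0}
    - {"x": 0, "y": 0, "z": 0, "twist": 0, "claw": 0}
    - {"x": 0, "y": 0, "z": 0, "twist": 0, "claw": 0}

```text
time: 27.58
eef_pos: [0.6079, 0.0113, 0.1769]
tool_rot: [[-0.705, 0.709, 0.0], [0.709, 0.705, 0.0], [-0.0, 0.0, -1.0]]
wrist_force: [0.9, 0.3, 0.1]
opening: 1.004
grip_force: 0.0
```

```bash
python3 jaw.py on4; python3 - <<'E'
from h import *
a=cv2.imread('pics/on4v.png'); sc,_=snap('top'); 
for u,v in (): pass
cv2.imwrite('pics/on4w.png',np.hstack([a[:,:500],cv2.resize(cv2.imread('pics/on4.png'),(300,225))[:, :].copy() if 0 else np.vstack([cv2.resize(cv2.imread('pics/on4.png'),(300,225)),cv2.resize(sc[100:240,60:260,::-1],(300,210)),np.zeros((165,300,3),np.uint8)])]))
E
```

```text
t 27.58 p [0.6079 0.0113 0.1769] F [0.9 0.3 0.1] op 1.004 g 0.0
phi 134.82
312 [np.float64(248.98076923076923), np.float64(154.69230769230768)]
crop0 173 56
146 ................###################################............##########..#######################............
154 ..................############################.....................###########################................
162 .......................###############..#########................##########################...................
```

View pics/on4w.png

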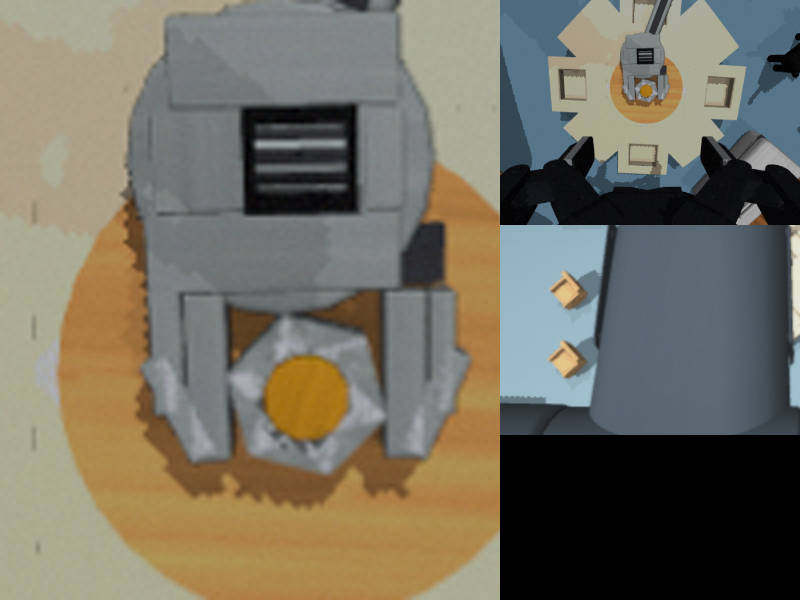

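The left part shows the nut lagging the wrench by about 10°: corners at (288,315), (365,338), (385,412), (325,473), (250,448) and (230,378). That fits a nut tight at its stop with the wrench slipping past. I'll work out the nut's true turn.

```bash
python3 - <<'E'
from h import *
p=manip.camera_params('wrist')
X=fix(onplane(p,np.array([(288,315),(365,338),(385,412),(325,473),(250,448),(230,378)])/4+[173,56]-.4,.056))[:,:2]; d=X-X.mean(0)
print(X.mean(0),np.hypot(*d.T).round(4),(np.degrees(np.arctan2(d[:,1],d[:,0]))%60).round(1))
# wrench yaw + origin
F=fix(onplane(p,np.array([(230,455),(230,295)])/4+[173,56]-.4,.056))[:,:2];e=F[0]-F[1];print('face yaw',np.degrees(np.arctan2(*e[::-1])))
w=fix(onplane(p,np.array([(300,160)])/4+[173,56]-.4,.0585))[0]; print('worm',w)
E
```

```text
[0.58867808 0.02861688] [0.0168 0.0167 0.0166 0.017  0.0164 0.0163] [28.2 29.4 32.2 27.5 28.1 32.6]
face yaw -46.12418508830042
worm [0.55470169 0.06091694 0.05850049]
```

The nut has turned about 62° (1.08 rad), which agrees with coming up tight, but the wrench overran and forced the jaws a little. I'll swing the wrench back onto the flats, re-snug it and confirm the nut is tight.

arm_command:
  series:
    - {"x": 2.46, "y": 0.3, "z": 0.9, "twist": 0, "claw": 0}
    - {"x": 2.46, "y": 0.3, "z": 0.9, "twist": 0, "claw": 0}
    - {"x": 2.46, "y": 0.3, "z": 0.9, "twist": 0, "claw": 0}
    - {"x": 2.46, "y": 0.3, "z": 1, "twist": 0, "claw": 0}
    - {"x": 2.46, "y": 0.3, "z": 1, "twist": 0, "claw": 0}
    - {"x": 0, "y": 0, "z": 1, "twist": 0.1, "claw": 0}
    - {"x": 0, "y": 0, "z": 1, "twist": 0.1, "claw": 0}
    - {"x": 0, "y": 0, "z": 1, "twist": 0.1, "claw": 0}
    - {"x": 0, "y": 0, "z": 1, "twist": 0.09, "claw": 0}
    - {"x": 0, "y": 0, "z": 1.5, "twist": 0, "claw": 0}
    - {"x": 0, "y": 0, "z": 1, "twist": 0, "claw": 0}
    - {"x": 0, "y": 0, "z": 0.6, "twist": 0, "claw": 80}

```text
time: 28.68
eef_pos: [0.5309, 0.1088, 0.0572]
tool_rot: [[-0.384, 0.923, -0.001], [0.923, 0.384, -0.0], [0.0, -0.001, -1.0]]
wrist_force: [-0.5, 0.6, -0.5]
opening: 0.882
grip_force: 0.0
```

arm_command:
  series:
    - {"x": 0, "y": 0, "z": 0, "twist": 0, "claw": 150}
    - {"x": 0, "y": 0, "z": 0, "twist": 0, "claw": 180}
    - {"x": 0, "y": 0, "z": 0, "twist": 0, "claw": 210}
    - {"x": 0, "y": 0, "z": 0, "twist": 0, "claw": 255}
    - {"x": 0, "y": 0, "z": 0, "twist": 0, "claw": 255}
    - {"x": 0, "y": 0, "z": 0, "twist": 0, "claw": 255}

```text
time: 29.18
eef_pos: [0.5318, 0.1089, 0.0592]
tool_rot: [[-0.385, 0.923, 0.001], [0.923, 0.385, 0.0], [-0.0, 0.001, -1.0]]
wrist_force: [-3.8, -1.0, 8.0]
opening: 0.203
grip_force: 58.5
```

```bash
python3 arc.py
```

```text
t 29.18 p [0.5318 0.1089 0.0592] F [-3.8 -1.   8. ] op 0.203 g 58.5
phi 112.63
r 0.09688893843713121 ang 125.44496407263551 tool [ 0.0945 -0.0215] Mz about hub 0.356 tq [-0.15  0.73 -0.01]
```

arm_command:
  series:
    - {"x": -0.106, "y": -0.425, "z": -0.1, "twist": -0.045, "claw": 255}
    - {"x": -0.106, "y": -0.425, "z": 0, "twist": -0.045, "claw": 255}
    - {"x": -0.106, "y": -0.425, "z": 0, "twist": -0.045, "claw": 255}
    - {"x": -0.106, "y": -0.425, "z": 0, "twist": -0.045, "claw": 255}
    - {"x": -0.106, "y": -0.425, "z": 0, "twist": -0.045, "claw": 255}
    - {"x": -0.106, "y": -0.425, "z": 0, "twist": -0.045, "claw": 255}
    - {"x": 0, "y": 0, "z": 0, "twist": 0, "claw": 255}
    - {"x": 0, "y": 0, "z": 0.1, "twist": 0, "claw": 255}

```text
time: 29.85
eef_pos: [0.5125, 0.0909, 0.059]
tool_rot: [[-0.616, 0.788, 0.001], [0.788, 0.616, -0.0], [-0.0, 0.0, -1.0]]
wrist_force: [-13.3, -4.3, 33.6]
opening: 0.206
grip_force: 63.0
```

```bash
python3 arc.py
```

```text
t 29.85 p [0.5125 0.0909 0.059 ] F [-13.3  -4.3  33.6] op 0.206 g 63.0
phi 128.01
r 0.09702121881448914 ang 141.12578997603762 tool [ 0.0945 -0.022 ] Mz about hub 1.135 tq [-0.92  2.83 -0.05]
```

arm_command:
  series:
    - {"x": 0, "y": 0, "z": 0, "twist": 0, "claw": 120}
    - {"x": 0, "y": 0, "z": 0, "twist": 0, "claw": 60}
    - {"x": 0, "y": 0, "z": 0, "twist": 0, "claw": 0}
    - {"x": 0, "y": 0, "z": 0, "twist": 0, "claw": 0}
    - {"x": 0, "y": 0, "z": -1, "twist": 0, "claw": 0}
    - {"x": 0, "y": 0, "z": -2, "twist": 0, "claw": 0}
    - {"x": 0, "y": 0, "z": -2, "twist": 0, "claw": 0}
    - {"x": 0, "y": 0, "z": -2, "twist": 0, "claw": 0}

```text
time: 30.52
eef_pos: [0.5123, 0.091, 0.1298]
tool_rot: [[-0.617, 0.787, 0.0], [0.787, 0.617, 0.0], [0.0, 0.0, -1.0]]
wrist_force: [-0.2, 0.7, 0.7]
opening: 1.0
grip_force: 0.0
```

```bash
python3 - <<'E'
from h import *
a=np.radians(-30.5); x=np.array([np.cos(a),np.sin(a)])
shift([*(np.array([.588,.03])+.03*x),.177],149.5)
E
```

```text
t 30.52 p [0.5123 0.091  0.1298] F [-0.2  0.7  0.7] op 1.0 g 0.0
phi 128.09
shift cm [-12.27   3.29  -4.72] twist -0.374
```

arm_command:
  series:
    - {"x": -1.1, "y": 0.08, "z": 0, "twist": 0, "claw": 255}
    - {"x": -1.1, "y": 0.08, "z": 0, "twist": 0, "claw": 255}
    - {"x": -1.1, "y": 0.08, "z": 0, "twist": 0, "claw": 255}
    - {"x": -1.1, "y": 0.08, "z": 0, "twist": 0, "claw": 255}
    - {"x": 0, "y": 0, "z": 1, "twist": -0.1, "claw": 255}
    - {"x": 0, "y": 0, "z": 1, "twist": -0.1, "claw": 255}
    - {"x": 0, "y": 0, "z": 1, "twist": -0.1, "claw": 255}
    - {"x": 0, "y": 0, "z": 1, "twist": -0.074, "claw": 255}
    - {"x": 0, "y": 0, "z": 0.8, "twist": 0, "claw": 255}
    - {"x": 0, "y": 0, "z": 0, "twist": 0, "claw": 255}
    - {"x": 0, "y": 0, "z": 0, "twist": 0, "claw": 255}

```text
time: 31.43
eef_pos: [0.5418, 0.0579, 0.0797]
tool_rot: [[-0.86, 0.51, -0.001], [0.51, 0.86, -0.0], [0.001, -0.001, -1.0]]
wrist_force: [-0.4, 0.7, -0.3]
opening: 0.001
grip_force: 0.0
```

```bash
python3 - <<'E'
from h import *
shift([.542,.0583,.0685],149.5)
E
```

```text
t 31.43 p [0.5418 0.0579 0.0797] F [-0.4  0.7 -0.3] op 0.001 g 0.0
phi 149.35
shift cm [-0.    0.04  1.12] twist -0.003
```

arm_command:
  series:
    - {"x": 0, "y": 0, "z": 0.5, "twist": 0, "claw": 255}
    - {"x": 0, "y": 0, "z": 0.4, "twist": 0, "claw": 255}
    - {"x": 0, "y": 0, "z": 0.25, "twist": 0, "claw": 255}
    - {"x": -0.2, "y": 0, "z": 0, "twist": 0, "claw": 255}
    - {"x": -0.2, "y": 0, "z": 0, "twist": 0, "claw": 255}
    - {"x": -0.2, "y": 0, "z": 0, "twist": 0, "claw": 255}
    - {"x": -0.2, "y": 0, "z": 0, "twist": 0, "claw": 255}

```text
time: 32.02
eef_pos: [0.5494, 0.0545, 0.0696]
tool_rot: [[-0.862, 0.507, 0.001], [0.507, 0.862, 0.0], [-0.001, 0.001, -1.0]]
wrist_force: [-3.5, 1.1, 12.0]
opening: -0.0
grip_force: 6.0
```

arm_command:
  series:
    - {"x": -0.2, "y": 0, "z": 0, "twist": 0, "claw": 255}
    - {"x": -0.2, "y": 0, "z": 0, "twist": 0, "claw": 255}
    - {"x": -0.2, "y": 0, "z": 0, "twist": 0, "claw": 255}
    - {"x": -0.2, "y": 0, "z": 0, "twist": 0, "claw": 255}
    - {"x": 0, "y": 0, "z": -0.6, "twist": 0, "claw": 255}
    - {"x": 0.8, "y": 0, "z": -0.4, "twist": 0, "claw": 255}
    - {"x": 0.8, "y": 0, "z": 0.4, "twist": 0, "claw": 255}
    - {"x": 0, "y": 0, "z": 0.3, "twist": 0, "claw": 255}
    - {"x": 0, "y": 0, "z": 0.3, "twist": 0, "claw": 255}
    - {"x": -0.2, "y": 0, "z": 0, "twist": 0, "claw": 255}
    - {"x": -0.2, "y": 0, "z": 0, "twist": 0, "claw": 255}

```text
time: 32.93
eef_pos: [0.5452, 0.0567, 0.0695]
tool_rot: [[-0.862, 0.507, 0.0], [0.507, 0.862, 0.001], [-0.0, 0.001, -1.0]]
wrist_force: [-7.4, 1.5, 20.2]
opening: 0.004
grip_force: 10.0
```

arm_command:
  series:
    - {"x": -0.2, "y": 0, "z": 0, "twist": 0, "claw": 255}
    - {"x": -0.2, "y": 0, "z": 0, "twist": 0, "claw": 255}

```text
time: 33.1
eef_pos: [0.5488, 0.0547, 0.0694]
tool_rot: [[-0.862, 0.507, 0.0], [0.507, 0.862, 0.001], [0.0, 0.001, -1.0]]
wrist_force: [-9.1, 4.3, 22.6]
opening: 0.0
grip_force: 11.0
```

arm_command:
  series:
    - {"x": -0.2, "y": 0, "z": 0, "twist": 0, "claw": 255}
    - {"x": -0.2, "y": 0, "z": 0, "twist": 0, "claw": 255}
    - {"x": -0.2, "y": 0, "z": 0, "twist": 0, "claw": 255}
    - {"x": -0.2, "y": 0, "z": 0, "twist": 0, "claw": 255}

```text
time: 33.43
eef_pos: [0.5552, 0.0513, 0.0693]
tool_rot: [[-0.862, 0.506, -0.001], [0.506, 0.862, 0.002], [0.002, 0.002, -1.0]]
wrist_force: [-12.6, 9.3, 24.7]
opening: -0.002
grip_force: 12.2
```

arm_command:
  series:
    - {"x": 0, "y": 0, "z": -1.8, "twist": 0, "claw": 255}
    - {"x": -1.7, "y": 0, "z": -1.8, "twist": 0, "claw": 255}
    - {"x": -1.7, "y": 0, "z": -1.8, "twist": 0, "claw": 100}
    - {"x": -1.7, "y": 0, "z": -1.8, "twist": 0, "claw": 0}
    - {"x": -1.7, "y": 0, "z": -1.9, "twist": 0, "claw": 0}
    - {"x": 0, "y": 0, "z": -1.9, "twist": 0, "claw": 0}
    - {"x": 0, "y": 0, "z": 0, "twist": 0, "claw": 0}
    - {"x": 0, "y": 0, "z": 0, "twist": 0, "claw": 0}
    - {"x": 0, "y": 0, "z": 0, "twist": 0, "claw": 0}

```text
time: 34.18
eef_pos: [0.614, 0.0158, 0.1778]
tool_rot: [[-0.862, 0.507, -0.001], [0.507, 0.862, -0.0], [0.001, -0.001, -1.0]]
wrist_force: [-0.5, 0.1, -0.9]
opening: 0.974
grip_force: 0.0
```

```bash
python3 jaw.py on5; python3 - <<'E'
import cv2
g=cv2.cvtColor(cv2.imread('pics/on5.png'),cv2.COLOR_BGR2GRAY)
for r in range(136,176,6): print(r,' '.join(str(x) for x in g[r,205:300]))
E
```

```text
t 34.18 p [0.614  0.0158 0.1778] F [-0.5  0.1 -0.9] op 0.974 g 0.0
phi 149.54
311 [np.float64(248.62700964630224), np.float64(151.76527331189712)]
crop0 173 53
143 ..................################################.............################################...............
151 ...................##########################......................#########################..................
159 .......................##########################...............#########################.....................
136 127 93 74 77 72 72 92 129 125 128 130 126 129 118 79 110 123 124 124 125 127 128 131 129 111 64 46 66 69 65 68 66 63 74 88 111 124 122 123 124 136 149 163 164 153 145 145 133 130 130 132 131 121 100 81 69 60 60 67 66 64 58 91 124 125 124 124 127 127 130 129 130 107 100 125 126 132 135 133 117 118 137 139 137 137 140 140 141 138 141 139 138 137 138 140
142 139 128 87 87 82 68 79 117 124 128 127 129 128 129 104 87 124 121 125 124 124 127 128 130 125 118 146 158 143 145 141 122 122 124 130 148 159 142 127 133 113 111 106 120 114 113 111 122 131 120 152 162 156 156 154 155 161 161 164 159
[... 1273 characters left out ...]
 142 141 141 133 121 138 131 104 87 87 90 91 93 91 89 94 124 140 146 138 134 133 130 124 126 128 103 63 85 93 93 93 103 112 121 127 126 124 121 124 132 156 163 158 154 161 160 150 127 131 132 130 131 122 111 93 87 80 81 81 78 81 82 100 119 112 112 111 113 113 115 125 130 125 130 134 134 134 133 136 137 136 134 136 141 139 142 143 144 146 144 148 146 146 147
172 143 145 141 143 143 142 140 145 144 144 137 112 94 95 97 94 93 94 92 91 89 89 87 89 88 98 89 93 94 90 88 92 88 87 89 90 92 87 91 91 93 93 95 101 111 103 95 93 102 127 135 120 120 119 111 93 97 95 96 93 94 96 93 95 95 108 122 130 145 141 137 135 136 130 133 134 132 129 130 133 130 130 131 131 131 134 135 134 133 133 135 134 134 134 134
```

The profile shows both jaw faces meeting the nut's flats along their whole length (columns 231 and 267, no dark gap). Next I regrip and test for tightness.

arm_command:
  series:
    - {"x": 2.51, "y": 0.27, "z": 0.9, "twist": 0, "claw": 0}
    - {"x": 2.51, "y": 0.27, "z": 0.9, "twist": 0, "claw": 0}
    - {"x": 2.51, "y": 0.27, "z": 0.9, "twist": 0, "claw": 0}
    - {"x": 2.51, "y": 0.27, "z": 1, "twist": 0, "claw": 0}
    - {"x": 2.51, "y": 0.25, "z": 1, "twist": 0, "claw": 0}
    - {"x": 0, "y": 0, "z": 1, "twist": 0.1, "claw": 0}
    - {"x": 0, "y": 0, "z": 1, "twist": 0.1, "claw": 0}
    - {"x": 0, "y": 0, "z": 1, "twist": 0.1, "claw": 0}
    - {"x": 0, "y": 0, "z": 1, "twist": 0.076, "claw": 0}
    - {"x": 0, "y": 0, "z": 1.5, "twist": 0, "claw": 0}
    - {"x": 0, "y": 0, "z": 1, "twist": 0, "claw": 0}
    - {"x": 0, "y": 0, "z": 0.5, "twist": 0, "claw": 80}

```text
time: 35.23
eef_pos: [0.5116, 0.0907, 0.0599]
tool_rot: [[-0.616, 0.788, -0.003], [0.788, 0.616, -0.001], [0.001, -0.002, -1.0]]
wrist_force: [0.4, -0.1, 0.3]
opening: 0.884
grip_force: 0.0
```

arm_command:
  series:
    - {"x": 0, "y": 0, "z": 0, "twist": 0, "claw": 150}
    - {"x": 0, "y": 0, "z": 0, "twist": 0, "claw": 180}
    - {"x": 0, "y": 0, "z": 0, "twist": 0, "claw": 210}
    - {"x": 0, "y": 0, "z": 0, "twist": 0, "claw": 255}
    - {"x": 0, "y": 0, "z": 0, "twist": 0, "claw": 255}
    - {"x": 0, "y": 0, "z": -0.1, "twist": 0, "claw": 255}

```text
time: 35.73
eef_pos: [0.5135, 0.0909, 0.0636]
tool_rot: [[-0.616, 0.788, 0.001], [0.788, 0.616, 0.0], [-0.001, 0.001, -1.0]]
wrist_force: [-1.0, 0.0, -0.4]
opening: 0.074
grip_force: 0.0
```

```bash
python3 arc.py
```

```text
t 35.73 p [0.5135 0.0909 0.0636] F [-1.   0.  -0.4] op 0.074 g 0.0
phi 127.99
r 0.09619260709439698 ang 140.71782517264205 tool [ 0.0938 -0.0212] Mz about hub 0.058 tq [-0.03 -0.    0.06]
```

arm_command:
  series:
    - {"x": 0.04, "y": 0.19, "z": 0, "twist": 0.02, "claw": 255}
    - {"x": 0.04, "y": 0.19, "z": 0, "twist": 0.02, "claw": 255}

```text
time: 35.9
eef_pos: [0.5159, 0.0939, 0.0632]
tool_rot: [[-0.582, 0.813, 0.001], [0.813, 0.582, 0.0], [-0.0, 0.001, -1.0]]
wrist_force: [-0.1, -0.4, 0.1]
opening: -0.001
grip_force: 0.0
```

```bash
python3 arc.py
```

```text
t 35.9 p [0.5159 0.0939 0.0632] F [-0.1 -0.4  0.1] op -0.001 g 0.0
phi 125.59
r 0.0963625141170999 ang 138.4744172338861 tool [ 0.0939 -0.0215] Mz about hub 0.036 tq [-0.01  0.08 -0.  ]
```

arm_command:
  series:
    - {"x": 0.04, "y": 0.19, "z": 0, "twist": 0.02, "claw": 255}
    - {"x": 0.04, "y": 0.19, "z": 0, "twist": 0.02, "claw": 255}

```text
time: 36.07
eef_pos: [0.5181, 0.0963, 0.063]
tool_rot: [[-0.549, 0.836, -0.0], [0.836, 0.549, -0.001], [-0.001, -0.001, -1.0]]
wrist_force: [-5.4, -5.2, 10.1]
opening: -0.003
grip_force: 4.7
```

```bash
python3 arc.py
```

```text
t 36.07 p [0.5181 0.0963 0.063 ] F [-5.4 -5.2 10.1] op -0.003 g 4.7
phi 123.27
r 0.09636599077640902 ang 136.51301299714328 tool [ 0.0938 -0.0221] Mz about hub 0.723 tq [-1.04  1.03 -0.02]
```

It closed above the handle. Raise, open, go back, and grip lower.

arm_command:
  series:
    - {"x": 0, "y": 0, "z": -2, "twist": 0, "claw": 255}
    - {"x": 0, "y": 0, "z": -1, "twist": 0, "claw": 0}
    - {"x": -0.16, "y": -0.76, "z": 0, "twist": -0.08, "claw": 0}
    - {"x": 0, "y": 0, "z": 0, "twist": 0, "claw": 0}
    - {"x": 0, "y": 0, "z": 0, "twist": 0, "claw": 0}
    - {"x": 0, "y": 0, "z": 0, "twist": 0, "claw": 0}
    - {"x": 0, "y": 0, "z": 0, "twist": 0, "claw": 0}

```text
time: 36.65
eef_pos: [0.5127, 0.0912, 0.0925]
tool_rot: [[-0.614, 0.789, -0.0], [0.789, 0.614, -0.0], [0.0, -0.0, -1.0]]
wrist_force: [0.1, 1.0, -0.1]
opening: 0.847
grip_force: 0.0
```

```bash
python3 - <<'E'
from h import *
shift([.5124,.0910,.0565],128)
im,p=snap('wrist','gr4'); c=cv2.cvtColor(im,cv2.COLOR_RGB2HSV)
L=[]
for r in range(90,215,10):
    s=''.join('#' if v<95 else '.' for v in c[r,205:300,2]); print(r,s)
E
```

```text
t 36.65 p [0.5127 0.0912 0.0925] F [ 0.1  1.  -0.1] op 0.847 g 0.0
phi 127.89
shift cm [-0.   -0.04  3.6 ] twist -0.002
90 ...............................................................................................
100 ....................................####################.......................................
110 ....................................###################........................................
120 ...............................................................................................
130 .............................#........################........##...............................
140 .............................#........################........#................................
150 .............................#.........###############........#................................
160 ............................###........################........#...............................
170 ............................###........################.......#................................
180 .............................##........################.......#................................
190 ..............................#........################.......#................................
200 ..............................##........###############.......#................................
210 ...............................#........###############........................................
```

arm_command:
  series:
    - {"x": 0, "y": 0, "z": 1.5, "twist": 0, "claw": 0}
    - {"x": 0, "y": 0, "z": 1.3, "twist": 0, "claw": 0}
    - {"x": 0, "y": 0, "z": 0.8, "twist": 0, "claw": 80}
    - {"x": 0, "y": 0, "z": 0, "twist": 0, "claw": 150}
    - {"x": 0, "y": 0, "z": 0, "twist": 0, "claw": 180}
    - {"x": 0, "y": 0, "z": 0, "twist": 0, "claw": 210}
    - {"x": 0, "y": 0, "z": 0, "twist": 0, "claw": 255}
    - {"x": 0, "y": 0, "z": 0, "twist": 0, "claw": 255}
    - {"x": 0, "y": 0, "z": -0.1, "twist": 0, "claw": 255}

```text
time: 37.45
eef_pos: [0.5132, 0.0911, 0.0584]
tool_rot: [[-0.615, 0.788, 0.001], [0.788, 0.615, 0.0], [-0.001, 0.001, -1.0]]
wrist_force: [2.1, -0.0, -3.8]
opening: 0.21
grip_force: 58.7
```

```bash
python3 arc.py
```

```text
t 37.45 p [0.5132 0.0911 0.0584] F [ 2.1 -0.  -3.8] op 0.21 g 58.7
phi 127.98
r 0.09662487368506584 ang 140.7456295405164 tool [ 0.0942 -0.0213] Mz about hub -0.122 tq [ 0.02 -0.44  0.09]
```

arm_command:
  series:
    - {"x": 0.04, "y": 0.19, "z": 0, "twist": 0.02, "claw": 255}
    - {"x": 0.04, "y": 0.19, "z": 0, "twist": 0.02, "claw": 255}

```text
time: 37.62
eef_pos: [0.5154, 0.0939, 0.058]
tool_rot: [[-0.582, 0.813, 0.0], [0.813, 0.582, -0.001], [-0.001, -0.0, -1.0]]
wrist_force: [0.3, -4.5, -2.2]
opening: 0.208
grip_force: 59.1
```

```bash
python3 arc.py
```

```text
t 37.62 p [0.5154 0.0939 0.058 ] F [ 0.3 -4.5 -2.2] op 0.208 g 59.1
phi 125.57
r 0.09668998208030376 ang 138.6712538530235 tool [ 0.0942 -0.0219] Mz about hub 0.305 tq [-0.88  0.03  0.28]
```

arm_command:
  series:
    - {"x": 0.02, "y": 0.095, "z": 0, "twist": 0.01, "claw": 255}
    - {"x": 0.02, "y": 0.095, "z": 0, "twist": 0.01, "claw": 255}

```text
time: 37.78
eef_pos: [0.5165, 0.0952, 0.0578]
tool_rot: [[-0.566, 0.824, -0.0], [0.824, 0.566, -0.001], [-0.0, -0.001, -1.0]]
wrist_force: [-1.8, -4.7, 2.2]
opening: 0.207
grip_force: 59.5
```

```bash
python3 arc.py
```

```text
t 37.78 p [0.5165 0.0952 0.0578] F [-1.8 -4.7  2.2] op 0.207 g 59.5
phi 124.47
r 0.09680637867654168 ang 137.64479011348791 tool [ 0.0943 -0.0221] Mz about hub 0.455 tq [-1.02  0.36  0.35]
```

The moment is now about 0.8 N m against 0.25–0.3 while turning, so the nut is tight. I back off slightly and slide the wrench off.

arm_command:
  series:
    - {"x": -0.03, "y": -0.14, "z": -0.05, "twist": -0.015, "claw": 255}
    - {"x": -0.05, "y": -0.24, "z": -0.05, "twist": -0.025, "claw": 255}
    - {"x": 0.23, "y": -0.1, "z": -0.05, "twist": 0, "claw": 255}
    - {"x": 0.46, "y": -0.2, "z": 0, "twist": 0, "claw": 255}

```text
time: 38.12
eef_pos: [0.509, 0.0958, 0.0598]
tool_rot: [[-0.599, 0.801, 0.003], [0.801, 0.599, -0.001], [-0.003, 0.002, -1.0]]
wrist_force: [8.9, -6.6, -3.1]
opening: 0.205
grip_force: 58.8
```

arm_command:
  series:
    - {"x": 0.46, "y": -0.2, "z": 0, "twist": 0, "claw": 255}
    - {"x": 0.46, "y": -0.2, "z": 0, "twist": 0, "claw": 255}
    - {"x": 0.46, "y": -0.2, "z": 0, "twist": 0, "claw": 255}
    - {"x": 0.46, "y": -0.2, "z": 0, "twist": 0, "claw": 255}

```text
time: 38.45
eef_pos: [0.4897, 0.1066, 0.0593]
tool_rot: [[-0.6, 0.8, -0.0], [0.8, 0.6, 0.001], [0.0, 0.0, -1.0]]
wrist_force: [-0.7, -0.2, -3.4]
opening: 0.209
grip_force: 58.9
```

arm_command:
  series:
    - {"x": 0.46, "y": -0.2, "z": 0, "twist": 0, "claw": 255}
    - {"x": 0.46, "y": -0.2, "z": 0, "twist": 0, "claw": 255}
    - {"x": 0.46, "y": -0.2, "z": -0.2, "twist": 0, "claw": 255}
    - {"x": 0.46, "y": -0.2, "z": -0.5, "twist": 0, "claw": 255}
    - {"x": 0, "y": 0, "z": -1.5, "twist": 0, "claw": 255}
    - {"x": 0, "y": 0, "z": -2, "twist": 0, "claw": 255}
    - {"x": 0, "y": 0, "z": -2.5, "twist": 0, "claw": 255}
    - {"x": 0, "y": 0, "z": -2.5, "twist": 0, "claw": 255}
    - {"x": 0, "y": 0, "z": 0, "twist": 0, "claw": 255}
    - {"x": 0, "y": 0, "z": 0, "twist": 0, "claw": 255}

```text
time: 39.28
eef_pos: [0.4732, 0.1166, 0.1527]
tool_rot: [[-0.6, 0.8, 0.003], [0.8, 0.6, 0.001], [-0.001, 0.003, -1.0]]
wrist_force: [-0.1, -0.4, -4.4]
opening: 0.205
grip_force: 59.0
```

```bash
python3 - <<'E'
from h import *
t,R=tcp(); im,p=snap('wrist','ret'); c=cv2.cvtColor(im,cv2.COLOR_RGB2HSV)
for r in range(120,220,20): print(r,''.join('#' if v<95 else '.' for v in c[r,205:300,2]))
E
```

```text
t 39.28 p [0.4732 0.1166 0.1527] F [-0.1 -0.4 -4.4] op 0.205 g 59.0
phi 126.85
120 ...............................................................................................
140 ........................#...........####################.......................................
160 ....................................####################.......................................
180 .....................................###################.......................................
200 .....................................###################.......................................
```

arm_command:
  series:
    - {"x": -0.9, "y": -0.8, "z": 0, "twist": 0, "claw": 255}
    - {"x": -1.9, "y": -1.7, "z": 0, "twist": 0, "claw": 255}
    - {"x": -1.9, "y": -1.7, "z": 0, "twist": 0, "claw": 255}
    - {"x": -1.9, "y": -1.7, "z": 0, "twist": 0, "claw": 255}
    - {"x": -1.9, "y": -1.7, "z": 0, "twist": 0, "claw": 255}
    - {"x": -1.9, "y": -1.7, "z": 0, "twist": 0, "claw": 255}
    - {"x": -1.9, "y": -1.7, "z": 0, "twist": 0, "claw": 255}
    - {"x": -1.9, "y": -1.7, "z": 0, "twist": 0, "claw": 255}
    - {"x": -1.9, "y": -1.7, "z": 0, "twist": 0, "claw": 255}
    - {"x": -1.9, "y": -1.7, "z": 0, "twist": 0, "claw": 255}
    - {"x": -1.9, "y": -1.7, "z": 0, "twist": 0, "claw": 255}
    - {"x": -1.9, "y": -1.7, "z": 0, "twist": 0, "claw": 255}

```text
time: 40.33
eef_pos: [0.4457, -0.1766, 0.1502]
tool_rot: [[-0.599, 0.8, -0.002], [0.8, 0.599, 0.001], [0.002, -0.001, -1.0]]
wrist_force: [0.2, -0.3, -3.1]
opening: 0.205
grip_force: 59.0
```

arm_command:
  series:
    - {"x": -1.9, "y": -1.7, "z": 0, "twist": 0, "claw": 255}
    - {"x": -1.9, "y": -1.7, "z": 0, "twist": 0, "claw": 255}
    - {"x": -1.9, "y": -1.7, "z": 0, "twist": 0, "claw": 255}
    - {"x": -1.9, "y": -1.7, "z": 0, "twist": 0, "claw": 255}
    - {"x": -1.9, "y": -1.7, "z": 0, "twist": 0, "claw": 255}
    - {"x": -1.9, "y": -1.7, "z": 0, "twist": 0, "claw": 255}
    - {"x": -1.9, "y": -1.7, "z": 0, "twist": 0, "claw": 255}
    - {"x": -1.9, "y": -1.7, "z": 0, "twist": 0, "claw": 255}
    - {"x": -0.9, "y": -0.8, "z": 0, "twist": 0, "claw": 255}
    - {"x": 0, "y": 0, "z": 0, "twist": -0.1, "claw": 255}
    - {"x": 0, "y": 0, "z": 0, "twist": -0.1, "claw": 255}
    - {"x": 0, "y": 0, "z": 0, "twist": -0.1, "claw": 255}

```text
time: 41.33
eef_pos: [0.4274, -0.3903, 0.15]
tool_rot: [[-0.812, 0.584, -0.002], [0.584, 0.812, 0.002], [0.002, 0.0, -1.0]]
wrist_force: [0.9, -0.4, -3.5]
opening: 0.206
grip_force: 59.0
```

arm_command:
  series:
    - {"x": 0, "y": 0, "z": 0, "twist": -0.1, "claw": 255}
    - {"x": 0, "y": 0, "z": 0, "twist": -0.1, "claw": 255}
    - {"x": 0, "y": 0, "z": 0, "twist": -0.035, "claw": 255}
    - {"x": 0, "y": 0, "z": 0, "twist": 0, "claw": 255}

```text
time: 41.67
eef_pos: [0.4276, -0.39, 0.1503]
tool_rot: [[-0.925, 0.381, -0.001], [0.381, 0.925, 0.001], [0.002, 0.001, -1.0]]
wrist_force: [-0.1, -0.4, -4.3]
opening: 0.21
grip_force: 59.0
```

```bash
python3 - <<'E'
from h import *
shift([.431,-.3723,.022],157.5)
E
```

```text
t 41.67 p [ 0.4276 -0.39    0.1503] F [-0.1 -0.4 -4.3] op 0.21 g 59.0
phi 157.6
shift cm [ 0.34  1.75 12.83] twist 0.002
```

arm_command:
  series:
    - {"x": 0.17, "y": 0.87, "z": 1, "twist": 0, "claw": 255}
    - {"x": 0.17, "y": 0.87, "z": 2, "twist": 0, "claw": 255}
    - {"x": 0, "y": 0, "z": 2.5, "twist": 0, "claw": 255}
    - {"x": 0, "y": 0, "z": 2.5, "twist": 0, "claw": 255}
    - {"x": 0, "y": 0, "z": 2, "twist": 0, "claw": 255}
    - {"x": 0, "y": 0, "z": 1.4, "twist": 0, "claw": 255}
    - {"x": 0, "y": 0, "z": 0.6, "twist": 0, "claw": 255}
    - {"x": 0, "y": 0, "z": 0.3, "twist": 0, "claw": 255}
    - {"x": 0, "y": 0, "z": 0.2, "twist": 0, "claw": 255}
    - {"x": 0, "y": 0, "z": 0, "twist": 0, "claw": 255}

```text
time: 42.5
eef_pos: [0.4321, -0.3732, 0.0267]
tool_rot: [[-0.924, 0.383, 0.0], [0.383, 0.924, -0.0], [-0.001, -0.0, -1.0]]
wrist_force: [0.2, -0.3, -2.8]
opening: 0.202
grip_force: 59.0
```

arm_command:
  series:
    - {"x": 0, "y": 0, "z": 0.2, "twist": 0, "claw": 255}
    - {"x": 0, "y": 0, "z": 0.2, "twist": 0, "claw": 255}
    - {"x": 0, "y": 0, "z": 0, "twist": 0, "claw": 255}

```text
time: 42.75
eef_pos: [0.4321, -0.3731, 0.0224]
tool_rot: [[-0.924, 0.383, 0.0], [0.383, 0.924, -0.0], [-0.0, -0.0, -1.0]]
wrist_force: [-0.9, -0.1, -1.7]
opening: 0.203
grip_force: 59.1
```

arm_command:
  series:
    - {"x": 0, "y": 0, "z": 0.1, "twist": 0, "claw": 255}
    - {"x": 0, "y": 0, "z": 0, "twist": 0, "claw": 255}

```text
time: 42.92
eef_pos: [0.4321, -0.3731, 0.0214]
tool_rot: [[-0.924, 0.383, 0.0], [0.383, 0.924, -0.0], [-0.0, -0.0, -1.0]]
wrist_force: [0.2, 0.1, -1.8]
opening: 0.206
grip_force: 59.2
```

arm_command:
  series:
    - {"x": 0, "y": 0, "z": 0, "twist": 0, "claw": 120}
    - {"x": 0, "y": 0, "z": 0, "twist": 0, "claw": 60}
    - {"x": 0, "y": 0, "z": 0, "twist": 0, "claw": 0}
    - {"x": 0, "y": 0, "z": 0, "twist": 0, "claw": 0}
    - {"x": 0, "y": 0, "z": -2, "twist": 0, "claw": 0}
    - {"x": 0, "y": 0, "z": -3.5, "twist": 0, "claw": 0}
    - {"x": 0, "y": 0, "z": -3.5, "twist": 0, "claw": 0}
    - {"x": 0, "y": 0, "z": -3.5, "twist": 0, "claw": 0}
    - {"x": 0.7, "y": 3.3, "z": -1.5, "twist": 0, "claw": 0}
    - {"x": 0.75, "y": 3.5, "z": -1.5, "twist": 0, "claw": 0}
    - {"x": 0.75, "y": 3.5, "z": -1.5, "twist": 0, "claw": 0}
    - {"x": 0.75, "y": 3.5, "z": -1.5, "twist": 0, "claw": 0}

```text
time: 43.92
eef_pos: [0.4575, -0.2329, 0.2072]
tool_rot: [[-0.924, 0.384, 0.0], [0.384, 0.924, -0.0], [-0.0, 0.0, -1.0]]
wrist_force: [0.9, -0.6, -0.8]
opening: 1.002
grip_force: 0.0
```

arm_command:
  series:
    - {"x": 0.75, "y": 3.5, "z": -1.5, "twist": 0, "claw": 0}
    - {"x": 0.75, "y": 3.5, "z": -1.5, "twist": 0, "claw": 0}
    - {"x": 0.75, "y": 3.5, "z": -1, "twist": 0, "claw": 0}
    - {"x": 0.75, "y": 3.5, "z": 0, "twist": 0, "claw": 0}
    - {"x": 0.75, "y": 3.5, "z": 0, "twist": 0, "claw": 0}
    - {"x": 0.75, "y": 3.5, "z": 0, "twist": 0, "claw": 0}
    - {"x": 0.75, "y": 3.5, "z": 0, "twist": 0, "claw": 0}
    - {"x": 0.75, "y": 3.5, "z": 0, "twist": 0, "claw": 0}
    - {"x": 0.75, "y": 3.5, "z": 0, "twist": 0, "claw": 0}
    - {"x": 0.75, "y": 3.5, "z": 0, "twist": 0, "claw": 0}
    - {"x": 0.75, "y": 3.5, "z": 0, "twist": 0, "claw": 0}
    - {"x": 0.75, "y": 3.5, "z": 0, "twist": 0, "claw": 0}

```text
time: 44.92
eef_pos: [0.5351, 0.1902, 0.2465]
tool_rot: [[-0.924, 0.383, 0.0], [0.383, 0.924, 0.0], [-0.0, 0.0, -1.0]]
wrist_force: [0.7, -1.0, 0.8]
opening: 1.001
grip_force: 0.0
```

arm_command:
  series:
    - {"x": 0.75, "y": 3.5, "z": 0, "twist": 0, "claw": 0}
    - {"x": 0.75, "y": 3.5, "z": 0, "twist": 0, "claw": 0}
    - {"x": 0, "y": 0, "z": 0, "twist": -0.1, "claw": 0}
    - {"x": 0, "y": 0, "z": 0, "twist": -0.1, "claw": 0}
    - {"x": 0, "y": 0, "z": 0, "twist": -0.1, "claw": 0}
    - {"x": 0, "y": 0, "z": 0, "twist": -0.1, "claw": 0}
    - {"x": 0, "y": 0, "z": 0, "twist": -0.1, "claw": 0}
    - {"x": 0, "y": 0, "z": 0, "twist": -0.1, "claw": 0}
    - {"x": 0, "y": 0, "z": 0, "twist": -0.1, "claw": 0}
    - {"x": 0, "y": 0, "z": 0, "twist": -0.1, "claw": 0}
    - {"x": 0, "y": 0, "z": 0, "twist": -0.1, "claw": 0}
    - {"x": 0, "y": 0, "z": 0, "twist": -0.1, "claw": 0}

```text
time: 45.92
eef_pos: [0.5481, 0.2587, 0.2464]
tool_rot: [[-0.818, -0.575, 0.0], [-0.575, 0.818, 0.0], [-0.0, -0.0, -1.0]]
wrist_force: [-0.3, 0.2, 0.4]
opening: 1.003
grip_force: 0.0
```

```bash
cat > seats.py <<'E'
from h import *
import sys
t,R=tcp(); im,p=snap('wrist',sys.argv[1]); hsv=cv2.cvtColor(im,cv2.COLOR_RGB2HSV)
m=cv2.inRange(hsv,(8,60,90),(28,255,255)); m=cv2.morphologyEx(m,cv2.MORPH_OPEN,np.ones((3,3),np.uint8))
for c in cv2.findContours(m,cv2.RETR_EXTERNAL,cv2.CHAIN_APPROX_NONE)[0]:
    A=cv2.contourArea(c)
    if A<500: continue
    x,y,w,h=cv2.boundingRect(c); mm=cv2.moments(c); uv=(mm['m10']/A,mm['m01']/A); X=fix(onplane(p,uv,.04))[0]
    r=cv2.minAreaRect(c); print('area',A,'box',x,y,w,h,'uv',np.round(uv,1),'xy',X[:2].round(3),'rect',np.round(r[1],1),round(r[2],1))
E
python3 seats.py s1; python3 - <<'E'
from h import *
im,p=snap('top','tw'); 
hs=cv2.cvtColor(im,cv2.COLOR_RGB2HSV); m=cv2.inRange(hs,(8,90,60),(25,255,255))
c=max([c for c in cv2.findContours(m,cv2.RETR_EXTERNAL,cv2.CHAIN_APPROX_NONE)[0] if 310<c[:,0,0].mean()<420 and c[:,0,1].mean()>130],key=cv2.contourArea)
print('mat corners',onplane(p,cv2.boxPoints(cv2.minAreaRect(c)),.003)[:,:2].round(3).tolist())
w=cv2.inRange(hs,(0,0,100),(179,35,255))[150:225,330:400]; ys,xs=np.nonzero(w); print('wrench px',xs.min()+330,xs.max()+330,ys.min()+150,ys.max()+150,'mat px',cv2.boundingRect(c))
E
```

```text
t 45.92 p [0.5481 0.2587 0.2464] F [-0.3  0.2  0.4] op 1.003 g 0.0
phi 215.08
area 1281.0 box 46 347 54 37 uv [ 73.9 368.4] xy [0.937 0.221] rect [36. 53.] 90.0
area 865.5 box 323 217 43 57 uv [339.6 239.6] xy [0.56 0.4 ] rect [53.3 42. ] 81.5
area 2014.5 box 238 155 57 60 uv [265.6 182.4] xy [0.554 0.285] rect [52.  46.6] 75.0
area 1472.5 box 403 118 39 55 uv [420.1 143.7] xy [0.418 0.401] rect [53.7 37.3] 88.6
area 7888.5 box 8 22 97 106 uv [55.7 74.3] xy [0.586 0.03 ] rect [105.  96.] 90.0
mat corners [[0.579, -0.314], [0.581, -0.464], [0.339, -0.454], [0.337, -0.309]]
wrench px 339 398 150 221 mat px (339, 143, 49, 79)
```

arm_command:
  series:
    - {"x": -2.9, "y": 0, "z": 0, "twist": 0, "claw": 0}
    - {"x": -2.9, "y": 0, "z": 0, "twist": 0, "claw": 0}
    - {"x": -2.9, "y": 0, "z": 0, "twist": 0, "claw": 0}
    - {"x": 0, "y": 0, "z": 0, "twist": 0, "claw": 0}
    - {"x": 0, "y": 0, "z": 0, "twist": 0, "claw": 0}

```text
time: 46.43
eef_pos: [0.6203, 0.3089, 0.2444]
tool_rot: [[-0.823, -0.568, -0.002], [-0.568, 0.823, -0.001], [0.002, 0.0, -1.0]]
wrist_force: [-0.1, 0.5, -0.7]
opening: 0.999
grip_force: 0.0
```

```bash
cat >> seats.py <<'E'
def patch(xy,ang,z=.042,half=.04,n=27):
    g=cv2.cvtColor(im,cv2.COLOR_RGB2GRAY); a=np.radians(ang); s=np.linspace(half,-half,n)
    b=R[:,0]*.0013-R[:,1]*.0007
    for v in s:
        P=[[xy[0]+u*np.cos(a)-v*np.sin(a)+b[0],xy[1]+u*np.sin(a)+v*np.cos(a)+b[1],z] for u in -s]
        q=proj(p,P).astype(np.float32); vals=cv2.remap(g,q[None,:,0],q[None,:,1],cv2.INTER_LINEAR)[0]; mk=cv2.remap(m,q[None,:,0],q[None,:,1],cv2.INTER_NEAREST)[0]
        print(' '.join(f'{x//10:2d}' if k else ' .' for x,k in zip(vals,mk)))
E
cat > s2.py <<'E'
import sys; sys.argv=['x','s2']; exec(open('seats.py').read())
for c in cv2.findContours(m,cv2.RETR_EXTERNAL,cv2.CHAIN_APPROX_NONE)[0]:
    A=cv2.contourArea(c)
    if not 700<A<4000: continue
    mm=cv2.moments(c); X=fix(onplane(p,(mm['m10']/A,mm['m01']/A),.042))[0]
    if X[1]<.2 or X[0]>.7: continue
    # angle from world points of contour at z=.042
    W=fix(onplane(p,c[:,0,:].astype(float),.042))[:,:2]; r=cv2.minAreaRect((W*1000).astype(np.float32)); print('seat',X[:2].round(4),'rect',np.round(r[0],1),np.round(r[1],1),round(r[2],1))
    patch(np.array(r[0])/1000,r[2])
E
python3 s2.py
```

```text
t 46.43 p [0.6203 0.3089 0.2444] F [-0.1  0.5 -0.7] op 0.999 g 0.0
phi 214.62
area 1013.0 box 48 345 42 39 uv [ 69.9 365.5] xy [1.004 0.261] rect [26.9 50.2] 28.6
area 1834.0 box 327 146 50 57 uv [352.6 172.2] xy [0.56  0.409] rect [52.4 47.1] 78.7
area 2372.0 box 237 74 61 61 uv [266.8 104.4] xy [0.555 0.287] rect [51.  50.3] 74.1
area 1646.0 box 412 32 42 57 uv [430.2  59.6] xy [0.417 0.401] rect [53.8 39.5] 86.0
area 3131.0 box 0 0 95 46 uv [46.3 19.3] xy [0.612 0.046] rect [45. 94.] 90.0
seat [0.5603 0.4081] rect [562.5 410. ] [61.  52.4] 44.4
 .  .  .  .  .  .  .  .  .  .  .  .  .  .  .  .  .  .  .  .  .  .  .  .  .  .  .
 .  .  .  .  .  .  .  .  .  .  .  .  .  .  .  .  .  .  .  .  .  .  .  .  .  .  .
 .  .  .  .  .  .  .  .  .  .  .  .  .  .  .  .  .  .  .  .  .  .  .  .  .  .  .
 .  .  .  .  .  .  .  .  .  .  .  .  .  .  .  .  .  .  .  .  .  .  .  .  .  .  .
 .  .  .  .  .  .  .  .  .  .  .  .  .  .  .  .  .  .  .  .  .  .  .  .  .  .  .
 .  .  .  .  . 16 17  .  .  .  .  .  .  .  .  .  .  .  .  . 17 17  .  .  .  .  .
 .  .  .  .  . 17 18 17  . 18 18 18 18 17  .  . 17 17 16  7 
[... 5428 characters left out ...]
7 17 17 17 17 17 17 17 18 19 18 19 18  .  .  .  .  .
 .  .  .  .  . 17 17 17 16 16 16 17 17 17 16 16 16 17 18 17 18 17  .  .  .  .  .
 .  .  .  .  .  6  6  .  .  6  6  .  .  .  6  .  .  .  .  .  6  .  .  .  .  .  .
 .  .  .  .  .  .  .  .  .  .  .  .  .  .  .  .  .  .  .  .  .  .  .  .  .  .  .
 .  .  .  .  .  .  .  .  .  .  .  .  .  .  .  .  .  .  .  .  .  .  .  .  .  .  .
 .  .  .  .  .  .  .  .  .  .  .  .  .  .  .  .  .  .  .  .  .  .  .  .  .  .  .
 .  .  .  .  .  .  .  .  .  .  .  .  .  .  .  .  .  .  .  .  .  .  .  .  .  .  .
 .  .  .  .  .  .  .  .  .  .  .  .  .  .  .  .  .  .  .  .  .  .  .  .  .  .  .
 .  .  .  .  .  .  .  .  .  .  .  .  .  .  .  .  .  .  .  .  .  .  .  .  .  .  .
```

All three seats are read from the wrist picture. Seat 1 at (0.555,0.287) has its back towards 50°, seat 2 at (0.561,0.409) towards −46° and seat 3 at (0.417,0.402) towards −45°. I fetch seat 1 first, for the +42° socket.

```bash
python3 - <<'E'
from h import *
shift([.555,.287,.12],230.4)
E
```

```text
t 46.48 p [0.6196 0.3084 0.2454] F [-0.4  0.2  0.8] op 0.999 g 0.0
phi 214.64
shift cm [ 6.51  1.91 12.55] twist -0.275
```

arm_command:
  series:
    - {"x": 1.63, "y": 0.48, "z": 2.5, "twist": 0, "claw": 0}
    - {"x": 1.63, "y": 0.48, "z": 2.5, "twist": 0, "claw": 0}
    - {"x": 1.63, "y": 0.48, "z": 2.5, "twist": 0, "claw": 0}
    - {"x": 1.63, "y": 0.48, "z": 2.5, "twist": 0, "claw": 0}
    - {"x": 0, "y": 0, "z": 2.5, "twist": -0.1, "claw": 0}
    - {"x": 0, "y": 0, "z": 0, "twist": -0.1, "claw": 0}
    - {"x": 0, "y": 0, "z": 0, "twist": -0.075, "claw": 0}
    - {"x": 0, "y": 0, "z": 0, "twist": 0, "claw": 0}
    - {"x": 0, "y": 0, "z": 0, "twist": 0, "claw": 0}

```text
time: 47.23
eef_pos: [0.5566, 0.2872, 0.1251]
tool_rot: [[-0.638, -0.77, 0.001], [-0.77, 0.638, 0.0], [-0.001, -0.0, -1.0]]
wrist_force: [-0.3, -0.0, 0.9]
opening: 1.001
grip_force: 0.0
```

```bash
python3 - <<'E'
from h import *
shift([.555,.287,.031],230.4)
E
```

```text
t 47.23 p [0.5566 0.2872 0.1251] F [-0.3 -0.   0.9] op 1.001 g 0.0
phi 230.32
shift cm [0.13 0.12 9.41] twist -0.001
```

arm_command:
  series:
    - {"x": 0.13, "y": 0.12, "z": 2, "twist": 0, "claw": 0}
    - {"x": 0, "y": 0, "z": 2.5, "twist": 0, "claw": 0}
    - {"x": 0, "y": 0, "z": 2.5, "twist": 0, "claw": 0}
    - {"x": 0, "y": 0, "z": 1.6, "twist": 0, "claw": 0}
    - {"x": 0, "y": 0, "z": 0.8, "twist": 0, "claw": 0}
    - {"x": 0, "y": 0, "z": 0, "twist": 0, "claw": 60}
    - {"x": 0, "y": 0, "z": 0, "twist": 0, "claw": 100}
    - {"x": 0, "y": 0, "z": 0, "twist": 0, "claw": 200}
    - {"x": 0, "y": 0, "z": 0, "twist": 0, "claw": 255}
    - {"x": 0, "y": 0, "z": 0, "twist": 0, "claw": 255}

```text
time: 48.07
eef_pos: [0.5563, 0.2879, 0.0321]
tool_rot: [[-0.636, -0.772, 0.003], [-0.772, 0.636, 0.001], [-0.003, -0.001, -1.0]]
wrist_force: [-0.9, -0.7, 7.9]
opening: 0.596
grip_force: 63.4
```

arm_command:
  series:
    - {"x": 0, "y": 0, "z": -1, "twist": 0, "claw": 255}
    - {"x": 0, "y": 0, "z": -2, "twist": 0, "claw": 255}
    - {"x": 0, "y": 0, "z": -2.5, "twist": 0, "claw": 255}
    - {"x": 0, "y": 0, "z": -2.5, "twist": 0, "claw": 255}
    - {"x": 0, "y": 0, "z": -1, "twist": 0, "claw": 255}
    - {"x": 0, "y": 0, "z": 0, "twist": 0, "claw": 255}
    - {"x": 0, "y": 0, "z": 0, "twist": 0, "claw": 255}

```text
time: 48.65
eef_pos: [0.5556, 0.2875, 0.1205]
tool_rot: [[-0.636, -0.772, 0.001], [-0.772, 0.636, 0.001], [-0.001, -0.0, -1.0]]
wrist_force: [-1.3, 0.7, -1.2]
opening: 0.596
grip_force: 62.4
```

```bash
python3 - <<'E'
from h import *
shift([.671,.1053,.12],222.1)
t,R=tcp(); im,p=snap('wrist','g1'); hsv=cv2.cvtColor(im,cv2.COLOR_RGB2HSV)
m=cv2.inRange(hsv,(8,60,90),(28,255,255))
for x in (230,250,270): print(x,[y for y in range(120,384) if m[y,x]][:1],[y for y in range(120,384) if m[y,x]][-1:], end=' ')
# front edge (tool +x side, block top z=42 level): expected pixel for a centred grasp
zt=t[2]-.031+.042; print('expected front edge row',[proj(p,np.r_[(t+R[:,0]*(d+.0013)-R[:,1]*.0007)[:2],z])[0].round(1).tolist() for d,z in ((.026,zt),(.026,zt-.028),(.026,zt-.01))])
E
```

```text
t 48.65 p [0.5556 0.2875 0.1205] F [-1.3  0.7 -1.2] op 0.596 g 62.4
phi 230.53
shift cm [  6.73 -20.49   0.06] twist 0.147
t 48.65 p [0.5556 0.2875 0.1205] F [-1.3  0.7 -1.2] op 0.596 g 62.4
phi 230.53
230 [183] [320] 250 [183] [323] 270 [183] [320] expected front edge row [[246.6, 202.1], [247.4, 184.9], [246.9, 195.2]]
```

arm_command:
  series:
    - {"x": 0.45, "y": -1.3, "z": 0, "twist": 0, "claw": 255}
    - {"x": 0.9, "y": -2.74, "z": 0, "twist": 0, "claw": 255}
    - {"x": 0.9, "y": -2.74, "z": 0, "twist": 0, "claw": 255}
    - {"x": 0.9, "y": -2.74, "z": 0, "twist": 0, "claw": 255}
    - {"x": 0.9, "y": -2.74, "z": 0, "twist": 0, "claw": 255}
    - {"x": 0.9, "y": -2.74, "z": 0, "twist": 0, "claw": 255}
    - {"x": 0.9, "y": -2.74, "z": 0, "twist": 0, "claw": 255}
    - {"x": 0.9, "y": -2.74, "z": 0, "twist": 0, "claw": 255}
    - {"x": 0, "y": 0, "z": 0, "twist": 0.07, "claw": 255}
    - {"x": 0, "y": 0, "z": 0, "twist": 0.077, "claw": 255}
    - {"x": 0, "y": 0, "z": 0, "twist": 0, "claw": 255}
    - {"x": 0, "y": 0, "z": 0, "twist": 0, "claw": 255}

```text
time: 49.7
eef_pos: [0.6701, 0.1045, 0.119]
tool_rot: [[-0.74, -0.672, -0.002], [-0.672, 0.74, -0.0], [0.002, 0.001, -1.0]]
wrist_force: [0.3, 0.1, -0.8]
opening: 0.596
grip_force: 62.5
```

```bash
python3 - <<'E'
from h import *
shift([.6713,.1056,.066],222.1)
# socket L / T check + hub from this view
im,p=snap('wrist','p1'); print(brass(im,p), fix(brass(im,p)[2]))
E
```

```text
t 49.7 p [0.6701 0.1045 0.119 ] F [ 0.3  0.1 -0.8] op 0.596 g 62.5
phi 222.23
shift cm [-0.17 -0.    5.3 ] twist 0.002
(726, [np.float64(248.1487603305785), np.float64(23.827823691460054)], array([0.58759463, 0.0287972 , 0.06      ])) [0.58808551 0.0301897  0.05999896]
```

arm_command:
  series:
    - {"x": -0.17, "y": 0, "z": 1, "twist": 0, "claw": 255}
    - {"x": 0, "y": 0, "z": 1.5, "twist": 0, "claw": 255}
    - {"x": 0, "y": 0, "z": 1, "twist": 0, "claw": 255}
    - {"x": 0, "y": 0, "z": 0.6, "twist": 0, "claw": 255}
    - {"x": 0, "y": 0, "z": 0.4, "twist": 0, "claw": 255}
    - {"x": 0, "y": 0, "z": 0.3, "twist": 0, "claw": 255}
    - {"x": 0, "y": 0, "z": 0.3, "twist": 0, "claw": 255}
    - {"x": 0, "y": 0, "z": 0.2, "twist": 0, "claw": 255}
    - {"x": 0, "y": 0, "z": 0, "twist": 0, "claw": 255}

```text
time: 50.5
eef_pos: [0.6729, 0.1071, 0.0711]
tool_rot: [[-0.741, -0.671, 0.004], [-0.671, 0.741, 0.002], [-0.004, -0.001, -1.0]]
wrist_force: [-12.8, 0.4, 38.0]
opening: 0.594
grip_force: 67.7
```

arm_command:
  series:
    - {"x": 0, "y": 0, "z": -0.5, "twist": 0, "claw": 255}
    - {"x": 0.12, "y": 0.12, "z": 0, "twist": 0, "claw": 255}
    - {"x": 0, "y": 0, "z": 0.2, "twist": 0, "claw": 255}
    - {"x": 0, "y": 0, "z": 0.2, "twist": 0, "claw": 255}
    - {"x": 0, "y": 0, "z": 0, "twist": 0, "claw": 255}

```text
time: 50.92
eef_pos: [0.6714, 0.1069, 0.071]
tool_rot: [[-0.741, -0.671, 0.004], [-0.671, 0.741, 0.002], [-0.004, -0.002, -1.0]]
wrist_force: [-7.3, 0.9, 33.3]
opening: 0.591
grip_force: 67.6
```

```bash
python3 - <<'E'
from h import *
t,R=tcp(); s=manip.read_state(); F=np.array(s['wrist_force'])@R; M=np.array(s['torque'])@R; print('tool F',F.round(1),'M',M.round(2))
im,p=snap('wrist','p2'); hsv=cv2.cvtColor(im,cv2.COLOR_RGB2HSV); m=cv2.inRange(hsv,(8,60,90),(28,255,255))
for x in range(215,290,10): 
    ys=[y for y in range(120,384) if m[y,x]]; print(x,ys[:1],hsv[ys[0]-6:ys[0]+4,x,2].tolist(),hsv[ys[0]-6:ys[0]+4,x,1].tolist())
print(proj(p,np.r_[(np.array([.588,.03])+ .086*np.array([.742,.670])),.04+.0]), proj(p,[.6711-.742*.02,.1051-.67*.02,.04]))
E
```

```text
t 50.92 p [0.6714 0.1069 0.071 ] F [-7.3  0.9 33.3] op 0.591 g 67.6
phi 222.15
tool F [  4.6   5.5 -33.3] M [-1.84  1.04 -0.2 ]
215 [169] [199, 200, 193, 159, 119, 122, 119, 120, 118, 120] [53, 54, 55, 55, 58, 59, 60, 60, 58, 57]
225 [164] [199, 200, 198, 200, 199, 182, 142, 122, 118, 121] [50, 52, 50, 51, 51, 56, 61, 63, 58, 57]
235 [165] [200, 201, 183, 141, 122, 121, 122, 122, 123, 122] [54, 53, 56, 56, 54, 55, 61, 59, 60, 61]
245 [164] [201, 199, 201, 202, 202, 170, 121, 121, 122, 119] [51, 49, 52, 50, 53, 53, 61, 59, 56, 56]
255 [166] [200, 200, 202, 200, 200, 173, 121, 121, 120, 120] [52, 51, 50, 52, 54, 57, 61, 57, 60, 60]
265 [168] [200, 201, 201, 200, 202, 171, 121, 119, 122, 121] [52, 52, 53, 52, 53, 58, 65, 56, 61, 59]
275 [171] [199, 202, 201, 184, 143, 122, 120, 123, 122, 118] [50, 47, 52, 53, 55, 56, 60, 60, 56, 54]
285 [181] [201, 198, 203, 199, 202, 200, 178, 115, 81, 85] [49, 50, 50, 53, 50, 51, 62, 100, 154, 156]
[[247.10806998 178.22774021]] [[247.21520481 188.91019602]]
```

arm_command:
  series:
    - {"x": 0, "y": 0, "z": -0.4, "twist": 0, "claw": 255}
    - {"x": 0.05, "y": -0.12, "z": 0, "twist": 0, "claw": 255}
    - {"x": 0, "y": 0, "z": 0.1, "twist": 0, "claw": 255}
    - {"x": 0, "y": 0, "z": 0.1, "twist": 0, "claw": 255}
    - {"x": 0, "y": 0, "z": 0, "twist": 0, "claw": 255}

```text
time: 51.38
eef_pos: [0.6711, 0.105, 0.0712]
tool_rot: [[-0.742, -0.671, 0.002], [-0.671, 0.742, 0.0], [-0.001, -0.001, -1.0]]
wrist_force: [-4.4, 0.0, 21.2]
opening: 0.593
grip_force: 66.0
```

```bash
cat > ft.py <<'E'
from h import *
import sys
t,R=tcp(); s=manip.read_state(); F=np.array(s['wrist_force'])@R; M=np.array(s['torque'])@R; c=np.array([float(a) for a in sys.argv[1:3]])
print('tool F',F.round(1),'M',M.round(2),'TCP-socket in tool mm',((t[:2]-c)@R[:2,:2]*1000).round(1))
E
python3 ft.py .6711 .1051
```

```text
t 51.38 p [0.6711 0.105  0.0712] F [-4.4  0.  21.2] op 0.593 g 66.0
phi 222.12
tool F [  3.2   3.  -21.2] M [-0.71  1.1   0.06] TCP-socket in tool mm [ 0.1 -0. ]
```

arm_command:
  series:
    - {"x": 0, "y": 0, "z": -0.3, "twist": 0, "claw": 255}
    - {"x": -0.15, "y": -0.02, "z": 0, "twist": 0, "claw": 255}
    - {"x": 0, "y": 0, "z": 0.1, "twist": 0, "claw": 255}
    - {"x": 0, "y": 0, "z": 0.1, "twist": 0, "claw": 255}
    - {"x": 0, "y": 0, "z": 0.1, "twist": 0, "claw": 255}

```text
time: 51.8
eef_pos: [0.6721, 0.1061, 0.071]
tool_rot: [[-0.742, -0.671, 0.001], [-0.671, 0.742, 0.0], [-0.001, -0.0, -1.0]]
wrist_force: [-8.6, -1.7, 30.1]
opening: 0.599
grip_force: 67.1
```

```bash
python3 ft.py .6711 .1051
```

```text
t 51.8 p [0.6721 0.1061 0.071 ] F [-8.6 -1.7 30.1] op 0.599 g 67.1
phi 222.13
tool F [  7.5   4.5 -30.1] M [-1.65  1.61 -0.15] TCP-socket in tool mm [-1.4  0. ]
```

arm_command:
  series:
    - {"x": 0, "y": 0, "z": -0.3, "twist": 0, "claw": 255}
    - {"x": 0, "y": -0.12, "z": 0, "twist": 0, "claw": 255}
    - {"x": 0, "y": 0, "z": 0.1, "twist": 0, "claw": 255}
    - {"x": 0, "y": 0, "z": 0.1, "twist": 0, "claw": 255}
    - {"x": 0, "y": 0, "z": 0.1, "twist": 0, "claw": 255}

```text
time: 52.22
eef_pos: [0.6732, 0.1049, 0.0701]
tool_rot: [[-0.742, -0.671, 0.001], [-0.671, 0.742, -0.0], [-0.001, -0.001, -1.0]]
wrist_force: [3.7, -2.2, 1.1]
opening: 0.593
grip_force: 63.6
```

```bash
python3 ft.py .6711 .1051
```

```text
t 52.22 p [0.6732 0.1049 0.0701] F [ 3.7 -2.2  1.1] op 0.593 g 63.6
phi 222.11
tool F [-1.2 -4.1 -1.1] M [ 0.74 -0.4   0.06] TCP-socket in tool mm [-1.4 -1.5]
```

arm_command:
  series:
    - {"x": 0, "y": -0.03, "z": 0.2, "twist": 0, "claw": 255}
    - {"x": 0, "y": 0, "z": 0.3, "twist": 0, "claw": 255}
    - {"x": 0, "y": 0, "z": 0.3, "twist": 0, "claw": 255}
    - {"x": 0, "y": 0, "z": 0, "twist": 0, "claw": 255}

```text
time: 52.55
eef_pos: [0.6732, 0.1048, 0.0615]
tool_rot: [[-0.742, -0.671, 0.0], [-0.671, 0.742, -0.0], [-0.0, -0.0, -1.0]]
wrist_force: [6.9, -0.2, -4.9]
opening: 0.592
grip_force: 63.0
```

```bash
python3 ft.py .6711 .1051
```

```text
t 52.55 p [0.6732 0.1048 0.0615] F [ 6.9 -0.2 -4.9] op 0.592 g 63.0
phi 222.11
tool F [-5.  -4.8  4.9] M [ 1.3  -1.35  0.15] TCP-socket in tool mm [-1.3 -1.6]
```

arm_command:
  series:
    - {"x": -0.04, "y": -0.04, "z": 0.3, "twist": 0, "claw": 255}
    - {"x": 0, "y": 0, "z": 0.2, "twist": 0, "claw": 255}
    - {"x": 0, "y": 0, "z": 0.1, "twist": 0, "claw": 255}
    - {"x": 0, "y": 0, "z": 0, "twist": 0, "claw": 255}

```text
time: 52.88
eef_pos: [0.6734, 0.1048, 0.0578]
tool_rot: [[-0.742, -0.671, 0.001], [-0.671, 0.742, 0.0], [-0.001, -0.001, -1.0]]
wrist_force: [-9.1, -1.0, 27.8]
opening: 0.596
grip_force: 66.6
```

```bash
python3 ft.py .6711 .1051
```

```text
t 52.88 p [0.6734 0.1048 0.0578] F [-9.1 -1.  27.8] op 0.596 g 66.6
phi 222.12
tool F [  7.4   5.3 -27.8] M [-0.57  1.32  0.11] TCP-socket in tool mm [-1.5 -1.7]
```

Seat 1 is in. I release it and look again at the others.

arm_command:
  series:
    - {"x": 0, "y": 0, "z": -0.1, "twist": 0, "claw": 100}
    - {"x": 0, "y": 0, "z": 0, "twist": 0, "claw": 50}
    - {"x": 0, "y": 0, "z": 0, "twist": 0, "claw": 0}
    - {"x": 0, "y": 0, "z": 0, "twist": 0, "claw": 0}
    - {"x": 0, "y": 0, "z": -2, "twist": 0, "claw": 0}
    - {"x": 0, "y": 0, "z": -3.5, "twist": 0, "claw": 0}
    - {"x": 0, "y": 0, "z": -3.5, "twist": 0, "claw": 0}
    - {"x": -1.6, "y": 3.1, "z": -1.6, "twist": 0, "claw": 0}
    - {"x": -1.6, "y": 3.1, "z": -1.6, "twist": 0, "claw": 0}
    - {"x": -1.6, "y": 3.1, "z": -1.6, "twist": 0, "claw": 0}
    - {"x": -1.6, "y": 3.1, "z": -1.6, "twist": 0, "claw": 0}
    - {"x": -1.6, "y": 3.1, "z": -1.6, "twist": 0, "claw": 0}

```text
time: 53.88
eef_pos: [0.6279, 0.2748, 0.2276]
tool_rot: [[-0.742, -0.671, -0.001], [-0.671, 0.742, -0.0], [0.001, 0.0, -1.0]]
wrist_force: [1.2, 0.1, 0.5]
opening: 0.997
grip_force: 0.0
```

arm_command:
  series:
    - {"x": -1, "y": 2, "z": -1, "twist": 0, "claw": 0}
    - {"x": -0.6, "y": 1.2, "z": 0, "twist": 0, "claw": 0}
    - {"x": 0, "y": 0, "z": 0, "twist": 0, "claw": 0}
    - {"x": 0, "y": 0, "z": 0, "twist": 0, "claw": 0}

```text
time: 54.22
eef_pos: [0.619, 0.3077, 0.2359]
tool_rot: [[-0.741, -0.671, -0.001], [-0.671, 0.741, -0.001], [0.002, 0.0, -1.0]]
wrist_force: [1.1, -0.3, -0.3]
opening: 1.002
grip_force: 0.0
```

```bash
sed -e 's/^    patch.*//' -e "s/'s2'/'s3'/" s2.py > s3.py; python3 s3.py; python3 - <<'E'
from h import *
print(brass(*snap('wrist')))
E
```

```text
t 54.22 p [0.619  0.3077 0.2359] F [ 1.1 -0.3 -0.3] op 1.002 g 0.0
phi 222.17
area 720.0 box 0 253 35 46 uv [ 11.1 275.3] xy [0.925 0.177] rect [45. 34.] 90.0
area 1828.0 box 329 164 48 54 uv [352.1 188.4] xy [0.56  0.409] rect [52.5 46.9] 87.0
area 1583.0 box 427 60 42 54 uv [444.1  86.6] xy [0.417 0.401] rect [38.4 53.8] 4.1
area 3525.0 box 23 43 75 59 uv [62.2 72.9] xy [0.675 0.096] rect [56.7 74.1] 88.0
area 826.0 box 27 0 72 17 uv [62.6  6.7] xy [0.623 0.059] rect [16. 71.] 90.0
seat [0.5601 0.408 ] rect [562.  409.9] [60.7 52.2] 45.4
seat [0.4181 0.4006] rect [415.7 403.1] [53.7 42.6] 45.0
(0, [np.float64(nan), np.float64(nan)], array([nan, nan, nan]))h.py:23: RuntimeWarning: Mean of empty slice.
  ys,xs=np.nonzero(m&w); c=[xs.mean(),ys.mean()]; return len(xs),c,onplane(p,c,z)[0]
  ret = ret.dtype.type(ret / rcount)
```

arm_command:
  series:
    - {"x": -0.66, "y": 2.85, "z": 2, "twist": 0, "claw": 0}
    - {"x": -0.66, "y": 2.85, "z": 2, "twist": 0, "claw": 0}
    - {"x": -0.66, "y": 2.85, "z": 2, "twist": 0, "claw": 0}
    - {"x": -0.66, "y": 2.85, "z": 2, "twist": 0, "claw": 0}
    - {"x": 0, "y": 0, "z": 2, "twist": 0.12, "claw": 0}
    - {"x": 0, "y": 0, "z": 0, "twist": 0.12, "claw": 0}
    - {"x": 0, "y": 0, "z": 0, "twist": 0.12, "claw": 0}
    - {"x": 0, "y": 0, "z": 0, "twist": 0.12, "claw": 0}
    - {"x": 0, "y": 0, "z": 0, "twist": 0.12, "claw": 0}
    - {"x": 0, "y": 0, "z": 0, "twist": 0.12, "claw": 0}
    - {"x": 0, "y": 0, "z": 0, "twist": 0.12, "claw": 0}
    - {"x": 0, "y": 0, "z": 0, "twist": 0.12, "claw": 0}

```text
time: 55.32
eef_pos: [0.5629, 0.4084, 0.1366]
tool_rot: [[-0.973, 0.231, -0.001], [0.231, 0.973, -0.001], [0.001, -0.001, -1.0]]
wrist_force: [0.1, 0.3, 0.1]
opening: 1.0
grip_force: 0.0
```

arm_command:
  series:
    - {"x": 0, "y": 0, "z": 0, "twist": 0.12, "claw": 0}
    - {"x": 0, "y": 0, "z": 0, "twist": 0.12, "claw": 0}
    - {"x": 0, "y": 0, "z": 0, "twist": 0.12, "claw": 0}
    - {"x": 0, "y": 0, "z": 0, "twist": 0.12, "claw": 0}
    - {"x": 0, "y": 0, "z": 0, "twist": 0.08, "claw": 0}
    - {"x": 0, "y": 0, "z": 0, "twist": 0, "claw": 0}
    - {"x": 0, "y": 0, "z": 0, "twist": 0, "claw": 0}

```text
time: 55.9
eef_pos: [0.5627, 0.4089, 0.1368]
tool_rot: [[-0.709, 0.706, -0.001], [0.706, 0.709, -0.001], [-0.0, -0.001, -1.0]]
wrist_force: [-0.7, 0.6, 0.4]
opening: 0.998
grip_force: 0.0
```

```bash
python3 - <<'E'
from h import *
shift([.562,.410,.031],134.9)
E
```

```text
t 55.9 p [0.5627 0.4089 0.1368] F [-0.7  0.6  0.4] op 0.998 g 0.0
phi 135.11
shift cm [ 0.13  0.04 10.58] twist 0.004
```

arm_command:
  series:
    - {"x": 0.13, "y": 0.04, "z": 2, "twist": 0, "claw": 0}
    - {"x": 0, "y": 0, "z": 2.5, "twist": 0, "claw": 0}
    - {"x": 0, "y": 0, "z": 2.5, "twist": 0, "claw": 0}
    - {"x": 0, "y": 0, "z": 2, "twist": 0, "claw": 0}
    - {"x": 0, "y": 0, "z": 1.5, "twist": 0, "claw": 0}
    - {"x": 0, "y": 0, "z": 0, "twist": 0, "claw": 60}
    - {"x": 0, "y": 0, "z": 0, "twist": 0, "claw": 100}
    - {"x": 0, "y": 0, "z": 0, "twist": 0, "claw": 200}
    - {"x": 0, "y": 0, "z": 0, "twist": 0, "claw": 255}
    - {"x": 0, "y": 0, "z": 0, "twist": 0, "claw": 255}

```text
time: 56.73
eef_pos: [0.5624, 0.4118, 0.0338]
tool_rot: [[-0.708, 0.706, 0.002], [0.706, 0.708, 0.001], [-0.0, 0.002, -1.0]]
wrist_force: [0.6, -1.4, 7.8]
opening: 0.588
grip_force: 63.8
```

arm_command:
  series:
    - {"x": 0, "y": 0, "z": -1, "twist": 0, "claw": 255}
    - {"x": 0, "y": 0, "z": -2, "twist": 0, "claw": 255}
    - {"x": 0, "y": 0, "z": -2.5, "twist": 0, "claw": 255}
    - {"x": 0, "y": 0, "z": -2.5, "twist": 0, "claw": 255}
    - {"x": 0, "y": 0, "z": -1, "twist": 0, "claw": 255}
    - {"x": 0, "y": 0, "z": 0, "twist": 0, "claw": 255}
    - {"x": 0, "y": 0, "z": 0, "twist": 0, "claw": 255}

```text
time: 57.32
eef_pos: [0.5618, 0.4115, 0.1224]
tool_rot: [[-0.708, 0.707, 0.001], [0.707, 0.708, 0.0], [-0.0, 0.001, -1.0]]
wrist_force: [-1.1, 0.5, -0.9]
opening: 0.592
grip_force: 62.9
```

```bash
cat > grasp.py <<'E'
from h import *
import sys
t,R=tcp(); im,p=snap('wrist','g'+sys.argv[1]); hsv=cv2.cvtColor(im,cv2.COLOR_RGB2HSV); m=cv2.inRange(hsv,(8,60,60),(28,255,255))
rows=[]
for x in range(225,281,5):
    ys=[y for y in range(120,384) if m[y:y+4,x].all()]; rows.append(ys[0] if ys else None)
print(rows); zb=t[2]-float(sys.argv[2])+.014
for d in (.024,.026,.028): print(d,proj(p,np.r_[(t+R[:,0]*(d+.0013)-R[:,1]*.0007)[:2],zb])[0].round(1))
E
python3 grasp.py 2 .031; python3 - <<'E'
from h import *
shift([.6642,-.0535,.12],132.15)
E
```

```text
t 57.32 p [0.5618 0.4115 0.1224] F [-1.1  0.5 -0.9] op 0.592 g 62.9
phi 135.04
[190, 190, 190, 190, 190, 190, 190, 190, 190, 190, 190, 190]
0.024 [250.9 190. ]
0.026 [250.9 186.2]
0.028 [250.9 182.3]
t 57.37 p [0.5614 0.4112 0.1213] F [-0.1 -0.5 -0.6] op 0.595 g 62.9
phi 135.04
shift cm [-40.11 -25.61   0.15] twist 0.05
```

arm_command:
  series:
    - {"x": 0, "y": 0, "z": -1.5, "twist": 0, "claw": 255}
    - {"x": -1.5, "y": -0.96, "z": -1.5, "twist": 0, "claw": 255}
    - {"x": -2.2, "y": -1.41, "z": 0, "twist": 0, "claw": 255}
    - {"x": -2.2, "y": -1.41, "z": 0, "twist": 0, "claw": 255}
    - {"x": -2.2, "y": -1.41, "z": 0, "twist": 0, "claw": 255}
    - {"x": -2.2, "y": -1.41, "z": 0, "twist": 0, "claw": 255}
    - {"x": -2.2, "y": -1.41, "z": 0, "twist": 0, "claw": 255}
    - {"x": -2.2, "y": -1.41, "z": 0, "twist": 0, "claw": 255}
    - {"x": -2.2, "y": -1.41, "z": 0, "twist": 0, "claw": 255}
    - {"x": -2.2, "y": -1.41, "z": 0, "twist": 0, "claw": 255}
    - {"x": -2.2, "y": -1.41, "z": 0, "twist": 0, "claw": 255}
    - {"x": -2.2, "y": -1.41, "z": 0, "twist": 0, "claw": 255}

```text
time: 58.37
eef_pos: [0.6211, 0.1368, 0.1513]
tool_rot: [[-0.707, 0.707, -0.001], [0.707, 0.707, -0.0], [0.001, -0.001, -1.0]]
wrist_force: [0.6, 0.7, -1.5]
opening: 0.594
grip_force: 62.8
```

arm_command:
  series:
    - {"x": -2.2, "y": -1.41, "z": 0, "twist": 0, "claw": 255}
    - {"x": -2.2, "y": -1.41, "z": 0, "twist": 0, "claw": 255}
    - {"x": -2.2, "y": -1.41, "z": 0, "twist": 0, "claw": 255}
    - {"x": -2.2, "y": -1.41, "z": 0, "twist": 0, "claw": 255}
    - {"x": -2.2, "y": -1.41, "z": 0, "twist": 0, "claw": 255}
    - {"x": -2.2, "y": -1.41, "z": 0, "twist": 0, "claw": 255}
    - {"x": -1.5, "y": -1, "z": 0, "twist": 0, "claw": 255}
    - {"x": 0, "y": 0, "z": 0, "twist": 0.05, "claw": 255}
    - {"x": 0, "y": 0, "z": 0, "twist": 0, "claw": 255}
    - {"x": 0, "y": 0, "z": 0, "twist": 0, "claw": 255}

```text
time: 59.2
eef_pos: [0.6581, -0.0324, 0.1514]
tool_rot: [[-0.672, 0.741, -0.001], [0.741, 0.672, 0.0], [0.001, -0.001, -1.0]]
wrist_force: [-0.3, -0.2, -0.7]
opening: 0.595
grip_force: 62.8
```

```bash
python3 - <<'E'
from h import *
shift([.6627,-.0519,.08],132.15)
im,p=snap('wrist','p3'); print(fix(brass(im,p)[2]))
E
```

```text
t 59.2 p [ 0.6581 -0.0324  0.1514] F [-0.3 -0.2 -0.7] op 0.595 g 62.8
phi 132.21
shift cm [-1.76 -0.96  7.14] twist 0.001
[0.58887819 0.02792382 0.0599985 ]
```

arm_command:
  series:
    - {"x": -0.93, "y": -0.51, "z": 1.5, "twist": 0, "claw": 255}
    - {"x": -0.92, "y": -0.51, "z": 2, "twist": 0, "claw": 255}
    - {"x": 0, "y": 0, "z": 2, "twist": 0, "claw": 255}
    - {"x": 0, "y": 0, "z": 1.1, "twist": 0, "claw": 255}
    - {"x": 0, "y": 0, "z": 0.5, "twist": 0, "claw": 255}
    - {"x": 0, "y": 0, "z": 0.2, "twist": 0, "claw": 255}
    - {"x": 0, "y": 0, "z": 0.2, "twist": 0, "claw": 255}
    - {"x": 0, "y": 0, "z": 0.1, "twist": 0, "claw": 255}

```text
time: 59.92
eef_pos: [0.664, -0.0523, 0.0771]
tool_rot: [[-0.672, 0.741, 0.001], [0.741, 0.672, -0.0], [-0.001, 0.001, -1.0]]
wrist_force: [-0.1, 0.2, -0.1]
opening: 0.591
grip_force: 62.8
```

```bash
python3 ft.py .6631 -.053
```

```text
t 59.92 p [ 0.664  -0.0523  0.0771] F [-0.1  0.2 -0.1] op 0.591 g 62.8
phi 132.21
tool F [0.2 0.1 0.1] M [ 0.02 -0.    0.04] TCP-socket in tool mm [-0.1  1.1]
```

arm_command:
  series:
    - {"x": 0.03, "y": -0.12, "z": 0.1, "twist": 0, "claw": 255}
    - {"x": 0, "y": 0, "z": 0.2, "twist": 0, "claw": 255}
    - {"x": 0, "y": 0, "z": 0.2, "twist": 0, "claw": 255}
    - {"x": 0, "y": 0, "z": 0.2, "twist": 0, "claw": 255}

```text
time: 60.25
eef_pos: [0.6625, -0.0533, 0.0693]
tool_rot: [[-0.671, 0.741, 0.0], [0.741, 0.671, -0.0], [-0.0, 0.0, -1.0]]
wrist_force: [0.0, -0.4, -0.7]
opening: 0.589
grip_force: 62.8
```

```bash
python3 ft.py .6631 -.053
```

```text
t 60.25 p [ 0.6625 -0.0533  0.0693] F [ 0.  -0.4 -0.7] op 0.589 g 62.8
phi 132.17
tool F [-0.3 -0.3  0.7] M [-0.   -0.02 -0.01] TCP-socket in tool mm [ 0.2 -0.6]
```

Going in freely. I keep lowering.

arm_command:
  series:
    - {"x": 0, "y": 0, "z": 0.3, "twist": 0, "claw": 255}
    - {"x": 0, "y": 0, "z": 0.3, "twist": 0, "claw": 255}
    - {"x": 0, "y": 0, "z": 0.2, "twist": 0, "claw": 255}
    - {"x": 0, "y": 0, "z": 0.1, "twist": 0, "claw": 255}
    - {"x": 0, "y": 0, "z": 0.1, "twist": 0, "claw": 255}

```text
time: 60.67
eef_pos: [0.6622, -0.0532, 0.0597]
tool_rot: [[-0.671, 0.741, -0.0], [0.741, 0.671, 0.0], [0.0, -0.0, -1.0]]
wrist_force: [-10.5, 0.5, 22.7]
opening: 0.59
grip_force: 65.4
```

```bash
python3 ft.py .6631 -.053
```

```text
t 60.67 p [ 0.6622 -0.0532  0.0597] F [-10.5   0.5  22.7] op 0.59 g 65.4
phi 132.17
tool F [  7.4  -7.5 -22.7] M [ 1.31  1.59 -0.01] TCP-socket in tool mm [ 0.4 -0.8]
```

Fully home (z 59.7 mm against 59.8 expected). Release and look at seat 3.

arm_command:
  series:
    - {"x": 0, "y": 0, "z": -0.1, "twist": 0, "claw": 100}
    - {"x": 0, "y": 0, "z": 0, "twist": 0, "claw": 50}
    - {"x": 0, "y": 0, "z": 0, "twist": 0, "claw": 0}
    - {"x": 0, "y": 0, "z": 0, "twist": 0, "claw": 0}
    - {"x": 0, "y": 0, "z": -2, "twist": 0, "claw": 0}
    - {"x": 0, "y": 0, "z": -3.5, "twist": 0, "claw": 0}
    - {"x": 0, "y": 0, "z": -3.5, "twist": 0, "claw": 0}
    - {"x": 2.9, "y": 0.8, "z": -2, "twist": 0, "claw": 0}
    - {"x": 2.9, "y": 0.8, "z": -2, "twist": 0, "claw": 0}
    - {"x": 2.9, "y": 0.8, "z": -1, "twist": 0, "claw": 0}
    - {"x": 2.9, "y": 0.8, "z": 0, "twist": 0, "claw": 0}
    - {"x": 2.9, "y": 0.8, "z": 0, "twist": 0, "claw": 0}

```text
time: 61.67
eef_pos: [0.5944, 0.0822, 0.2011]
tool_rot: [[-0.671, 0.741, 0.002], [0.741, 0.671, 0.0], [-0.001, 0.001, -1.0]]
wrist_force: [0.5, 0.3, -1.2]
opening: 1.0
grip_force: 0.0
```

arm_command:
  series:
    - {"x": 2.9, "y": 0.8, "z": 0, "twist": 0, "claw": 0}
    - {"x": 2.9, "y": 0.8, "z": 0, "twist": 0, "claw": 0}
    - {"x": 2.9, "y": 0.8, "z": 0, "twist": 0, "claw": 0}
    - {"x": 2.9, "y": 0.8, "z": 0, "twist": 0, "claw": 0}
    - {"x": 2.9, "y": 0.8, "z": 0, "twist": 0, "claw": 0}
    - {"x": 2.9, "y": 0.8, "z": 0, "twist": 0, "claw": 0}
    - {"x": 2.9, "y": 0.8, "z": 0, "twist": 0, "claw": 0}
    - {"x": 2.9, "y": 0.8, "z": 0, "twist": 0, "claw": 0}
    - {"x": 2.9, "y": 0.8, "z": 0, "twist": 0, "claw": 0}
    - {"x": 2.9, "y": 0.8, "z": 0, "twist": 0, "claw": 0}
    - {"x": 0, "y": 0, "z": 0, "twist": 0, "claw": 0}
    - {"x": 0, "y": 0, "z": 0, "twist": 0, "claw": 0}

```text
time: 62.67
eef_pos: [0.4586, 0.3509, 0.2]
tool_rot: [[-0.673, 0.739, -0.0], [0.739, 0.673, -0.0], [-0.0, -0.0, -1.0]]
wrist_force: [-0.1, -0.3, -0.1]
opening: 1.0
grip_force: 0.0
```

```bash
sed -e "s/'s2'/'s4'/" s2.py > s4.py; python3 s4.py | grep -v '^ \.  \.  \.  \.  \.  \.  \.  \.  \.  \.  \.  \.  \.  \.  \.  \.  \.  \.  \.  \.  \.  \.  \.'
```

```text
t 62.67 p [0.4586 0.3509 0.2   ] F [-0.1 -0.3 -0.1] op 1.0 g 0.0
phi 132.31
area 3176.0 box 226 79 60 62 uv [255.2 109.8] xy [0.42  0.399] rect [59.2 57.4] 87.7
seat [0.4201 0.3986] rect [420.6 398.7] [53.6 53.3] 44.5
 .  .  .  .  . 15 13 17 17 17 16 17 17 17 17 17 16 16 16 13 16 14  .  .  .  .  .
 .  .  .  .  . 14 13 16 16 16 16 16 16 16 16 16 16 16 15  9 16 14  .  .  .  .  .
 .  .  .  .  . 14 13 17 17 17 17 17 17 17 17 17 16 17 15  8 16 15  .  .  .  .  .
 .  .  .  .  . 15 13 17 17 17 17 17 17 17 17 17 17 17 16  8 16 15  .  .  .  .  .
 .  .  .  .  . 14 13 17 17 17 17 17 17 17 17 17 17 17 16  8 16 15  .  .  .  .  .
 .  .  .  .  . 14 13 17 17 17 17 17 17 17 17 17 17 17 15  8 16 15  .  .  .  .  .
 .  .  .  .  . 14 13 17 17 17 17 17 17 17 17 17 17 17 15  7 16 14  .  .  .  .  .
 .  .  .  .  . 14 14 17 17 17 17 17 17 17 17 17 17 17 15  8 16 14  .  .  .  .  .
 .  .  .  .  . 15 14 17 17 17 17 17 17 17 16 17 17 17 13  8 16 14  .  .  .  .  .
 .  .  .  .  . 14 13 16 15 15 16 15 15 15 15 15 15 15 14  7 16 14  .  .  .  .  .
 .  .  .  .  . 14 13 16 16 16 16 16 16 16 16 16 16 16 12  8 15 13  .  .  .  .  .
 .  .  .  .  . 14 14 16 16 16 15 15 15 16 15 15 15 15 14  8 16 14  .  .  .  .  .
 .  .  .  .  . 14 13 16 16 15 15 15 15 15 15 15 15 15 13  8 15 14  .  .  .  .  .
 .  .  .  .  .  7  9 11 11 11 11 10 10 10 10 10 11 10 10 10  9  .  .  .  .  .  .
 .  .  .  .  . 16 16 16 16 16 16 16 16 16 16 16 16 16 17 17 17 17  .  .  .  .  .
 .  .  .  .  . 16 16 16 16 16 16 15 15 15 15 15 15 16 16 16 17 17  .  .  .  .  .
 .  .  .  .  . 15 14 15 15 14 14 14 14 14 14 14 14 14 15 15 15 15  .  .  .  .  .
```

arm_command:
  series:
    - {"x": 2, "y": 0.13, "z": 2, "twist": -0.038, "claw": 0}
    - {"x": 2, "y": 0.13, "z": 2, "twist": 0, "claw": 0}
    - {"x": 2.1, "y": 0.13, "z": 2, "twist": 0, "claw": 0}
    - {"x": 0, "y": 0, "z": 2, "twist": 0, "claw": 0}
    - {"x": 0, "y": 0, "z": 2, "twist": 0, "claw": 0}
    - {"x": 0, "y": 0, "z": 0, "twist": 0, "claw": 0}
    - {"x": 0, "y": 0, "z": 0, "twist": 0, "claw": 0}

```text
time: 63.3
eef_pos: [0.4202, 0.3954, 0.1]
tool_rot: [[-0.698, 0.716, -0.001], [0.716, 0.698, -0.001], [-0.0, -0.002, -1.0]]
wrist_force: [0.6, -0.9, 0.4]
opening: 1.001
grip_force: 0.0
```

```bash
python3 - <<'E'
from h import *
shift([.4205,.3987,.0325],134.5)
E
```

```text
t 63.3 p [0.4202 0.3954 0.1   ] F [ 0.6 -0.9  0.4] op 1.001 g 0.0
phi 134.28
shift cm [0.22 0.26 6.75] twist -0.004
```

arm_command:
  series:
    - {"x": 0.22, "y": 0.26, "z": 1.5, "twist": 0, "claw": 0}
    - {"x": 0, "y": 0, "z": 2, "twist": 0, "claw": 0}
    - {"x": 0, "y": 0, "z": 2, "twist": 0, "claw": 0}
    - {"x": 0, "y": 0, "z": 1.2, "twist": 0, "claw": 0}
    - {"x": 0, "y": 0, "z": 0, "twist": 0, "claw": 60}
    - {"x": 0, "y": 0, "z": 0, "twist": 0, "claw": 100}
    - {"x": 0, "y": 0, "z": 0, "twist": 0, "claw": 200}
    - {"x": 0, "y": 0, "z": 0, "twist": 0, "claw": 255}
    - {"x": 0, "y": 0, "z": 0, "twist": 0, "claw": 255}

```text
time: 64.05
eef_pos: [0.4216, 0.4006, 0.0353]
tool_rot: [[-0.699, 0.715, 0.002], [0.715, 0.699, 0.002], [-0.0, 0.003, -1.0]]
wrist_force: [0.2, -1.8, 7.1]
opening: 0.592
grip_force: 63.0
```

arm_command:
  series:
    - {"x": 0, "y": 0, "z": -1, "twist": 0, "claw": 255}
    - {"x": 0, "y": 0, "z": -2, "twist": 0, "claw": 255}
    - {"x": 0, "y": 0, "z": -3, "twist": 0, "claw": 255}
    - {"x": 0, "y": 0, "z": -3, "twist": 0, "claw": 255}
    - {"x": 0, "y": 0, "z": -1.5, "twist": 0, "claw": 255}
    - {"x": 0, "y": 0, "z": 0, "twist": 0, "claw": 255}
    - {"x": 0, "y": 0, "z": 0, "twist": 0, "claw": 255}

```text
time: 64.63
eef_pos: [0.4211, 0.4005, 0.1402]
tool_rot: [[-0.699, 0.715, 0.002], [0.715, 0.699, 0.002], [-0.0, 0.003, -1.0]]
wrist_force: [-0.0, -0.0, 0.6]
opening: 0.596
grip_force: 62.5
```

```bash
python3 grasp.py 3 .034; python3 - <<'E'
from h import *
shift([.5062,-.0466,.14],42.15)
E
```

```text
t 64.63 p [0.4211 0.4005 0.1402] F [-0.  -0.   0.6] op 0.596 g 62.5
phi 134.34
[186, 186, 186, 186, 186, 186, 186, 186, 186, 186, 186, 186]
0.024 [250.8 188.4]
0.026 [250.8 184.6]
0.028 [250.8 180.8]
t 64.68 p [0.4205 0.4    0.1389] F [-0.2 -0.5 -0.8] op 0.591 g 62.5
phi 134.34
shift cm [-37.93 -25.09  -0.14] twist 1.609
```

arm_command:
  series:
    - {"x": -1.2, "y": -0.79, "z": 0, "twist": 0, "claw": 255}
    - {"x": -2.2, "y": -1.45, "z": 0, "twist": 0, "claw": 255}
    - {"x": -2.2, "y": -1.45, "z": 0, "twist": 0, "claw": 255}
    - {"x": -2.2, "y": -1.45, "z": 0, "twist": 0, "claw": 255}
    - {"x": -2.2, "y": -1.45, "z": 0, "twist": 0, "claw": 255}
    - {"x": -2.2, "y": -1.45, "z": 0, "twist": 0, "claw": 255}
    - {"x": -2.2, "y": -1.45, "z": 0, "twist": 0, "claw": 255}
    - {"x": -2.2, "y": -1.45, "z": 0, "twist": 0, "claw": 255}
    - {"x": -2.2, "y": -1.45, "z": 0, "twist": 0, "claw": 255}
    - {"x": -2.2, "y": -1.45, "z": 0, "twist": 0, "claw": 255}
    - {"x": -2.2, "y": -1.45, "z": 0, "twist": 0, "claw": 255}
    - {"x": -2.2, "y": -1.45, "z": 0, "twist": 0, "claw": 255}

```text
time: 65.68
eef_pos: [0.4774, 0.0993, 0.1374]
tool_rot: [[-0.699, 0.715, -0.002], [0.715, 0.699, -0.0], [0.001, -0.001, -1.0]]
wrist_force: [-0.9, 0.6, -0.6]
opening: 0.592
grip_force: 62.5
```

arm_command:
  series:
    - {"x": -2.2, "y": -1.45, "z": 0, "twist": 0, "claw": 255}
    - {"x": -2.2, "y": -1.45, "z": 0, "twist": 0, "claw": 255}
    - {"x": -2.2, "y": -1.45, "z": 0, "twist": 0, "claw": 255}
    - {"x": -2.2, "y": -1.45, "z": 0, "twist": 0, "claw": 255}
    - {"x": -2.2, "y": -1.45, "z": 0, "twist": 0, "claw": 255}
    - {"x": -1.5, "y": -1, "z": 0, "twist": 0, "claw": 255}
    - {"x": 0, "y": 0, "z": 0, "twist": 0.12, "claw": 255}
    - {"x": 0, "y": 0, "z": 0, "twist": 0.12, "claw": 255}
    - {"x": 0, "y": 0, "z": 0, "twist": 0.12, "claw": 255}
    - {"x": 0, "y": 0, "z": 0, "twist": 0.12, "claw": 255}
    - {"x": 0, "y": 0, "z": 0, "twist": 0.12, "claw": 255}
    - {"x": 0, "y": 0, "z": 0, "twist": 0.12, "claw": 255}

```text
time: 66.68
eef_pos: [0.5055, -0.0462, 0.1373]
tool_rot: [[-0.048, 0.999, -0.002], [0.999, 0.048, 0.0], [0.0, -0.002, -1.0]]
wrist_force: [-0.1, 0.0, -0.1]
opening: 0.594
grip_force: 62.5
```

arm_command:
  series:
    - {"x": 0, "y": 0, "z": 0, "twist": 0.12, "claw": 255}
    - {"x": 0, "y": 0, "z": 0, "twist": 0.12, "claw": 255}
    - {"x": 0, "y": 0, "z": 0, "twist": 0.12, "claw": 255}
    - {"x": 0, "y": 0, "z": 0, "twist": 0.12, "claw": 255}
    - {"x": 0, "y": 0, "z": 0, "twist": 0.12, "claw": 255}
    - {"x": 0, "y": 0, "z": 0, "twist": 0.12, "claw": 255}
    - {"x": 0, "y": 0, "z": 0, "twist": 0.12, "claw": 255}
    - {"x": 0, "y": 0, "z": 0, "twist": 0.05, "claw": 255}
    - {"x": 0, "y": 0, "z": 0, "twist": 0, "claw": 255}
    - {"x": 0, "y": 0, "z": 0, "twist": 0, "claw": 255}

```text
time: 67.52
eef_pos: [0.5058, -0.0461, 0.1376]
tool_rot: [[0.741, 0.672, -0.001], [0.672, -0.741, 0.0], [-0.001, -0.001, -1.0]]
wrist_force: [0.3, -0.3, -0.8]
opening: 0.594
grip_force: 62.5
```

```bash
python3 - <<'E'
from h import *
shift([.507,-.0459,.085],42.15)
im,p=snap('wrist','p4'); print(fix(brass(im,p)[2]))
E
```

```text
t 67.52 p [ 0.5058 -0.0461  0.1376] F [ 0.3 -0.3 -0.8] op 0.594 g 62.5
phi 42.21
shift cm [0.1  0.07 5.26] twist 0.001
[0.58658106 0.02713198 0.06000044]
```

arm_command:
  series:
    - {"x": 0.1, "y": 0.07, "z": 1.5, "twist": 0, "claw": 255}
    - {"x": 0, "y": 0, "z": 2, "twist": 0, "claw": 255}
    - {"x": 0, "y": 0, "z": 1.2, "twist": 0, "claw": 255}
    - {"x": 0, "y": 0, "z": 0.5, "twist": 0, "claw": 255}
    - {"x": 0, "y": 0, "z": 0, "twist": 0, "claw": 255}

```text
time: 67.98
eef_pos: [0.5069, -0.0456, 0.0851]
tool_rot: [[0.741, 0.671, -0.002], [0.671, -0.741, 0.0], [-0.001, -0.002, -1.0]]
wrist_force: [0.2, 0.7, 0.3]
opening: 0.596
grip_force: 62.5
```

```bash
python3 ft.py .507 -.0459
```

```text
t 67.98 p [ 0.5069 -0.0456  0.0851] F [0.2 0.7 0.3] op 0.596 g 62.5
phi 42.17
tool F [ 0.6 -0.4 -0.3] M [ 0.05  0.07 -0.05] TCP-socket in tool mm [ 0.1 -0.3]
```

arm_command:
  series:
    - {"x": 0, "y": 0, "z": 0.5, "twist": 0, "claw": 255}
    - {"x": 0, "y": 0, "z": 0.4, "twist": 0, "claw": 255}
    - {"x": 0, "y": 0, "z": 0.3, "twist": 0, "claw": 255}
    - {"x": 0, "y": 0, "z": 0.3, "twist": 0, "claw": 255}
    - {"x": 0, "y": 0, "z": 0, "twist": 0, "claw": 255}

```text
time: 68.4
eef_pos: [0.5081, -0.0458, 0.0734]
tool_rot: [[0.742, 0.67, 0.002], [0.67, -0.742, -0.0], [0.001, 0.002, -1.0]]
wrist_force: [-17.0, -1.0, 41.6]
opening: 0.589
grip_force: 69.5
```

```bash
python3 ft.py .507 -.0459
```

```text
t 68.4 p [ 0.5081 -0.0458  0.0734] F [-17.   -1.   41.6] op 0.589 g 69.5
phi 42.1
tool F [-13.3 -10.5 -41.7] M [ 2.41 -2.21  0.03] TCP-socket in tool mm [0.9 0.7]
```

arm_command:
  series:
    - {"x": 0, "y": 0, "z": -0.5, "twist": 0, "claw": 255}
    - {"x": -0.15, "y": -0.03, "z": 0, "twist": 0, "claw": 255}
    - {"x": 0, "y": 0, "z": 0.1, "twist": 0, "claw": 255}
    - {"x": 0, "y": 0, "z": 0.1, "twist": 0, "claw": 255}

```text
time: 68.73
eef_pos: [0.5064, -0.0464, 0.0739]
tool_rot: [[0.742, 0.67, 0.0], [0.67, -0.742, -0.0], [-0.0, 0.0, -1.0]]
wrist_force: [-0.1, 0.8, 0.4]
opening: 0.593
grip_force: 64.8
```

```bash
python3 ft.py .507 -.0459
```

```text
t 68.73 p [ 0.5064 -0.0464  0.0739] F [-0.1  0.8  0.4] op 0.593 g 64.8
phi 42.1
tool F [ 0.5 -0.7 -0.4] M [-0.01 -0.01 -0.04] TCP-socket in tool mm [-0.8  0. ]
```

arm_command:
  series:
    - {"x": 0, "y": 0, "z": 0.2, "twist": 0, "claw": 255}
    - {"x": 0, "y": 0, "z": 0.2, "twist": 0, "claw": 255}
    - {"x": 0, "y": 0, "z": 0.2, "twist": 0, "claw": 255}

```text
time: 68.98
eef_pos: [0.5063, -0.0463, 0.0677]
tool_rot: [[0.742, 0.67, -0.0], [0.67, -0.742, 0.0], [-0.0, -0.0, -1.0]]
wrist_force: [-0.3, 0.0, -0.6]
opening: 0.597
grip_force: 64.8
```

```bash
python3 ft.py .507 -.0459
```

```text
t 68.98 p [ 0.5063 -0.0463  0.0677] F [-0.3  0.  -0.6] op 0.597 g 64.8
phi 42.1
tool F [-0.2 -0.2  0.6] M [-0.01  0.01  0.02] TCP-socket in tool mm [-0.8 -0.1]
```

arm_command:
  series:
    - {"x": 0, "y": 0, "z": 0.3, "twist": 0, "claw": 255}
    - {"x": 0, "y": 0, "z": 0.2, "twist": 0, "claw": 255}
    - {"x": 0, "y": 0, "z": 0.1, "twist": 0, "claw": 255}
    - {"x": 0, "y": 0, "z": 0.1, "twist": 0, "claw": 255}
    - {"x": 0, "y": 0, "z": 0.1, "twist": 0, "claw": 255}

```text
time: 69.4
eef_pos: [0.5066, -0.0463, 0.0603]
tool_rot: [[0.742, 0.671, 0.0], [0.671, -0.742, 0.0], [0.0, -0.0, -1.0]]
wrist_force: [-7.1, 2.8, 20.8]
opening: 0.594
grip_force: 67.2
```

arm_command:
  series:
    - {"x": 0, "y": 0, "z": -0.1, "twist": 0, "claw": 100}
    - {"x": 0, "y": 0, "z": 0, "twist": 0, "claw": 50}
    - {"x": 0, "y": 0, "z": 0, "twist": 0, "claw": 0}
    - {"x": 0, "y": 0, "z": 0, "twist": 0, "claw": 0}
    - {"x": 0, "y": 0, "z": -2, "twist": 0, "claw": 0}
    - {"x": 0, "y": 0, "z": -3.5, "twist": 0, "claw": 0}
    - {"x": 0, "y": 0, "z": -3.5, "twist": 0, "claw": 0}
    - {"x": -0.8, "y": 0, "z": -3.5, "twist": 0, "claw": 0}
    - {"x": -0.8, "y": 0, "z": -3.5, "twist": 0, "claw": 0}
    - {"x": -0.8, "y": 0, "z": -3.5, "twist": 0, "claw": 0}
    - {"x": 0, "y": 0, "z": -3.5, "twist": 0, "claw": 0}
    - {"x": 0, "y": 0, "z": 0, "twist": 0, "claw": 0}

```text
time: 70.4
eef_pos: [0.4903, -0.063, 0.2976]
tool_rot: [[0.742, 0.67, 0.009], [0.67, -0.742, -0.001], [0.006, 0.007, -1.0]]
wrist_force: [2.0, 0.6, 0.7]
opening: 0.999
grip_force: 0.0
```

```bash
cat > fin.py <<'E'
import sys; sys.argv=['x','fin']; exec(open('seats.py').read())
a0=42.15
for nm,k in (('R',0),('L',180),('B',270)):
    a=np.radians(a0+k); c=np.array([.5885,.029])+.112*np.array([np.cos(a),np.sin(a)]); print(nm,c.round(3),proj(p,np.r_[c,.068])[0].round())
    patch(c,a0+k,z=.068,half=.036,n=19)
E
python3 fin.py; python3 - <<'E'
from h import *
im,p=snap('scene','fs')
hs=cv2.cvtColor(im,cv2.COLOR_RGB2HSV); mt=cv2.inRange(hs,(8,90,60),(25,255,255))
# wrench on the mat: scene camera, grey pixels inside the mat hull
mc=proj(p,[[.34,-.454,.003],[.344,-.306,.003],[.582,-.315,.003],[.577,-.462,.003]]).astype(np.int32)
h=np.zeros(mt.shape,np.uint8); cv2.fillConvexPoly(h,mc,255); g=((hs[...,1]<45)&(hs[...,2]>70)).astype(np.uint8)*255
n,l,s,ce=cv2.connectedComponentsWithStats(g); b=[(i,s[i]) for i in range(1,n) if ((l==i)&(h>0)).sum()>60]
for i,q in b:
    ys,xs=np.nonzero(l==i); X=onplane(p,np.c_[xs,ys],.012); print(q[4],'x',X[:,0].min().round(3),X[:,0].max().round(3),'y',X[:,1].min().round(3),X[:,1].max().round(3),'inside',((h>0)&(l==i)).sum())
E
```

```text
t 70.4 p [ 0.4903 -0.063   0.2976] F [2.  0.6 0.7] op 0.999 g 0.0
phi 42.07
area 921.5 box 305 283 52 44 uv [331.8 305. ] xy [ 0.407 -0.302] rect [26.4 52.1] 61.4
area 2304.0 box 384 221 81 70 uv [422.8 254.9] xy [ 0.552 -0.342] rect [78.5 42.2] 47.8
area 1609.5 box 226 120 46 38 uv [248.6 138.1] xy [ 0.507 -0.045] rect [37. 45.] 90.0
area 2681.0 box 319 16 60 54 uv [348.5  43.4] xy [ 0.671 -0.058] rect [51.8 60.2] 88.6
area 6923.0 box 202 0 93 95 uv [248.2  46.3] xy [0.587 0.028] rect [94. 92.] 90.0
R [0.672 0.104] [248. -70.]
 .  .  .  .  .  .  .  .  .  .  .  .  .  .  .  .  .  .  .
 .  .  .  .  .  .  .  .  .  .  .  .  .  .  .  .  .  .  .
 .  .  .  .  .  .  .  .  .  .  .  .  .  .  .  .  .  .  .
 .  .  .  .  .  .  .  .  .  .  .  .  .  .  .  .  .  .  .
 .  .  .  .  .  .  .  .  .  .  .  .  .  .  .  .  .  .  .
 .  .  .  .  .  .  .  .  .  .  .  .  .  .  .  .  .  .  .
 .  .  .  .  .  .  .  .  .  .  .  .  .  .  .  .  .  .  .
 .  .  .  .  .  .  .  .  .  .  .  .  .  .  .  .  .  .  .
 .  .  .  .  .  .  .  .  .  .  .  .  .  .  .  .  .  .  .
 .  .  .  .  .  .  .  .  .  .  .  .  .  .  .  .  .  .
[... 2087 characters left out ...]
5 16 15 13  9  9 16 15  .  .
 . 14 16 16 17 17 17 17 17 15 16 15 13  9  9 16 15  .  .
 . 15 16 16 17 17 17 17 17 15 16 15 13  9  9 16 15  .  .
 . 14 17 16 17 17 17 17 17 15 16 15 12  9  9 16 15  .  .
 . 13 16 16 17 17 17 17 17 16 16 15 12  9 10 16 15  .  .
 . 14 17 16 17 17 17 17 17 16 16 15 12  9 10 16 15  .  .
 . 14 16 16 17 17 17 17 17 16 16 16 12  9  9 16 15  .  .
 . 13 17 16 17 17 17 17 17 16 16 16 12  9  9 17 15  .  .
 . 12 13 16 16 16 15 15 15 15 15 15 13  9 10 16 15  .  .
 . 13  8 10 10 11 11 11 12 12 13 13 13  8  .  .  .  .  .
 .  .  .  .  .  .  .  .  .  .  .  .  .  .  .  .  .  .  .
 .  .  .  .  .  .  .  .  .  .  .  .  .  .  .  .  .  .  .
407 x 0.438 0.542 y -0.431 -0.357 inside 407
```

Seats L and B sit square with backs outwards, and the wrench head lies inside the mat. One last check of seat R, and for any stray seat, before handing in.

```bash
python3 - <<'E'
from h import *
for n,z in (('top',.05),('scene',.05)):
    im,p=snap(n,'end_'+n); hs=cv2.cvtColor(im,cv2.COLOR_RGB2HSV); m=cv2.inRange(hs,(8,70,90),(28,255,255))
    for c in cv2.findContours(m,cv2.RETR_EXTERNAL,cv2.CHAIN_APPROX_NONE)[0]:
        A=cv2.contourArea(c)
        if 150<A<3000:
            mm=cv2.moments(c); X=onplane(p,(mm['m10']/A,mm['m01']/A),z)[0]
            if abs(X[1])<.6 and .1<X[0]<.8: print(n,A,X[:2].round(3))
p=manip.camera_params('scene'); im=cv2.imread('pics/end_scene.png',0)
a=np.radians(42.15); c=np.array([.5885,.029])+.112*np.array([np.cos(a),np.sin(a)]); s=np.linspace(.036,-.036,13)
for z in (.068,):
  for v in s: print(' '.join(f'{int(im[int(round(q[1])),int(round(q[0]))])//10:2d}' for q in proj(p,[[c[0]+u*np.cos(a)-v*np.sin(a),c[1]+u*np.sin(a)+v*np.cos(a),z] for u in -s])))
E
```

```text
scene 2223.5 [0.215 0.582]
scene 502.5 [0.672 0.101]
scene 1279.5 [0.591 0.034]
scene 487.0 [ 0.664 -0.06 ]
scene 438.0 [ 0.502 -0.053]
scene 1111.0 [ 0.51  -0.324]
18 18 17 17 17 17 17 17 17 17 18 18 18
18 18 16 12 12 11 14 13 13 13 12 16 18
18 18 15 14 15 15 15 14 12 11 10 12 18
18 18 13 11 11 11 11 10 13 14  9 14 18
18 18 15 15 16 15 16 14 15 15  9 14 18
18 18 17 15 16 16 16 15 14 14  9 11 18
18 18 16 15 16 16 16 14 14 13  8 15 18
18 17 16 16 16 16 16 14 14 14  9 13 18
18 18 15 15 15 15 16 15 14 14  9 12 18
18 18 15 12 12 12 12 12 14 14  8 16 18
18 18 15 14 15 14 15 14 15 14 10 18 18
18 18 16 12 12 12 12 12 12 13 12 18 18
18 18 17 13 13 13 14 10  9 10 10 11 15
```

```bash
python3 -c "
from cell import manip
print(manip.hand_in())"
```

```text
the job is handed in; nothing more can be done
None
```

I've handed the job in, but no verdict came back: the nut felt tight (resistance rose from about 0.3 to 0.8 N m), the three seats found are plugged home with their backs outwards, and the wrench is back on its mat; on the first turn it overran the tight nut and forced its jaws open slightly, so I re-snugged it and checked the nut again.

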